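# Reload the dose-tray magazine and hook its gate spring

### The job

Reload the tray sealer: one at a time, lower every loose dose tray onto the pile in the magazine until you feel it touch, setting it down gently and flat rather than dropping or ramming it, then slide the gate fully shut over the pile. With the spring puller, and never with your fingers, stretch the gate spring by its end loop and hook it onto the anchor post, then stand the puller back in its stand. Leave the bottles and the blue bin alone.

Things in the scene. Friction and masses are not known exactly. Their poses are not given: they have to be found in the camera images.
- magazine (a point): Tray magazine: four L-shaped steel corner guides, 104 mm high, round a pocket 68 (x) by 118 mm (y); a tray has 4 mm play each side. Point: pocket centre at counter level. Between the guides the long (x) sides are open over 76 mm, for fingers. Inside lies an unyielding pile of trays, its top 15 to 40 mm above the counter (not reported). The gate's bar must close over the new trays.
- machine: The fixed sealing machine; origin and axes ('machine' x, y, z) as magazine: x from the magazine to the deck (away from the robot, within 0.2 rad), z up. White deck block 90 mm high, x = 75 to 200, y = -190 to 145 mm, carries rail, gate, spring and post; all move together from start to start.
- gate_tab (a point): Centre of the gate's upright black tab, 12 mm thick (machine y), 40 mm wide (x), from 114 to 150 mm above the counter, at machine x = 88 mm. The gate is a carriage on the deck's rail with a flat steel bar, 36 mm wide (y), 106 to 114 mm above the counter, that reaches from the deck across the magazine (x = -27 to 103 mm); the tab stands on the bar.
- gate (a joint): Gate travel in m: 0 parked open (bar centre 110 mm to the +y side of the magazine's centre), 0.11 fully shut against its stop (bar across the magazine's middle). It slides towards machine -y with about 2.5 N of friction and stays where it is left.
- pivot (a point): Pivot of the gate's extension spring, on the gate carriage, 112 mm above the counter; it travels with the gate (gate shut: machine x = 120, y = -20 mm). The spring lies level at this height, coil radius 8 mm, and runs from here roughly along machine -y, 70 mm of coil, then the hook, then the loop (eye). Site axes: -y runs along the spring.
- spring (a joint): Swing of the spring about its upright pivot, rad: 0 = along machine -y, straight at the post; positive = hook end swung towards machine +x (away from the robot), where it starts; range -0.15 to 0.6; light friction holds it.
- hook (a joint): Stretch of the spring in m, 0 relaxed to 0.055 at most; its pull is 1.35 N + 90 N/m x stretch. It springs back when let go. Hooked on the post it stays at about 0.025.
- hook_bar (a point): Middle of the hook's crossbar, on its inner face, which bears on the post: 105 mm + stretch from the pivot. A shank runs from the coil to it on the machine +x side (inner face 9 mm off the spring's line); on the -x side a lip, 9 mm off, turns back 6 mm towards the pivot. So the hook takes the post sideways, through its open -x side, when the lip is pulled past the post.
- eye (a point): Centre of the pulling loop at the spring's very end, 12 mm beyond the hook's crossbar face: a square steel loop, 16 x 16 mm clear inside, bars 4 mm wide and 8 mm high (108 to 116 mm above the counter), 117 mm + stretch from the pivot. Site axes: -y along the pull, x towards the shank, z up.
- post (a point): Anchor post, fixed upright steel pin, 10 mm diameter (13 mm head), on the deck, top 125 mm above the counter; the point is on its axis at the spring's height (112 mm). With the gate shut it stands 125 mm from the pivot along machine -y. The deck's top lies 22 mm below the point.
- puller_grip (a point): Where to grip the spring puller: on its axis, 62 mm above the tip (24 mm above the handle's lower end). The puller is an upright tool, 110 g: black square handle 28 x 28 mm, 70 mm high, with a straight 8 mm steel pin 38 mm long below it. It starts standing in its stand, pin down.
- puller_tip (a point): Lower end of the puller's pin, on its axis; z points up along the handle, x and y square to the handle's faces.
- stand_top (a point): Centre of the top face of the puller's stand, a fixed grey block 75 x 75 mm, 55 mm high, with a square hole 18 x 18 mm right through. The puller's pin goes in the hole and the handle's lower end rests on the top face, its tip then 38 mm below this point. Axes square to the block, z up.
- tray1_c (a point): Centre (half-way up) of loose dose tray 1, if there is one (absent ones read None): white rigid plastic tray with six cells, 60 mm (its x) by 110 mm (its y), 20 mm high, about 70 g, starting flat on the counter right of the machine. z up. Solid enough to grip across its 60 mm width.
- tray2_c (a point): Centre (half-way up) of loose dose tray 2, if there is one (absent ones read None): white rigid plastic tray with six cells, 60 mm (its x) by 110 mm (its y), 20 mm high, about 70 g, starting flat on the counter right of the machine. z up. Solid enough to grip across its 60 mm width.
- tray3_c (a point): Centre (half-way up) of loose dose tray 3, if there is one (absent ones read None): white rigid plastic tray with six cells, 60 mm (its x) by 110 mm (its y), 20 mm high, about 70 g, starting flat on the counter right of the machine. z up. Solid enough to grip across its 60 mm width.
- tray4_c (a point): Centre (half-way up) of loose dose tray 4, if there is one (absent ones read None): white rigid plastic tray with six cells, 60 mm (its x) by 110 mm (its y), 20 mm high, about 70 g, starting flat on the counter right of the machine. z up. Solid enough to grip across its 60 mm width.
- bottle_a: White granule bottle standing on its cap, 72 mm wide, 190 mm high, beyond the work; origin under its centre. Not part of the job.
- bottle_b: Another white granule bottle, same size, beyond the work; origin under its centre. Not part of the job.
- scoop_bin: Small blue open bin, 100 x 140 mm, 60 mm high, beyond the work; origin under its centre. Not part of the job.
Mind the look-alikes: they are no part of the job. Leave any green look-alike of the part that bears tray4_c alone. What is shaped like the part that bears tray1_c but pink is not meant.

How it is judged:
On the way, in this order (a step that is already met when the one before it is completed fails the run):
1. every loose tray lies flat on the pile in the magazine (horizontal distance between each of tray1_c, tray2_c, tray3_c, tray4_c and magazine below 0.012 m and angle between each of tray1_c, tray2_c, tray3_c, tray4_c's own z axis and vertical below 0.08 rad and angle between the y axis of each of tray1_c, tray2_c, tray3_c, tray4_c and the y axis of magazine, either way round below 0.13 rad and height (world z) of each of tray1_c, tray2_c, tray3_c, tray4_c below 0.105 m and linear speed of each of tray1, tray2, tray3, tray4 below 0.03 m/s), for 0.2 s.
2. the gate is fully shut over the pile (value of joint gate above 0.104 m), for 0.2 s.
3. the puller's pin stretches the spring by its loop (value of joint hook above 0.03 m and contact force between puller and hook above 0.5 N), for 0.1 s.
4. the spring's hook bears on the post, the puller no longer pulling (value of joint hook above 0.02 m and value of joint spring between -0.08 and 0.08 rad and contact force between puller and hook below 0.1 N), for 0.3 s.
At the end, for the whole second after the job is handed in: Every tray in the magazine within 12 mm of its centre, flat and in line (0.08, 0.13 rad); gate over 104 of 110 mm shut; hook on the post, stretch over 20 mm, swing within 0.08 rad; puller free of it, upright in its stand, pin within 9 mm of the centre, 30 mm deep (all of step 4 and horizontal distance between each of tray1_c, tray2_c, tray3_c, tray4_c and magazine below 0.012 m and angle between each of tray1_c, tray2_c, tray3_c, tray4_c's own z axis and vertical below 0.08 rad and angle between the y axis of each of tray1_c, tray2_c, tray3_c, tray4_c and the y axis of magazine, either way round below 0.13 rad and height (world z) of each of tray1_c, tray2_c, tray3_c, tray4_c below 0.105 m and value of joint gate above 0.104 m and horizontal distance between puller_tip and stand_top below 0.009 m and z of puller_tip in the frame of stand_top below -0.03 m and angle between puller_tip's own z axis and vertical below 0.1 rad and linear speed of puller below 0.03 m/s); the robot touches nothing.
It fails at once if a tray is dropped into the magazine (free fall of about 10 mm or more) ((horizontal distance between tray1_c and magazine below 0.03 m and linear speed of tray1 above 0.45 m/s and contact force between the fingers and tray1 below 0.01 N and contact force between tray1 and machine below 0.01 N and contact force between tray1 and tray2 below 0.01 N and contact force between tray1 and tray3 below 0.01 N and contact force between tray1 and tray4 below 0.01 N) or (horizontal distance between tray2_c and magazine below 0.03 m and linear speed of tray2 above 0.45 m/s and contact force between the fingers and tray2 below 0.01 N and contact force between tray2 and machine below 0.01 N and contact force between tray2 and tray1 below 0.01 N and contact force between tray2 and tray3 below 0.01 N and contact force between tray2 and tray4 below 0.01 N) or (horizontal distance between tray3_c and magazine below 0.03 m and linear speed of tray3 above 0.45 m/s and contact force between the fingers and tray3 below 0.01 N and contact force between tray3 and machine below 0.01 N and contact force between tray3 and tray1 below 0.01 N and contact force between tray3 and tray2 below 0.01 N and contact force between tray3 and tray4 below 0.01 N) or (horizontal distance between tray4_c and magazine below 0.03 m and linear speed of tray4 above 0.45 m/s and contact force between the fingers and tray4 below 0.01 N and contact force between tray4 and machine below 0.01 N and contact force between tray4 and tray1 below 0.01 N and contact force between tray4 and tray2 below 0.01 N and contact force between tray4 and tray3 below 0.01 N)).
It fails at once if a tray is pressed on the pile or machine with more than 45 N (contact force between any of tray1, tray2, tray3, tray4 and machine above 45 N or contact force between tray1 and tray2 above 45 N or contact force between any of tray1, tray2 and tray3 above 45 N or contact force between any of tray1, tray2, tray3 and tray4 above 45 N).
It fails at once if the fingers or the arm touch the spring or its hook (contact force between any of the fingers, the arm and spring above 0.3 N).
It fails at once if a bottle or the bin is moved over 20 mm or tipped (distance of any of bottle_a, bottle_b, scoop_bin from where it was at the start of the episode above 0.02 m or angle between any of bottle_a, bottle_b, scoop_bin's own z axis and vertical above 0.25 rad).
Of tray1, tray2, tray3, tray4 only 2 to 3 are there at a start; the rules pass over those that are not, and their reading is None.
At some moment in a run one of tray1, tray2, tray3, tray4 may be knocked a few centimetres aside while the robot is not near it.
It also fails if it takes over 208 s, if anything falls off the work surface, if the arm or the gripper's body presses on something with over 40 N, if the wrist force passes 120 N, or if a joint passes its speed limit or range.

### The arm

A 7-joint arm with a two-finger parallel gripper is mounted at the origin on the work surface. World frame = base frame: x ahead of the robot, y to its left, z up, the work surface at z = 0. Lengths are in m, angles in rad, forces in N, time in s.
With the tool pointing down it reaches from about 0.425 to 0.925 m from the base axis. Payload 6.8 kg.
Tool frame: the origin (TCP) lies at the very end of the fingers, on their centre line; the grasp point (between the pads) lies 19 mm behind it; y points along the fingers, z is the direction in which the jaws open and shut, and the axes are right-handed (so a half turn about y gives the same grasp; the last joint's range is limited). The gripper opens to 85 mm and grips with 20 to 120 N. Pads are 22 mm wide; open, the fingers measure 114 mm over their backs; the gripper's body (76 mm by 85 mm) begins 54 mm behind the grasp point. The pads swing forward as they close: fully open they stand 13 mm farther back than shut.
Start: joints at [-0.108, 0.477, 0.022, 1.555, -0.011, 1.109, -0.083], TCP at [0.675, 0, 0.197] pointing down, gripper open.
Joint ranges: [-2.96, 2.96], [-0.34, 2.1], [-1.41, 1.46], [0.24, 2.44], [-1.37, 4.51], [0.17, 1.92], [-2.96, 2.96]. Speed limits (rad/s): [2.39, 2.39, 3.14, 3.14, 3.14, 3.14, 3.14].

### API

Orientations are given as a rotation vector (axis times angle).
In Python, from bench import r gives the robot as it stands.
- The arm moves only by the tool drive_tool, never from a script. Its argument "series" is a list of rows, each a list of 7 numbers: the shift along the tool's x, y, z in mm, then the turn, a rotation vector about the tool's x, y, z in degrees, then the finger opening in mm, from 0 to 85.4. In form: [[tx, ty, tz, wx, wy, wz, grip], ...]. A call has 1 to 5 rows; each row is the pose to reach, as a shift and turn from the pose measured when the call began, along the tool's axes at that moment; what a row does not reach only later rows make up. A row lasts 1/10 s, in which the tool goes at most 50 mm and 8.59 degrees, less where a joint would pass 70% of its speed; a pose out of reach is approached as far as the arm can. A call with a gripper value outside its range is refused whole. The fingers move at their own pace and stop on an object; "squeeze" is the grip in N (left out, the last holds). Time passes only in rows, so rows that repeat a pose let the fingers close. It gives the time, the measured TCP pose, the force and the opening at its end, in the units of the state.
- r.get_obs(): the state, without advancing time (a new reading comes with each control period).
- r.grab_frame(name): name is "scene" or "side" or "wrist"; returns a dict with "frame" (480x640x3 uint8, blue, green, red), "intrinsics" (3x3 intrinsics, pixels), "distortion" ([k1, k2, p1, p2, k3] as OpenCV has them; the pictures are not rectified), "rvec" (rotation vector, rad) and "tvec" (3), from world to camera coordinates, as OpenCV has them. Camera axes: x right, y down, z forward; pixel columns grow to the right and rows downward; lengths in m; the calibration is good to about 2 mm. A picture is of the moment at which its call begins. There is no depth.
- r.hand_in(): hands the job in, once; it reports no verdict.
The state is a dict: "clock": time; "joints": joint angles; "qvel": joint speeds; "tau": joint torques, N m; "tcp_pos": TCP position; "orientation": TCP orientation; "contact_force": force on the tool from outside, world axes, zero at the start; "moment": the same for the moment, N m; "grip_width": finger opening in m.
Only numpy, scipy, OpenCV 4.12 (cv2) and the standard library are available. Lean on these libraries where they do the work, as an engineer would, in place of code of your own. Each camera call takes 0.05 s, during which the arm holds its last target.

## Working session

There is one attempt and no reset: what is moved stays moved. The work goes in short steps, Python scripts to look and compute and a tool call to move; the robot and the scene stay as the last step left them, time stands still between calls to the robot, and variables do not carry over. Pictures are saved under pics/ and viewed, and the job is handed in when it is done.

Besides the shell and the picture viewer there is one more tool, called by a JSON object that holds its "op" and its "data". drive_tool: Moves the arm, as the interface text tells. Its arguments: {"type":"object","properties":{"series":{"type":"array","items":{"type":"array","items":{"type":"number"}}},"squeeze":{"type":"number"}},"required":["series"]}

```bash
ls; mkdir -p pics; python3 - <<'E'
from bench import r
import cv2
o=r.get_obs()
for k,v in o.items(): print(k,v)
for n in ["scene","side","wrist"]:
    f=r.grab_frame(n); cv2.imwrite(f"pics/{n}0.png",f["frame"])
    print(n,f["intrinsics"],f["distortion"],f["rvec"],f["tvec"])
E
```

```text
pics
clock 0.0
joints [-0.10807254  0.47779289  0.02236324  1.5564359  -0.01147596  1.10929799
 -0.08310259]
qvel [-0.0001771   0.00257464  0.0007161  -0.00064365 -0.00087532 -0.0005771
 -0.00073357]
tau [-5.45967814e-04 -5.96443820e+01  1.60769675e+00 -2.81194621e+01
  1.24063640e-02  9.39900521e-03  2.20753498e-05]
tcp_pos [ 6.74355881e-01 -5.99802888e-05  1.95937638e-01]
orientation [-1.21063716  1.21045861 -1.20848482]
contact_force [-0.22509817  0.4981444   0.32918937]
moment [-0.01731816  0.01116102  0.00753049]
grip_width 0.08535901372857656
scene [[524.1068921    0.         322.80978577]
 [  0.         524.1068921  236.59109676]
 [  0.           0.           1.        ]] [-0.13591394  0.          0.          0.          0.        ] [ 1.5715354   2.06994392 -0.78327553] [ 0.11880556 -0.33158626  1.50810671]
side [[449.13927164   0.         319.18660682]
 [  0.         449.13927164 246.75704201]
 [  0.           0.           1.        ]] [-0.10461903  0.          0.          0.          0.        ] [ 2.08633966 -0.54273757  0.31078026] [-0.47674636  0.22506647  0.82091074]
wrist [[384.75569367   0.         316.91767491]
 [  0.         384.75569367 241.63071854]
 [  0.           0.           1.        ]] [-0.083563  0.        0.        0.        0.      ] [-2.82309140e+00  2.94974254e-04  2.75490007e-03] [-0.67382527 -0.04197329  0.38010343]
```

View pics/scene0.png

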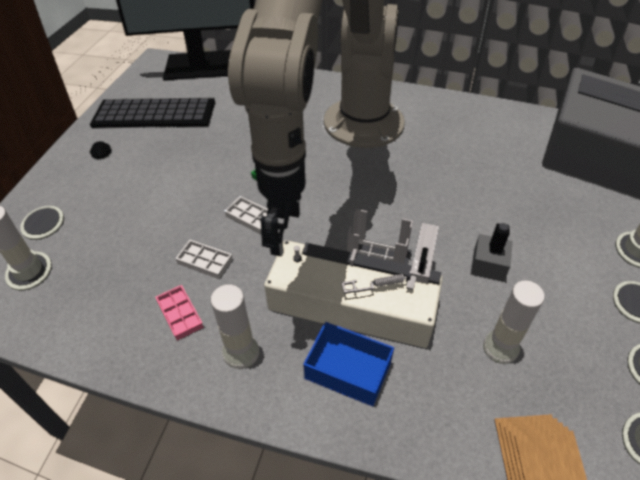

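View pics/side0.png

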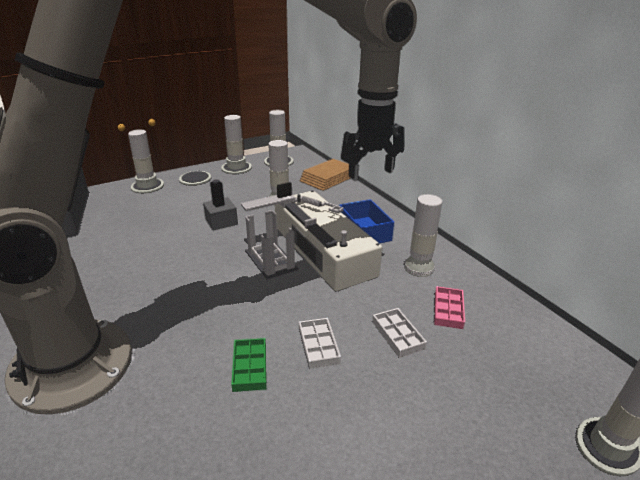

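View pics/wrist0.png

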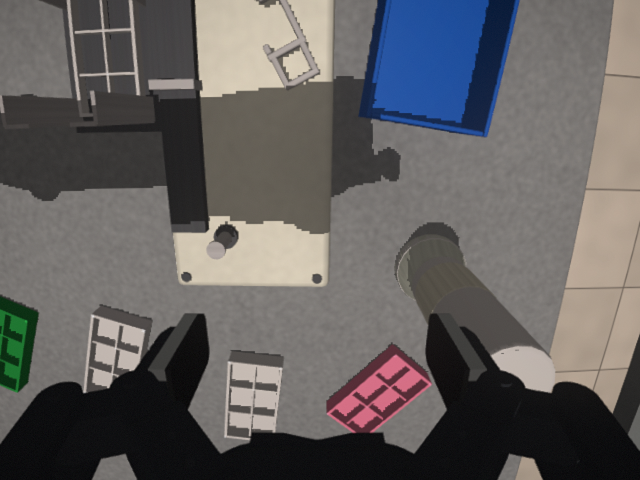

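```bash
cat > h.py <<'E'
import numpy as np, cv2, os, pickle
from scipy.spatial.transform import Rotation as R
from bench import r
def grab(n,tag,crop=None,s=1):
    f=r.grab_frame(n); pickle.dump(f,open(f"pics/{tag}.pkl","wb"))
    im=f["frame"]
    if crop: im=im[crop[1]:crop[3],crop[0]:crop[2]]
    if s!=1: im=cv2.resize(im,None,fx=s,fy=s,interpolation=cv2.INTER_CUBIC)
    cv2.imwrite(f"pics/{tag}.png",im); return f
def load(tag): return pickle.load(open(f"pics/{tag}.pkl","rb"))
def crop(tag,new,c,s):
    im=load(tag)["frame"][c[1]:c[3],c[0]:c[2]]
    cv2.imwrite(f"pics/{new}.png",cv2.resize(im,None,fx=s,fy=s,interpolation=cv2.INTER_CUBIC))
def p2w(f,uv,z):
    uv=np.array(uv,float).reshape(-1,1,2)
    n=cv2.undistortPoints(uv,f["intrinsics"],f["distortion"]).reshape(-1,2)
    M=R.from_rotvec(np.ravel(f["rvec"])).as_matrix(); t=np.ravel(f["tvec"])
    C=-M.T@t; d=np.c_[n,np.ones(len(n))]@M
    z=np.broadcast_to(z,len(n))
    return C+d*((z-C[2])/d[:,2])[:,None]
def w2p(f,P):
    return cv2.projectPoints(np.array(P,float).reshape(-1,1,3),f["rvec"],f["tvec"],f["intrinsics"],np.array(f["distortion"]))[0].reshape(-1,2)
def pose():
    o=r.get_obs(); return np.array(o["tcp_pos"]),R.from_rotvec(o["orientation"]),o
def delta(P,yaw=None,Rt=None):
    """shift (tool mm) and turn (deg) to reach world pos P; yaw = world angle of jaw axis (tool z) , tool down"""
    p,q,o=pose()
    if Rt is None:
        Rt=down(yaw,q) if yaw is not None else q
    s=q.inv().apply(np.array(P)-p)*1000
    w=np.degrees((q.inv()*Rt).as_rotvec())
    print("t",o["clock"],"delta",np.round(s,1),np.round(w,2),"dist",np.linalg.norm(s).round(1),"grip",round(o["grip_width"]*1000,1))
    return s,w
def down(yaw,q=None):
    # tool y = -z world ; tool z horizontal at yaw
    best=None
    for a in (yaw,yaw+np.pi):
        z=np.array([np.cos(a),np.sin(a),0]);y=np.array([0,0,-1.]);x=np.cross(y,z)
        T=R.from_matrix(np.c_[x,y,z])
        m=(q.inv()*T).magnitude() if q is not None else 0
        if best is None or m<best[0]: best=(m,T)
    return best[1]
E
python3 - <<'E'
from h import *
print(pose()[1].as_matrix().round(3))
for n in ["scene","side","wrist"]:
    grab(n,n+"1")
crop("scene1","sc1",(150,180,350,340),4)
crop("scene1","sc2",(330,190,530,350),4)
crop("side1","sd1",(220,280,480,400),3)
crop("side1","sd2",(190,160,400,300),3.8)
E
```

```text
[[ 0.    -0.001  1.   ]
 [-1.    -0.     0.   ]
 [ 0.    -1.    -0.001]]
```

View pics/sc1.png

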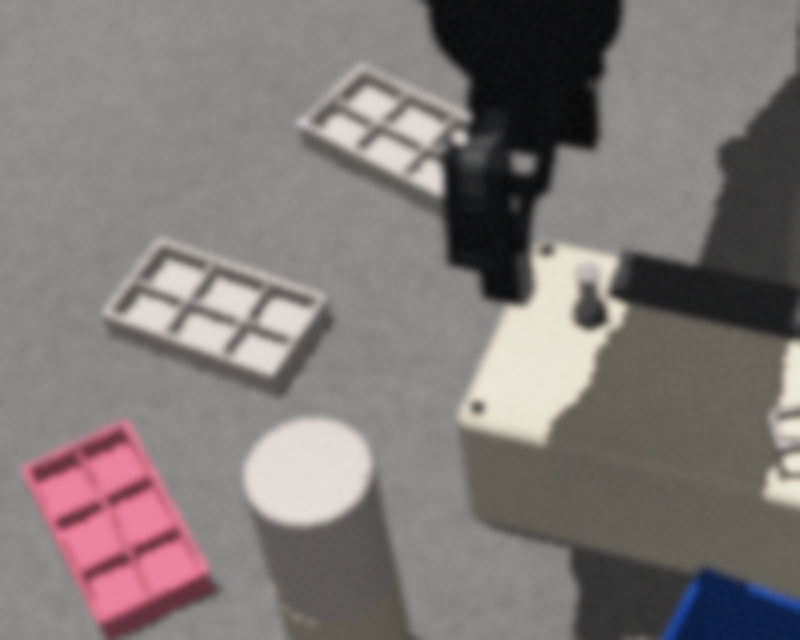

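View pics/sc2.png

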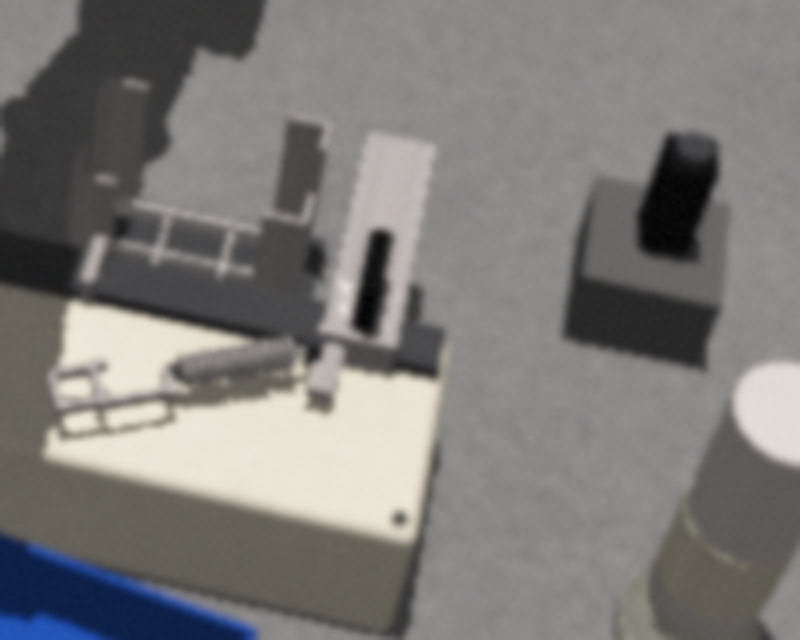

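View pics/sd1.png

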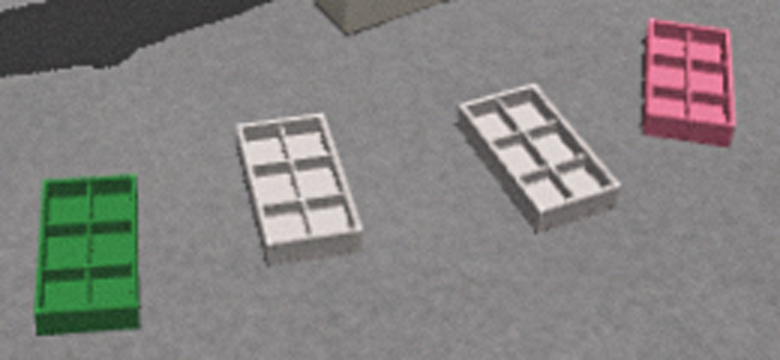

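View pics/sd2.png

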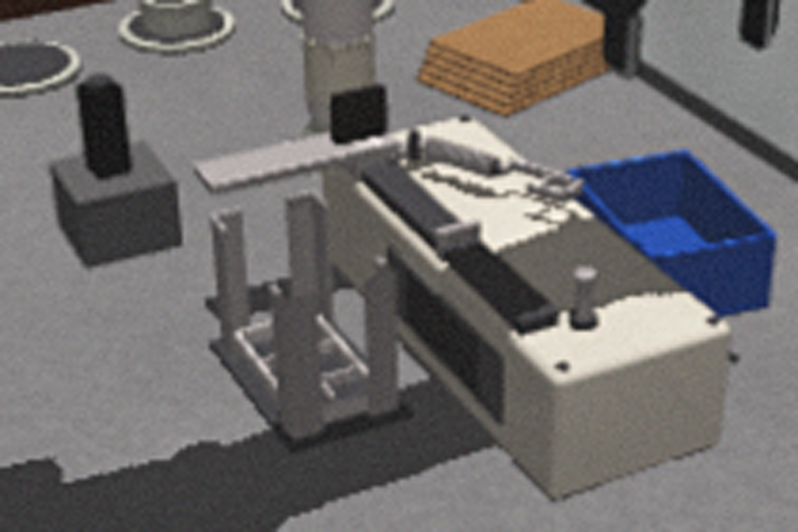

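```bash
python3 - <<'E'
from h import *
def quad(f,c,off,s,z,name):
    c=np.array(c)/s+np.array(off)
    P=p2w(f,c,z)[:,:2]
    L=[np.linalg.norm(P[i]-P[(i+1)%4]).round(4) for i in range(4)]
    l=(P[3]-P[0]+P[2]-P[1]); 
    print(name,"c",P.mean(0).round(4),"sides",L,"long dir deg",np.degrees(np.arctan2(l[1],l[0])).round(1))
sd,sc,w=load("side1"),load("scene1"),load("wrist1")
quad(sd,[(237,124),(322,113),(361,235),(267,248)],(220,280),3,.02,"A side")
quad(sd,[(459,104),(537,85),(619,186),(538,214)],(220,280),3,.02,"B side")
quad(sc,[(160,238),(105,312),(278,380),(328,298)],(150,180),4,.02,"B scene")
print("deck corners",p2w(w,[(178,286),(328,287)],.09).round(4), "scene deck", p2w(sc,np.array([(545,245),(460,425)])/4+[150,180],.09).round(4), p2w(sc,np.array([(415,543)])/4+[330,190],.09).round(4))
print("side deck",p2w(sd,np.array([(550,385),(728,325)])/3.8+[190,160],.09).round(4))
print("post top wrist",p2w(w,[(216,250)],.125).round(4),"scene",p2w(sc,np.array([(588,270)])/4+[150,180],.125).round(4),"side",p2w(sd,np.array([(585,272)])/3.8+[190,160],.125).round(4))
print("puller top scene",p2w(sc,np.array([(692,142)])/4+[330,190],.125).round(4),"stand top scene",p2w(sc,np.array([(598,178),(730,205),(718,305),(582,272)])/4+[330,190],.055).round(4))
print("stand side",p2w(sd,np.array([(53,168),(142,148),(180,180),(85,212)])/3.8+[190,160],.055).round(4), "puller top",p2w(sd,np.array([(101,80)])/3.8+[190,160],.125).round(4))
E
```

```text
A side c [ 0.4449 -0.1795] sides [np.float64(0.0588), np.float64(0.1144), np.float64(0.0587), np.float64(0.1138)] long dir deg -108.2
B side c [ 0.6    -0.2315] sides [np.float64(0.0608), np.float64(0.1074), np.float64(0.0615), np.float64(0.1116)] long dir deg -98.5
B scene c [ 0.6005 -0.228 ] sides [np.float64(0.0586), np.float64(0.1135), np.float64(0.0606), np.float64(0.1112)] long dir deg 81.7
deck corners [[ 0.5609 -0.0527  0.09  ]
 [ 0.6833 -0.0532  0.09  ]] scene deck [[ 0.5657 -0.0435  0.09  ]
 [ 0.6863 -0.0471  0.09  ]] [[0.6884 0.2814 0.09  ]]
side deck [[ 0.555  -0.0531  0.09  ]
 [ 0.6818 -0.05    0.09  ]]
post top wrist [[ 0.6049 -0.0091  0.125 ]] scene [[ 0.6037 -0.0066  0.125 ]] side [[ 0.6067 -0.0056  0.125 ]]
puller top scene [[0.4331 0.3867 0.125 ]] stand top scene [[0.4047 0.3507 0.055 ]
 [0.4049 0.4242 0.055 ]
 [0.4783 0.4205 0.055 ]
 [0.4749 0.3475 0.055 ]]
stand side [[0.4049 0.412  0.055 ]
 [0.4747 0.4113 0.055 ]
 [0.4815 0.3477 0.055 ]
 [0.4045 0.3342 0.055 ]] puller top [[0.4441 0.3938 0.125 ]]
```

View pics/wrist1.png

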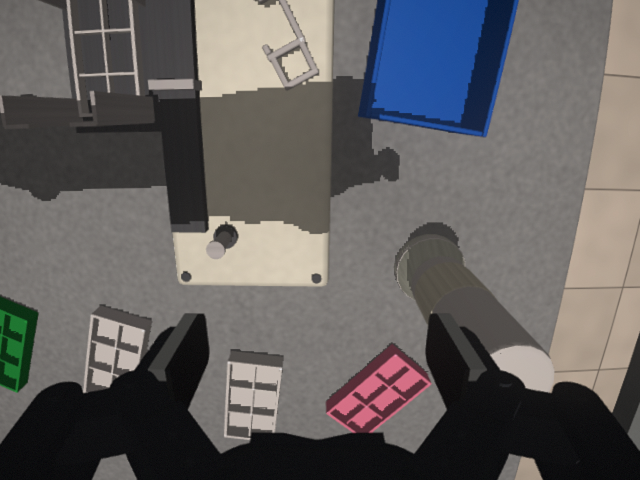

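```bash
python3 - <<'E'
from h import *
w=load("wrist1");M=R.from_rotvec(np.ravel(w["rvec"])).as_matrix();print("cam",-M.T@np.ravel(w["tvec"]),"centre hit",p2w(w,[(320,240)],0))
delta([0.50,0.06,0.27],yaw=0)
E
```

```text
cam [0.6747251  0.07882075 0.37329486] centre hit [[ 0.6774075  -0.04248644  0.        ]]
t 0.3 delta [ -60.   -73.3 -174.8] [0.04 0.   0.  ] dist 198.9 grip 85.1
```

{"op": "drive_tool", "data": {"series": [[-35,-20,-35,0,0,0,85],[-70,-40,-70,0,0,0,85],[-105,-54,-105,0,0,0,85],[-140,-54,-135,0,0,0,85],[-170,-54,-160,0,0,0,85]]}}

```text
clock: 0.8
tcp_pos: [0.5133, 0.1719, 0.2517]
orientation: [-1.208, 1.208, -1.208]
contact_force: [0.1, 0.9, 0.3]
grip_width: 0.0853
```

```bash
python3 - <<'E'
from h import *
print(pose()[0]); grab("wrist","w2"); grab("side","s2")
E
```

```text
[0.51330253 0.17193526 0.25170616]
```

View pics/w2.png

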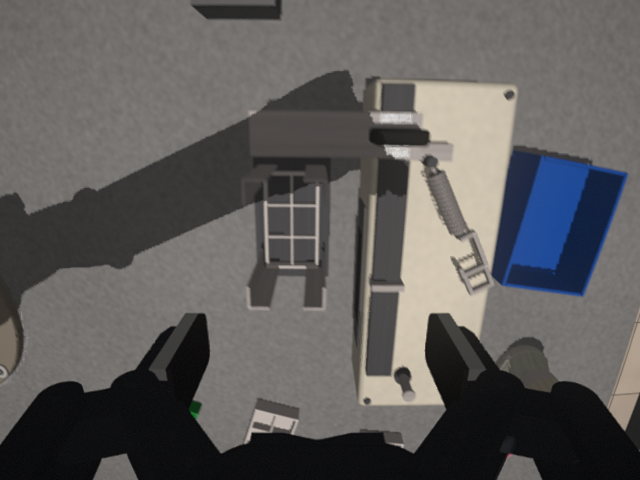

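```bash
python3 - <<'E'
from h import *
crop("w2","w2a",(230,90,370,320),3.4)
crop("w2","w2b",(350,60,530,420),2.2)
E
```

```text
(no output)
```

View pics/w2a.png

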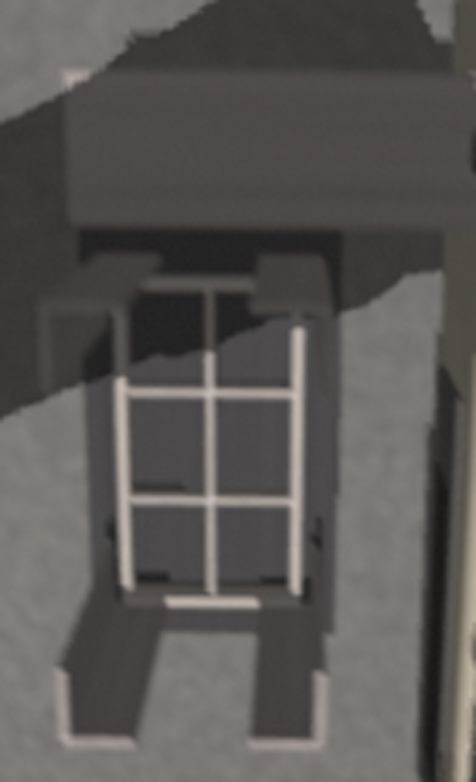

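View pics/w2b.png

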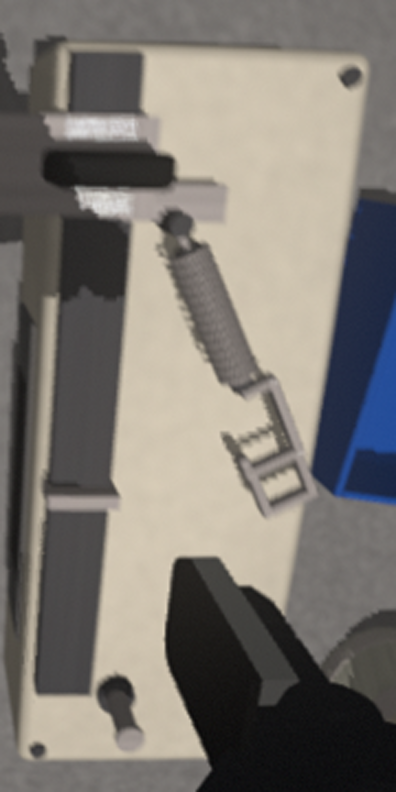

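```bash
python3 - <<'E'
from h import *
w=load("w2")
b=lambda c:np.array(c)/2.2+[350,60]
a=lambda c:np.array(c)/3.4+[230,90]
P=p2w(w,b([(63,42),(370,58),(20,760)]),.09);print("deck NW,NE,SW",P.round(4)); d=P[0]-P[2];print("len",np.linalg.norm(d[:2]),"rot deg",np.degrees(np.arctan2(-d[0],d[1])))
for z in (.015,.02,.025,.03,.035,.04):
    Q=p2w(w,a([(113,400),(305,400),(210,608),(210,275)]),z); print(z,"width",(Q[1,0]-Q[0,0]).round(4),"len",(Q[3,1]-Q[2,1]).round(4),"c",((Q[0]+Q[1])/2)[0].round(4),((Q[2]+Q[3])/2)[1].round(4))
print("post top",p2w(w,b([(130,738)]),.125).round(4),"base",p2w(w,b([(116,692)]),.09).round(4))
print("guide tops",p2w(w,a([(62,742),(325,742),(38,305),(330,310),(248,744),(136,744)]),.104).round(4))
print("bar W edge N,S",p2w(w,a([(62,70),(68,228)]),.114).round(4),"pivot",p2w(w,b([(176,222)]),.118).round(4),"eye",p2w(w,b([(283,487)]),.116).round(4))
E
```

```text
deck NW,NE,SW [[ 0.5642  0.2807  0.09  ]
 [ 0.6838  0.2779  0.09  ]
 [ 0.5596 -0.0501  0.09  ]]
len 0.33084776328854254 rot deg -0.7897346143051753
0.015 width 0.0622 len 0.1129 c 0.4852 0.1379
0.02 width 0.0615 len 0.1115 c 0.4856 0.1393
0.025 width 0.0607 len 0.1102 c 0.4859 0.1407
0.03 width 0.06 len 0.1088 c 0.4862 0.142
0.035 width 0.0592 len 0.1074 c 0.4866 0.1434
0.04 width 0.0585 len 0.1061 c 0.4869 0.1448
post top [[ 0.6034 -0.0075  0.125 ]] base [[ 0.6045 -0.0093  0.09  ]]
guide tops [[0.4482 0.0775 0.104 ]
 [0.5214 0.0777 0.104 ]
 [0.449  0.1992 0.104 ]
 [0.5218 0.1978 0.104 ]
 [0.5    0.0771 0.104 ]
 [0.4688 0.077  0.104 ]]
bar W edge N,S [[0.4594 0.2552 0.114 ]
 [0.4591 0.2191 0.114 ]] pivot [[0.604  0.2168 0.118 ]] eye [[0.6589 0.1102 0.116 ]]
```

{"op": "drive_tool", "data": {"series": [[40,0,0,0,0,0,85],[85,0,0,0,0,0,85],[130,0,0,0,0,0,85],[175,0,0,0,0,0,85],[220,0,0,0,0,0,85]]}}

```text
clock: 1.4
tcp_pos: [0.5129, -0.046, 0.2509]
orientation: [-1.213, 1.204, -1.2]
contact_force: [0.2, -0.4, -0.9]
grip_width: 0.0851
```

{"op": "drive_tool", "data": {"series": [[35,0,0,0,0,0,85],[70,0,0,0,0,0,85],[85,0,0,0,0,0,85],[85,0,0,0,0,0,85]]}}

```text
clock: 1.8
tcp_pos: [0.5133, -0.1344, 0.2506]
orientation: [-1.211, 1.207, -1.205]
contact_force: [0.2, 0.9, -0.4]
grip_width: 0.085
```

```bash
python3 - <<'E'
from h import *
print(pose()[0]); grab("wrist","w3"); grab("side","s3")
E
```

```text
[ 0.51325846 -0.13442776  0.25063862]
```

View pics/w3.png

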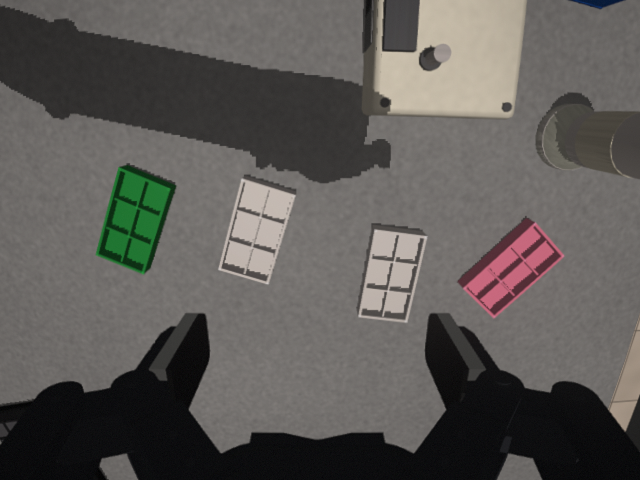

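```bash
python3 - <<'E'
from h import *
crop("w3","w3a",(210,165,440,335),3.4)
E
```

```text
(no output)
```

View pics/w3a.png

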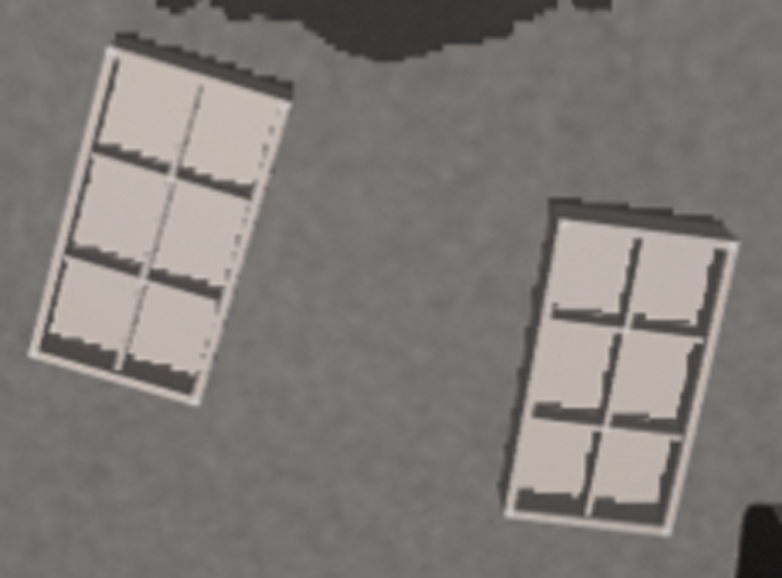

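```bash
cat >> h.py <<'E'
def quad(f,c,off,s,z,name):
    c=np.array(c)/s+np.array(off)
    P=p2w(f,c,z)[:,:2]
    L=[np.linalg.norm(P[i]-P[(i+1)%4]).round(4) for i in range(4)]
    l=(P[3]-P[0]+P[2]-P[1]); w=(P[1]-P[0]+P[2]-P[3])
    print(name,"c",P.mean(0).round(4),"sides",np.array(L),"long deg",np.degrees(np.arctan2(l[1],l[0])).round(1),"wide deg",np.degrees(np.arctan2(w[1],w[0])).round(1))
    return P
E
python3 - <<'E'
from h import *
w=load("w3")
quad(w,[(108,45),(292,99),(198,405),(29,355)],(210,165),3.4,.02,"A")
quad(w,[(558,216),(740,240),(670,534),(505,516)],(210,165),3.4,.02,"B")
delta([.4455,-.1795,.09],yaw=np.radians(-17.5))
E
```

```text
A c [ 0.4449 -0.18  ] sides [0.0599 0.1108 0.0595 0.1097] long deg -107.5 wide deg -17.1
B c [ 0.5995 -0.2328] sides [0.061  0.1103 0.0595 0.1107] long deg -97.1 wide deg -7.3
t 1.9 delta [ 48.9 160.5 -68.6] [ 0.08 18.05 -0.17] dist 181.2 grip 84.9
```

{"op": "drive_tool", "data": {"series": [[12,35,-17,0,6,0,85],[25,75,-35,0,12,0,85],[38,115,-52,0,18,0,85],[49,150,-69,0,18,0,85],[49,170,-69,0,18,0,85]]}}

```text
clock: 2.4
tcp_pos: [0.4413, -0.1788, 0.078]
orientation: [-1.052, 1.437, -1.425]
contact_force: [0.6, 1.1, 0.9]
grip_width: 0.0849
```

```bash
python3 - <<'E'
from h import *
delta([.445,-.18,.02],yaw=np.radians(-17.3)); print(pose()[0],pose()[2]["contact_force"]); grab("side","s4",(200,200,500,420),2.6);grab("wrist","w4")
E
```

```text
t 2.4 delta [ 0.1 57.9  4.2] [ 0.39 -0.17 -0.13] dist 58.1 grip 84.9
[ 0.44132508 -0.17884543  0.07795878] [0.55312585 1.06764466 0.94997161]
```

View pics/s4.png

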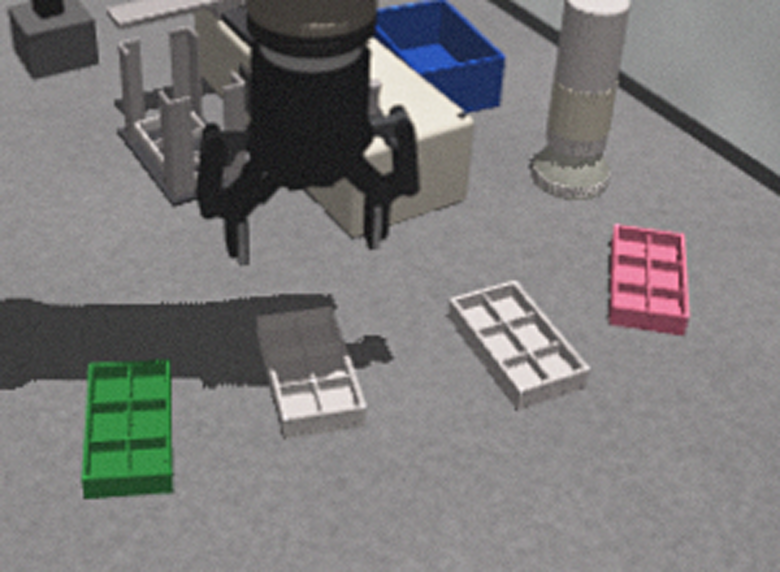

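View pics/w4.png

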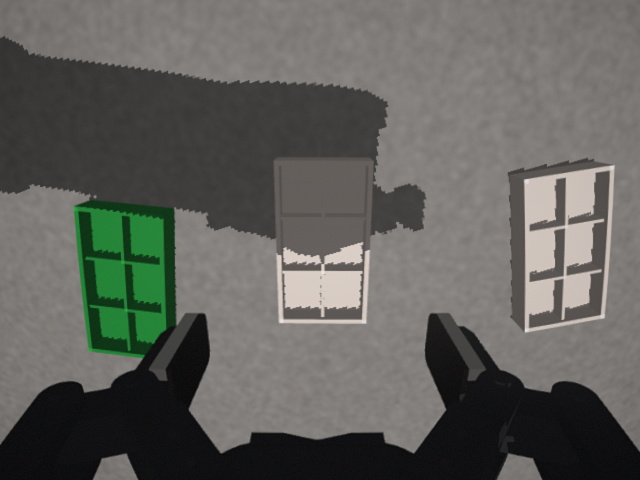

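```bash
python3 - <<'E'
from h import *
f=load("s4");p,q,o=pose();z=q.as_matrix()[:,2]
for s in (-1,1):
  for dz in (0,.006,.013,.02): 
    print(s,dz,(w2p(f,p+s*.046*z+[0,0,dz])[0]-[200,200])*2.6)
E
```

```text
-1 0 [242.29528866 309.7874476 ]
-1 0.006 [242.10273465 303.40951889]
-1 0.013 [241.87663878 295.90059442]
-1 0.02 [241.64897342 288.31759327]
1 0 [367.8340381  293.52605489]
1 0.006 [368.14993332 287.20652878]
1 0.013 [368.52122262 279.76811178]
1 0.02 [368.89549242 272.25822691]
```

```bash
python3 - <<'E'
from h import *
f=load("side1")
for x in (.6275,.7205):
  for dz in (0,.013,.03): print(x,dz,w2p(f,[x,0,.196+dz])[0])
f=load("wrist1")
for x in (.632,.7165):
  for dz in (0,.013,.03): print(x,dz,w2p(f,[x,0,.196+dz])[0])
f=grab("side","s5")
im=f["frame"].copy();p,q,o=pose();z=q.as_matrix()[:,2];print(o["clock"],p)
for s in (-1,0,1):
    u=w2p(f,p+s*.046*z)[0]; cv2.circle(im,tuple(int(v) for v in u),2,(0,0,255),-1)
cv2.imwrite("pics/s5.png",cv2.resize(im[230:400,240:440],None,fx=4,fy=4))
E
```

```text
0.6275 0 [351.93321617 200.117962  ]
0.6275 0.013 [352.2199905  194.74166831]
0.6275 0.03 [352.59946281 187.60065536]
0.7205 0 [386.20334979 191.46830079]
0.7205 0.013 [386.7015845  186.25762681]
0.7205 0.03 [387.36000003 179.34247509]
0.632 0 [232.66430575 280.01074626]
0.632 0.013 [226.98330322 291.1962451 ]
0.632 0.03 [218.32942817 308.28128884]
0.7165 0 [400.2520001  280.00589223]
0.7165 0.013 [405.81743449 291.19892179]
0.7165 0.03 [414.29641007 308.2979855 ]
2.55 [ 0.4447895  -0.17791045  0.0798404 ]
```

View pics/s5.png

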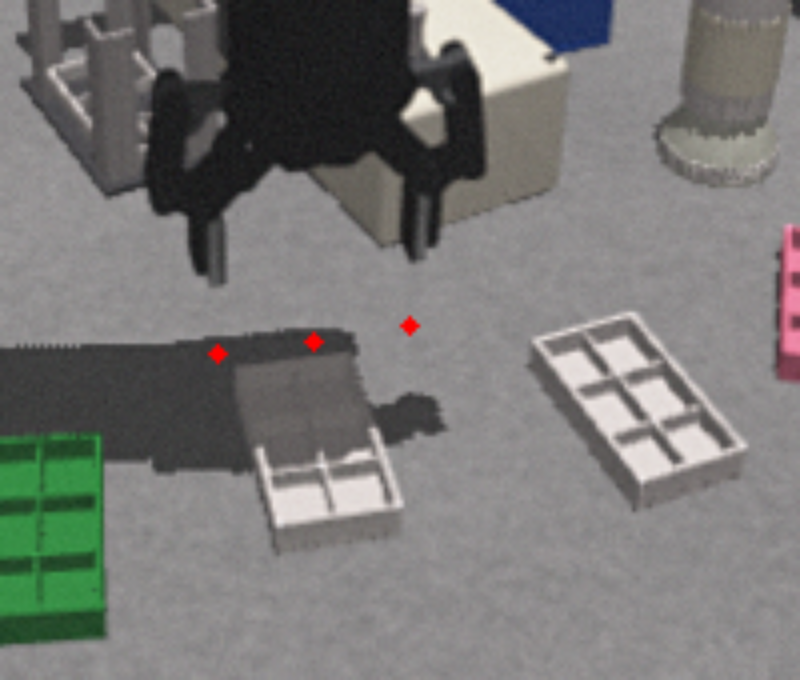

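{"op": "drive_tool", "data": {"series": [[0,0,0,0,0,0,0],[0,0,0,0,0,0,0],[0,0,0,0,0,0,0],[0,0,0,0,0,0,0],[0,0,0,0,0,0,0]], "squeeze": 30}}

```text
clock: 3.05
tcp_pos: [0.4451, -0.1779, 0.0802]
orientation: [-1.05, 1.432, -1.424]
contact_force: [0.3, 0.0, 0.3]
grip_width: 0.012
```

```bash
python3 - <<'E'
from h import *
grab("wrist","w6")
f=grab("side","s6")
im=f["frame"].copy();p,q,o=pose();z=q.as_matrix()[:,2];print(o["clock"],p,o["grip_width"])
u=w2p(f,p)[0]; cv2.circle(im,tuple(int(v) for v in u),2,(0,0,255),-1)
cv2.imwrite("pics/s6.png",cv2.resize(im[230:400,240:440],None,fx=4,fy=4))
E
```

```text
3.15 [ 0.44485385 -0.17796453  0.0800217 ] 0.0004465809930372886
```

View pics/s6.png

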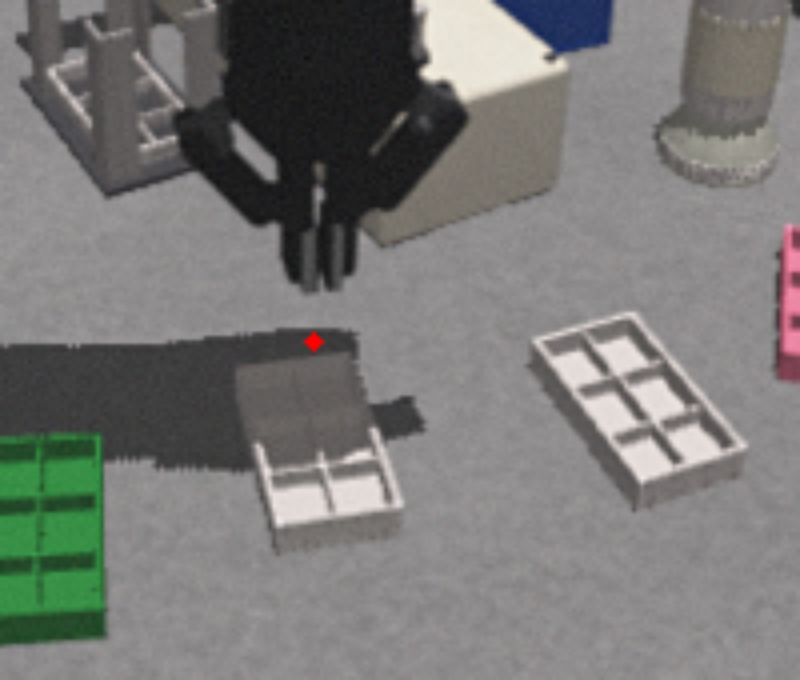

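View pics/w6.png

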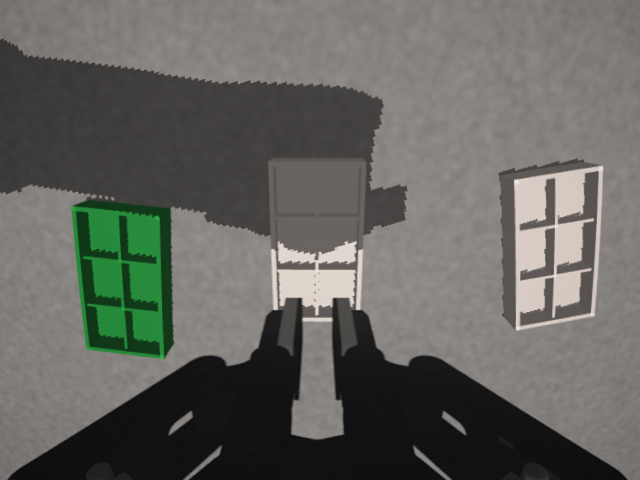

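```bash
python3 - <<'E'
from h import *
f=grab("wrist","w7"); g=grab("side","s7")
p,q,o=pose();print(p,o["grip_width"])
for t,fr,c,s in (("w7",f,(260,250,380,370),5),("s7",g,(270,260,370,340),7)):
    im=fr["frame"].copy()
    im=cv2.resize(im[c[1]:c[3],c[0]:c[2]],None,fx=s,fy=s)
    for dz in (0,.01,.02,.03):
        u=(w2p(fr,p+[0,0,dz])[0]-c[:2]+.5)*s; cv2.circle(im,tuple(int(v) for v in u),3,(0,0,255),-1)
    cv2.imwrite(f"pics/{t}.png",im)
E
```

```text
[ 0.44474616 -0.17795047  0.07987934] 0.00016153109549184706
```

View pics/w7.png

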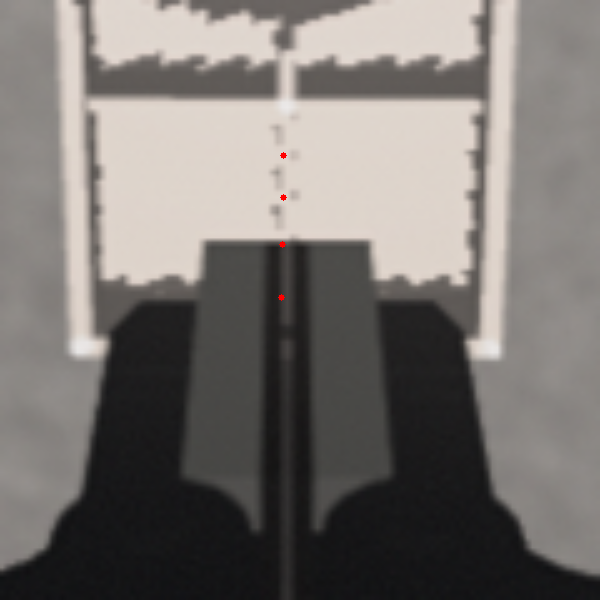

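View pics/s7.png

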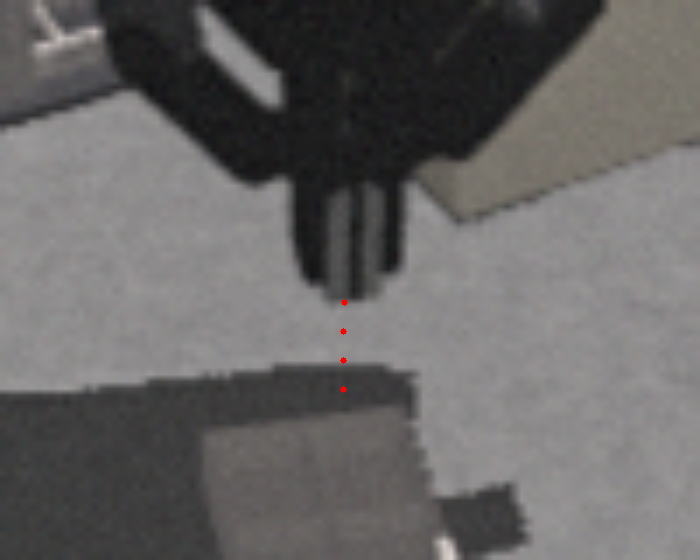

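{"op": "drive_tool", "data": {"series": [[2,0,0,0,0,0,78],[2,0,0,0,0,0,78],[2,0,0,0,0,0,78],[2,0,0,0,0,0,78],[2,0,0,0,0,0,78]]}}

```text
clock: 3.75
tcp_pos: [0.4442, -0.1798, 0.0799]
orientation: [-1.051, 1.433, -1.424]
contact_force: [-0.5, 0.5, -0.4]
grip_width: 0.0722
```

{"op": "drive_tool", "data": {"series": [[0,20,0,0,0,0,78],[0,40,0,0,0,0,78],[0,60,0,0,0,0,78],[0,65,0,0,0,0,78],[0,65,0,0,0,0,78]]}}

```text
clock: 4.25
tcp_pos: [0.4434, -0.1794, 0.0144]
orientation: [-1.052, 1.434, -1.423]
contact_force: [0.1, -0.2, 0.9]
grip_width: 0.0779
```

```bash
python3 - <<'E'
from h import *
f=grab("wrist","w8"); g=grab("side","s8",(230,230,430,400),4)
delta([.445,-.18,0],yaw=np.radians(-17.3));print(pose()[2]["contact_force"])
E
```

```text
t 4.35 delta [ 0.1 15.5  0.6] [ 0.2  -0.03 -0.17] dist 15.5 grip 78.2
[-0.01139403 -0.06015036  0.55447052]
```

View pics/s8.png

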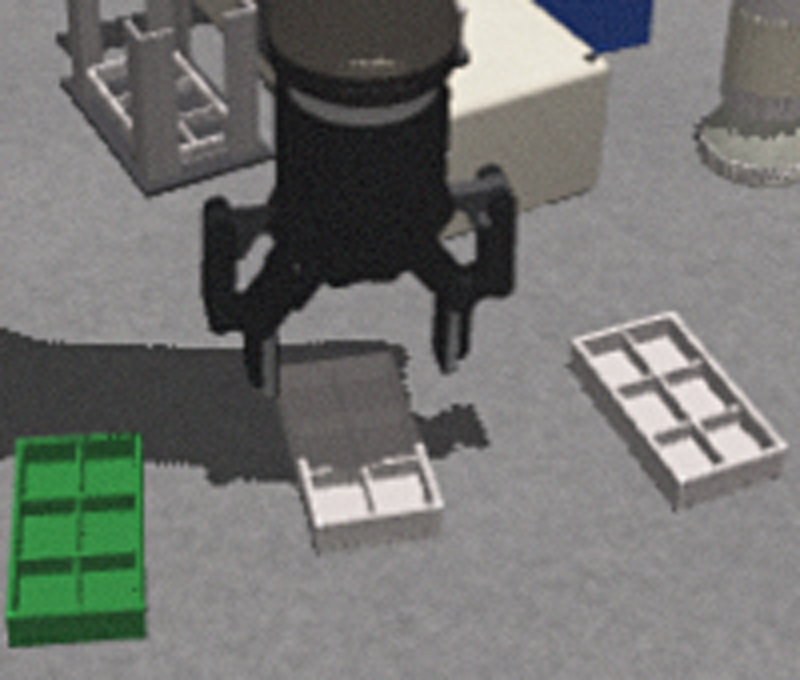

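View pics/w8.png

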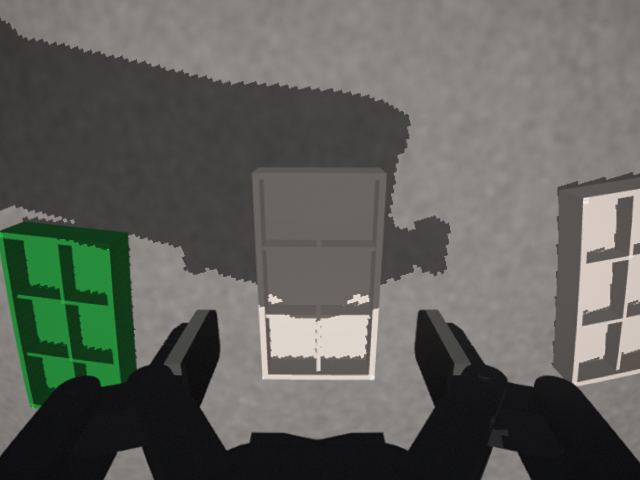

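{"op": "drive_tool", "data": {"series": [[0,10,0,0,0,0,78],[0,20,0,0,0,0,78],[0,30,0,0,0,0,78],[0,30,0,0,0,0,78]]}}

```text
clock: 4.75
tcp_pos: [0.4432, -0.1792, -0.016]
orientation: [-1.052, 1.435, -1.423]
contact_force: [-0.5, -0.7, 1.2]
grip_width: 0.078
```

```bash
python3 - <<'E'
from h import *
f=grab("wrist","w9"); g=grab("side","s9",(230,230,430,400),4)
delta([.445,-.18,0],yaw=np.radians(-17.3));print(pose()[2]["contact_force"])
E
```

```text
t 4.85 delta [  0.1 -15.    1. ] [ 0.26 -0.04 -0.17] dist 15.0 grip 77.9
[ 0.17512349  0.07501595 -0.76127241]
```

View pics/s9.png

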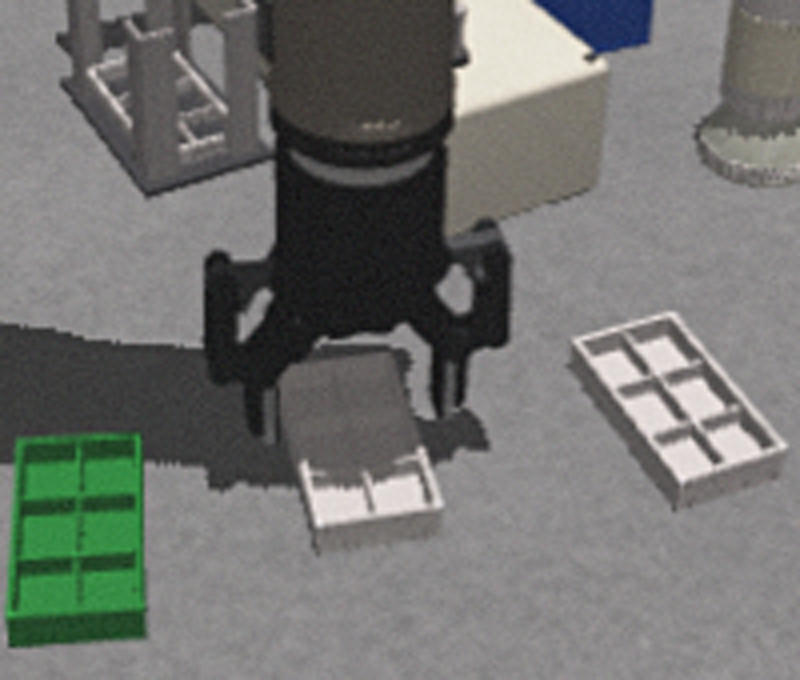

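{"op": "drive_tool", "data": {"series": [[0,4,1,0,0,0,78],[0,8,1,0,0,0,78],[0,8,1,0,0,0,78],[0,8,1,0,0,0,70],[0,8,1,0,0,0,70]]}}

```text
clock: 5.35
tcp_pos: [0.445, -0.1799, -0.0229]
orientation: [-1.051, 1.433, -1.424]
contact_force: [0.4, 0.4, 0.1]
grip_width: 0.0699
```

{"op": "drive_tool", "data": {"series": [[0,0,0,0,0,0,50],[0,0,0,0,0,0,50],[0,0,0,0,0,0,50],[0,0,0,0,0,0,50]], "squeeze": 30}}

```text
clock: 5.75
tcp_pos: [0.4451, -0.1799, -0.0224]
orientation: [-1.05, 1.433, -1.424]
contact_force: [-1.6, 0.8, 4.8]
grip_width: 0.0585
```

```bash
python3 - <<'E'
from h import *
f=grab("wrist","w10"); g=grab("side","s10",(230,230,430,400),4)
delta([.445,-.18,0],yaw=np.radians(-17.3));print(pose()[2]["contact_force"])
E
```

```text
t 5.85 delta [  0.1 -22.4  -0.1] [ 0.24 -0.04 -0.18] dist 22.4 grip 58.8
[-1.15577447  0.37846889  6.13666816]
```

View pics/s10.png

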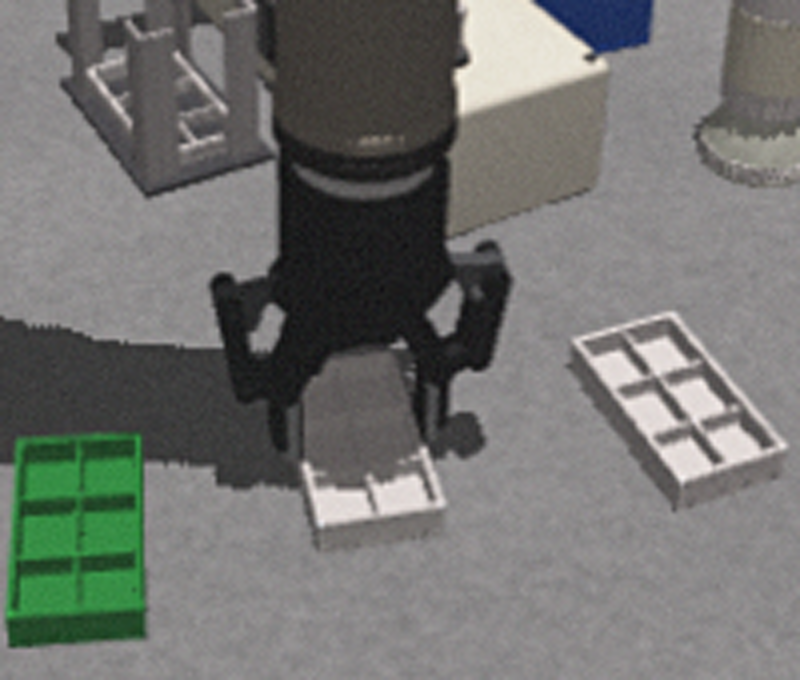

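View pics/w10.png

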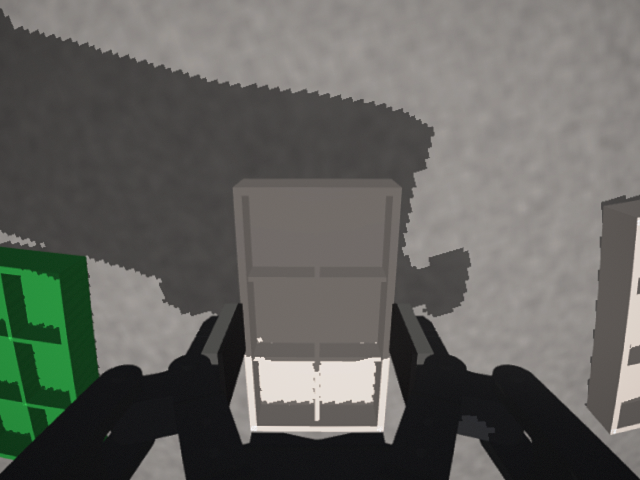

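{"op": "drive_tool", "data": {"series": [[0,-10,0,0,0,0,50],[0,-30,0,0,0,0,50],[0,-60,0,0,0,0,50],[0,-90,0,0,0,0,50],[0,-120,0,0,0,0,50]], "squeeze": 40}}

```text
clock: 6.35
tcp_pos: [0.4451, -0.1804, 0.0993]
orientation: [-1.05, 1.433, -1.424]
contact_force: [1.2, -0.3, -0.9]
grip_width: 0.058
```

{"op": "drive_tool", "data": {"series": [[0,-20,0,0,0,0,50],[0,-25,0,0,0,0,50],[0,-25,0,0,0,0,50]]}}

```text
clock: 6.65
tcp_pos: [0.4456, -0.1805, 0.1251]
orientation: [-1.049, 1.432, -1.425]
contact_force: [-0.1, -0.0, -0.6]
grip_width: 0.0583
```

```bash
python3 - <<'E'
from h import *
f=grab("wrist","w11"); g=grab("side","s11",(230,200,430,370),4)
delta([.485,.138,.125],yaw=np.radians(-.7));print(pose()[2]["contact_force"],pose()[0])
E
```

```text
t 6.75 delta [-3.158e+02 -2.000e-01 -5.610e+01] [  0.29 -16.64  -0.22] dist 320.8 grip 57.9
[ 1.00980286  0.35558999 -0.20504531] [ 0.44439005 -0.18020724  0.12348412]
```

View pics/s11.png

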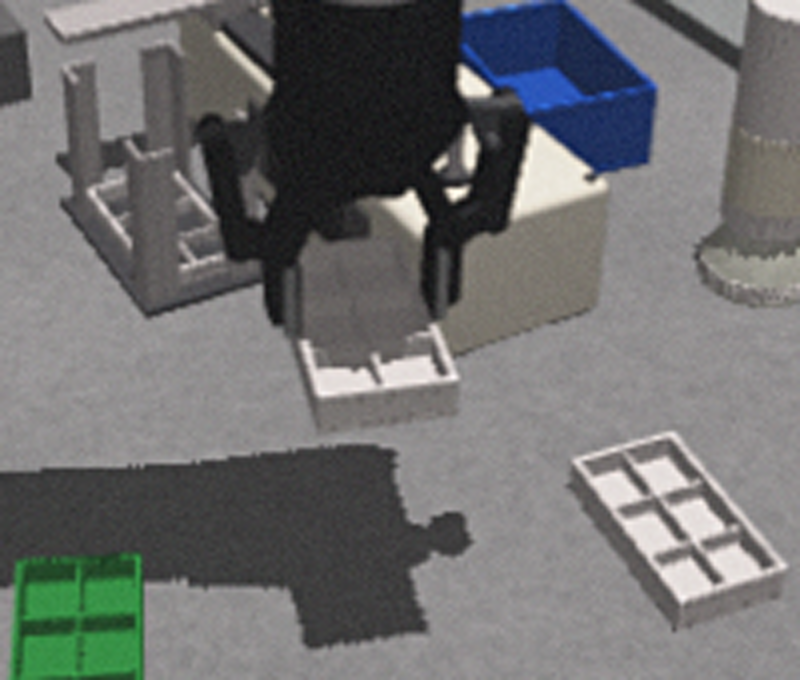

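View pics/w11.png

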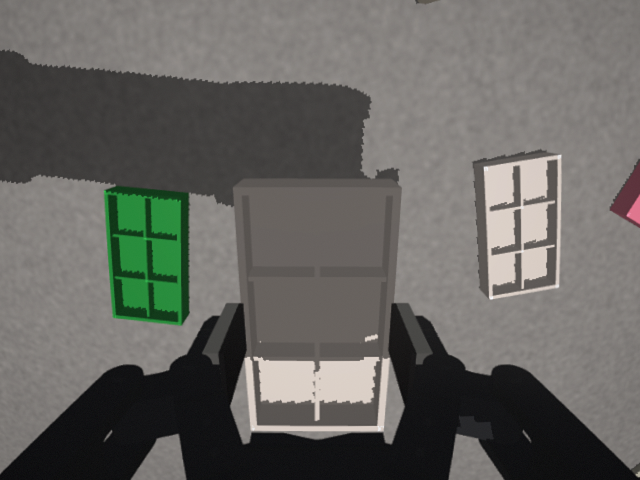

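```bash
python3 - <<'E'
from h import *
crop("w10","w10a",(225,170,415,440),2.9)
E
```

```text
(no output)
```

View pics/w10a.png

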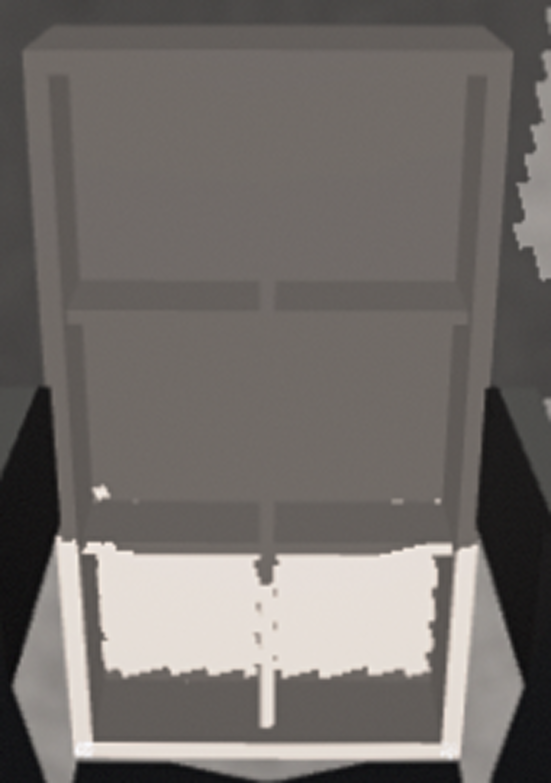

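```bash
python3 - <<'E'
from h import *
w=load("w10")
P=quad(w,[(22,48),(513,48),(460,758),(76,758)],(225,170),2.9,.02,"A")
T=np.array([.4451,-.1799]);y=np.radians(-17.3);c=P.mean(0)-T
print("along jaw, along long:",c@[np.cos(y),np.sin(y)],c@[-np.sin(y),np.cos(y)])
E
```

```text
A c [ 0.4454 -0.1805] sides [0.0599 0.1106 0.0598 0.1108] long deg -107.3 wide deg -17.2
along jaw, along long: 0.0005031774858515006 -0.0005038954430365445
```

{"op": "drive_tool", "data": {"series": [[-30,0,-5,0,-3,0,50],[-70,0,-12,0,-7,0,50],[-110,0,-19,0,-11,0,50],[-150,0,-26,0,-15,0,50],[-190,0,-33,0,-17,0,50]]}}

```text
clock: 7.25
tcp_pos: [0.4685, 0.0124, 0.1229]
orientation: [-1.209, 1.219, -1.206]
contact_force: [2.0, -0.8, -0.7]
grip_width: 0.0583
```

```bash
python3 - <<'E'
from h import *
delta([.485,.138,.125],yaw=np.radians(-.7))
E
```

```text
t 7.25 delta [-125.7   -1.7   16.1] [ 0.41  0.48 -0.24] dist 126.7 grip 58.3
```

{"op": "drive_tool", "data": {"series": [[-30,-2,4,0,0,0,50],[-70,-2,9,0,0.5,0,50],[-105,-2,14,0,0.5,0,50],[-126,-2,16,0,0.5,0,50],[-126,-2,16,0,0.5,0,50]]}}

```text
clock: 7.75
tcp_pos: [0.484, 0.1421, 0.1238]
orientation: [-1.209, 1.224, -1.206]
contact_force: [-0.4, -0.2, -0.8]
grip_width: 0.0581
```

```bash
python3 - <<'E'
from h import *
f=grab("wrist","w12"); g=grab("side","s12",(190,150,390,300),4)
delta([.485,.138,.10],yaw=np.radians(-.7));print(pose()[2]["contact_force"],pose()[0])
E
```

```text
t 7.85 delta [ 0.  23.9  1.3] [ 0.56  0.03 -0.16] dist 23.9 grip 57.9
[-0.0391642  -1.26681378  0.17022662] [0.48395469 0.13797354 0.12390482]
```

View pics/s12.png

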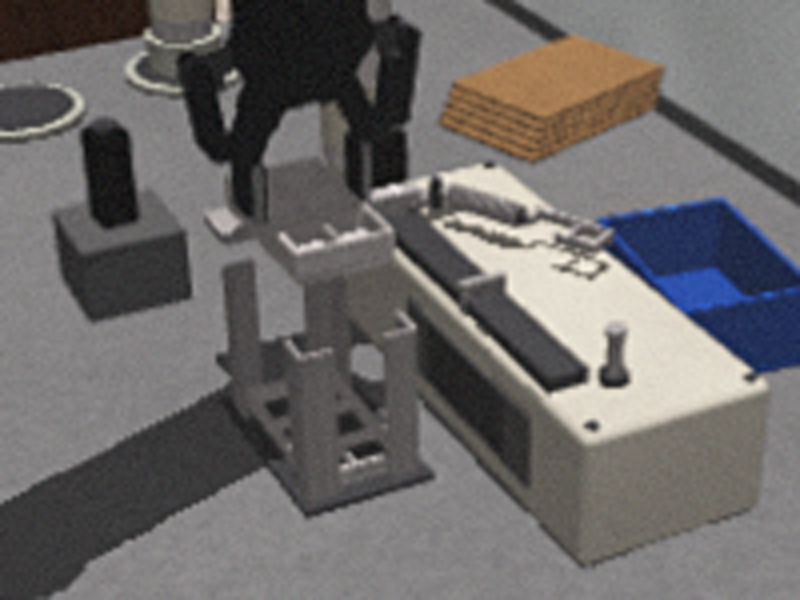

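View pics/w12.png

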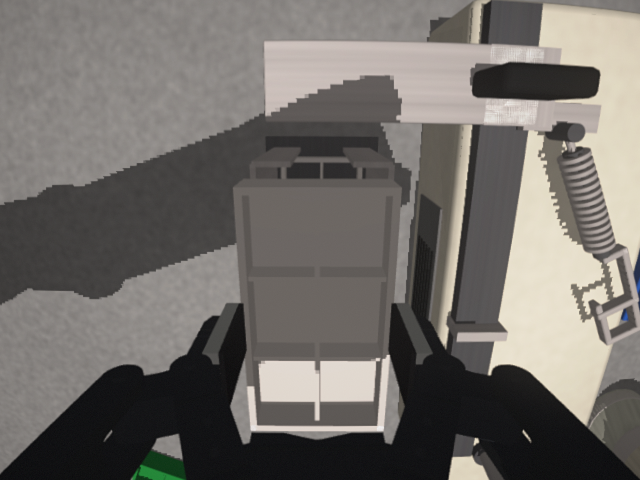

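{"op": "drive_tool", "data": {"series": [[0,10,1,0,0,0,50],[0,20,1,0,0,0,50],[0,30,1,0,0,0,50],[0,38,1,0,0,0,50],[0,38,1,0,0,0,50]]}}

```text
clock: 8.35
tcp_pos: [0.4835, 0.1374, 0.0844]
orientation: [-1.211, 1.228, -1.211]
contact_force: [-0.6, -0.4, -1.1]
grip_width: 0.0581
```

```bash
python3 - <<'E'
from h import *
f=grab("wrist","w13")
delta([.485,.138,.0226],yaw=np.radians(-.7));print(pose()[2]["contact_force"],pose()[0])
E
```

```text
t 8.4 delta [-0.2 62.5  1.7] [ 0.65  0.02 -0.13] dist 62.5 grip 58.1
[ 0.4335575  -1.06645316  0.43044291] [0.4840332  0.13767891 0.08511249]
```

View pics/w13.png

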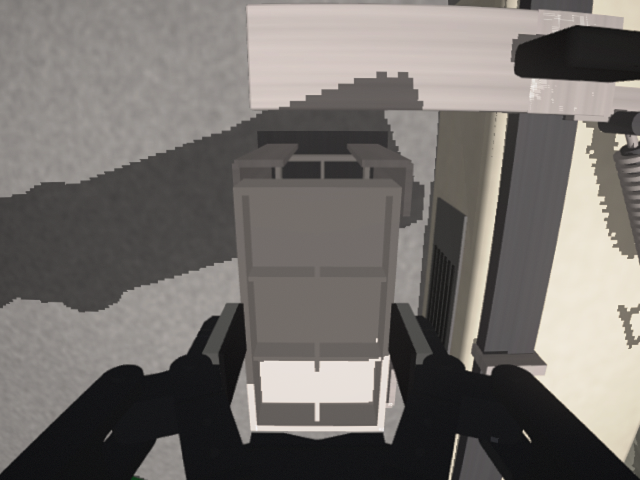

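{"op": "drive_tool", "data": {"series": [[0,0,2,0.6,0,0,50],[0,10,2,0.6,0,0,50],[0,20,2,0.6,0,0,50],[0,30,2,0.6,0,0,50],[0,30,2,0.6,0,0,50]]}}

```text
clock: 8.9
tcp_pos: [0.4843, 0.1372, 0.0533]
orientation: [-1.206, 1.221, -1.215]
contact_force: [-0.6, 0.4, -1.1]
grip_width: 0.0582
```

```bash
python3 - <<'E'
from h import *
f=grab("wrist","w14"); g=grab("side","s14",(190,150,390,300),4)
delta([.485,.138,.0226],yaw=np.radians(-.7));print(pose()[2]["contact_force"],pose()[0])
E
```

```text
t 9.0 delta [-0.3 32.  -0.3] [ 0.1   0.02 -0.11] dist 32.0 grip 58.1
[-0.07448113  0.62885358 -1.24875074] [0.48539249 0.13762109 0.05463362]
```

View pics/s14.png

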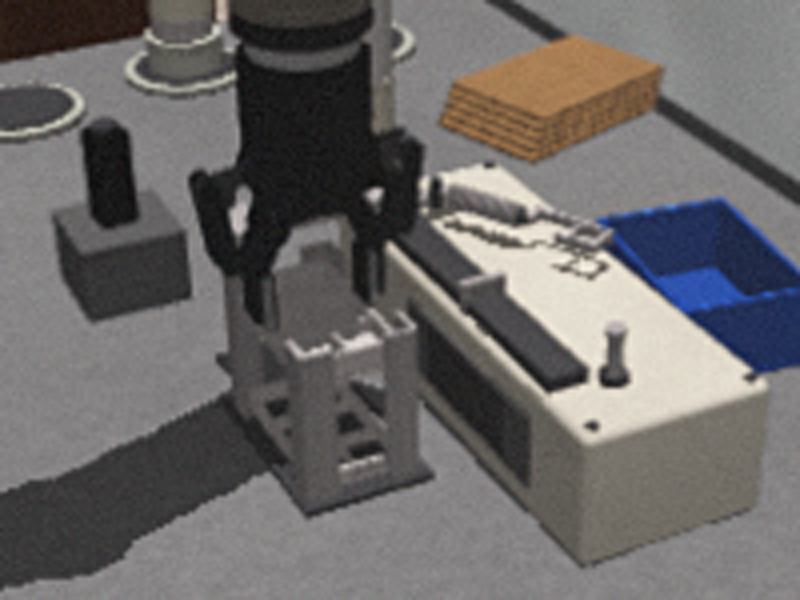

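View pics/w14.png

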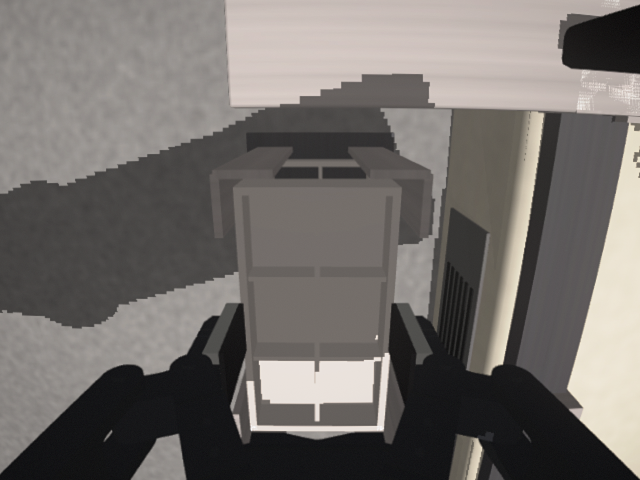

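{"op": "drive_tool", "data": {"series": [[0,7,0,0,0,0,50],[0,14,0,0,0,0,50],[0,21,0,0,0,0,50],[0,28,0,0,0,0,50],[0,31,0,0,0,0,50]]}}

```text
clock: 9.5
tcp_pos: [0.4848, 0.1375, 0.0227]
orientation: [-1.205, 1.221, -1.216]
contact_force: [0.0, -0.3, -0.8]
grip_width: 0.0582
```

{"op": "drive_tool", "data": {"series": [[0,2,0,0,0,0,50],[0,4,0,0,0,0,50],[0,6,0,0,0,0,50],[0,6,0,0,0,0,50]]}}

```text
clock: 9.9
tcp_pos: [0.4848, 0.1375, 0.0165]
orientation: [-1.205, 1.221, -1.215]
contact_force: [-0.1, 0.3, -0.4]
grip_width: 0.058
```

{"op": "drive_tool", "data": {"series": [[0,2,0,0,0,0,50],[0,4,0,0,0,0,50],[0,4,0,0,0,0,50]]}}

```text
clock: 10.2
tcp_pos: [0.4846, 0.1374, 0.0123]
orientation: [-1.205, 1.221, -1.215]
contact_force: [0.4, 0.5, -0.8]
grip_width: 0.058
```

Bottom is about 35 mm up; continuing in small steps.

{"op": "drive_tool", "data": {"series": [[0,2,0,0,0,0,50],[0,4,0,0,0,0,50],[0,4,0,0,0,0,50]]}}

```text
clock: 10.5
tcp_pos: [0.4843, 0.1373, 0.008]
orientation: [-1.206, 1.221, -1.215]
contact_force: [-0.7, -0.5, -0.5]
grip_width: 0.058
```

{"op": "drive_tool", "data": {"series": [[0,1,0,0,0,0,50],[0,2,0,0,0,0,50],[0,2,0,0,0,0,50]]}}

```text
clock: 10.8
tcp_pos: [0.4842, 0.1373, 0.0059]
orientation: [-1.206, 1.221, -1.215]
contact_force: [-0.2, 0.5, -0.1]
grip_width: 0.0582
```

{"op": "drive_tool", "data": {"series": [[0,1,0,0,0,0,50],[0,2,0,0,0,0,50],[0,2,0,0,0,0,50]]}}

```text
clock: 11.1
tcp_pos: [0.4841, 0.1373, 0.0038]
orientation: [-1.206, 1.221, -1.215]
contact_force: [-0.2, 0.3, -0.4]
grip_width: 0.0579
```

{"op": "drive_tool", "data": {"series": [[0,1,0,0,0,0,50],[0,2,0,0,0,0,50],[0,2,0,0,0,0,50]]}}

```text
clock: 11.4
tcp_pos: [0.484, 0.1372, 0.0016]
orientation: [-1.206, 1.222, -1.215]
contact_force: [-0.4, -0.6, -0.6]
grip_width: 0.0581
```

```bash
python3 - <<'E'
from h import *
f=grab("wrist","w15"); g=grab("side","s15",(230,200,310,300),7)
delta([.485,.138,.0],yaw=np.radians(-.7));print(pose()[2]["contact_force"],pose()[0])
E
```

```text
t 11.5 delta [-0.7  1.7  0.9] [ 0.25  0.02 -0.05] dist 2.1 grip 58.3
[-0.78873157  0.10632747 -0.53248535] [0.48409841 0.13727611 0.00174487]
```

View pics/s15.png

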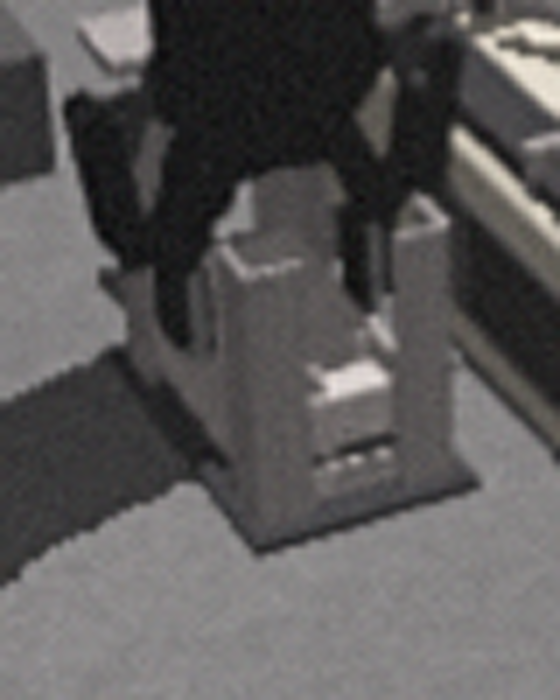

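View pics/w15.png

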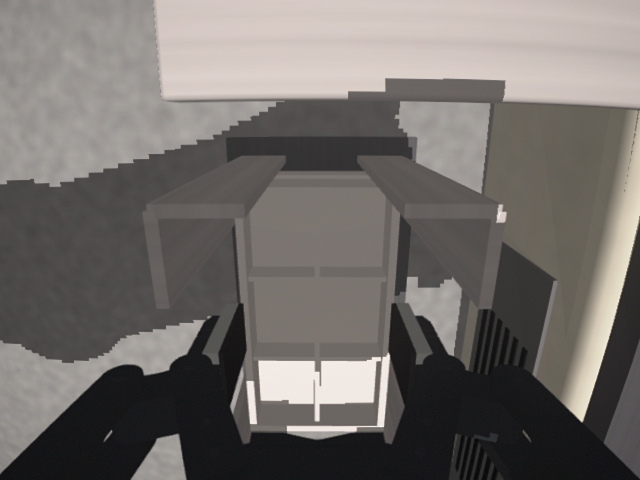

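{"op": "drive_tool", "data": {"series": [[-0.7,1,0.9,0.2,0,0,50],[-0.7,2,0.9,0.2,0,0,50],[-0.7,2,0.9,0.2,0,0,50]]}}

```text
clock: 11.8
tcp_pos: [0.4849, 0.138, -0.0004]
orientation: [-1.204, 1.219, -1.217]
contact_force: [-0.3, -0.0, -0.9]
grip_width: 0.058
```

{"op": "drive_tool", "data": {"series": [[0,1,0,0,0,0,50],[0,2,0,0,0,0,50],[0,2,0,0,0,0,50]]}}

```text
clock: 12.1
tcp_pos: [0.4847, 0.138, -0.0026]
orientation: [-1.204, 1.219, -1.217]
contact_force: [0.1, -0.6, -0.8]
grip_width: 0.0576
```

{"op": "drive_tool", "data": {"series": [[0,1,0,0,0,0,50],[0,2,0,0,0,0,50],[0,2,0,0,0,0,50]]}}

```text
clock: 12.4
tcp_pos: [0.4846, 0.1379, -0.0047]
orientation: [-1.204, 1.219, -1.217]
contact_force: [-0.3, 0.3, -1.7]
grip_width: 0.0582
```

```bash
python3 - <<'E'
from h import *
g=grab("side","s16",(230,200,310,300),7)
delta([.485,.138,.0],yaw=np.radians(-.7));print(pose()[2]["contact_force"],pose()[0])
E
```

```text
t 12.45 delta [-0.1 -4.6  0.3] [ 0.09  0.03 -0.03] dist 4.6 grip 58.2
[-0.09867838 -0.78322861 -1.14617307] [ 0.48469137  0.13791802 -0.00463783]
```

View pics/s16.png

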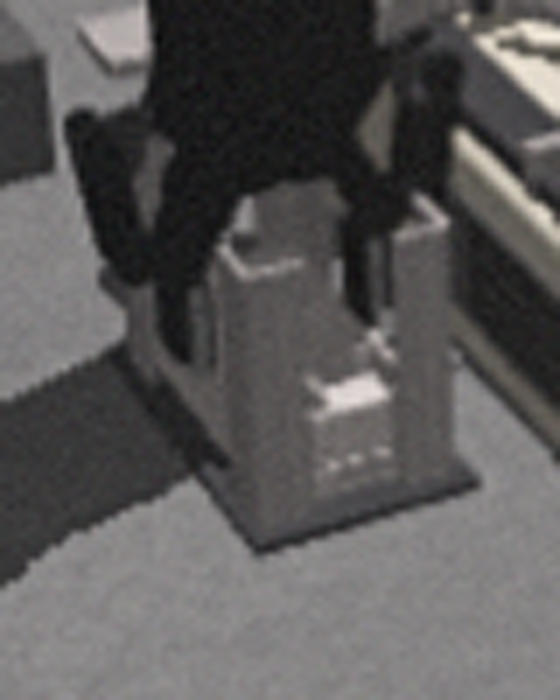

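{"op": "drive_tool", "data": {"series": [[0,0.7,0,0,0,0,50],[0,1,0,0,0,0,50],[0,1,0,0,0,0,50]]}}

```text
clock: 12.75
tcp_pos: [0.4846, 0.1379, -0.0057]
orientation: [-1.204, 1.219, -1.217]
contact_force: [0.5, -0.6, -0.4]
grip_width: 0.0582
```

{"op": "drive_tool", "data": {"series": [[0,0.7,0,0,0,0,50],[0,1,0,0,0,0,50],[0,1,0,0,0,0,50]]}}

```text
clock: 13.05
tcp_pos: [0.4848, 0.1379, -0.0062]
orientation: [-1.204, 1.219, -1.217]
contact_force: [-1.2, -0.5, 7.2]
grip_width: 0.0582
```

{"op": "drive_tool", "data": {"series": [[0,0.7,0,0,0,0,50],[0,1,0,0,0,0,50],[0,1,0,0,0,0,50]]}}

```text
clock: 13.35
tcp_pos: [0.4848, 0.1379, -0.0062]
orientation: [-1.204, 1.219, -1.217]
contact_force: [-2.8, -0.9, 12.0]
grip_width: 0.0579
```

{"op": "drive_tool", "data": {"series": [[0,-0.7,0,0,0,0,50],[0,-0.7,0,0,0,0,70],[0,-0.7,0,0,0,0,70],[0,-0.7,0,0,0,0,70]]}}

```text
clock: 13.75
tcp_pos: [0.4848, 0.1379, -0.0056]
orientation: [-1.204, 1.219, -1.217]
contact_force: [-1.3, 0.5, -0.0]
grip_width: 0.0698
```

```bash
python3 - <<'E'
from h import *
f=grab("wrist","w17"); g=grab("side","s17",(230,200,310,300),7)
delta([.485,.138,.0],yaw=np.radians(-.7));print(pose()[2]["contact_force"],pose()[0])
E
```

```text
t 13.85 delta [-0.1 -5.7  0.3] [ 0.1   0.02 -0.02] dist 5.7 grip 69.7
[0.12393607 0.362679   0.06654468] [ 0.48470983  0.13788384 -0.00567537]
```

View pics/s17.png

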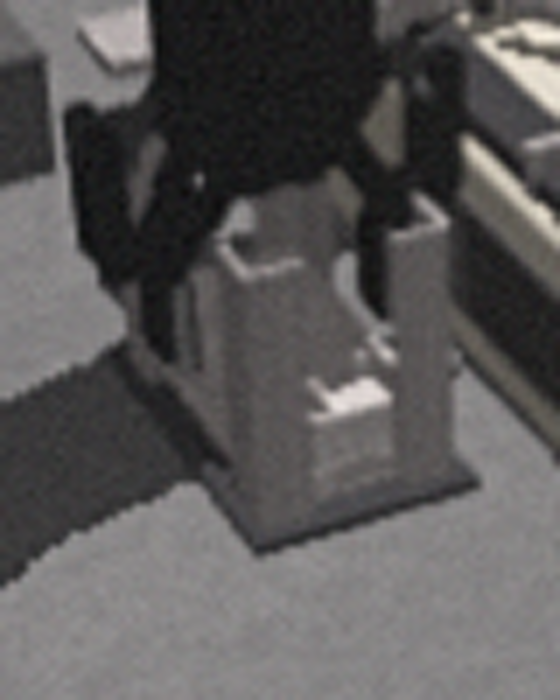

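View pics/w17.png

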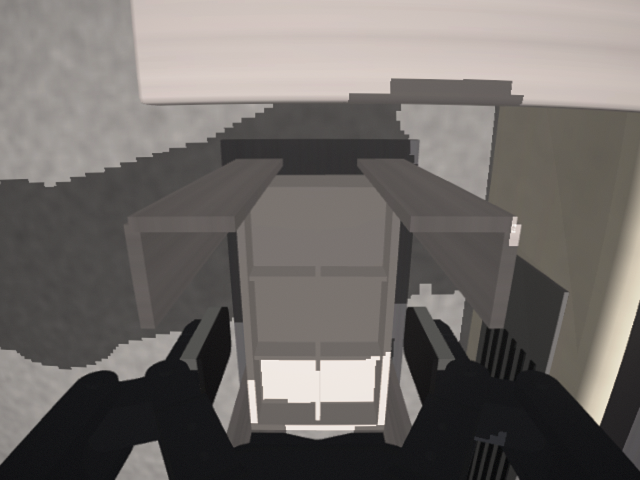

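{"op": "drive_tool", "data": {"series": [[0,-10,0,0,0,0,70],[0,-40,0,0,0,0,70],[0,-75,0,0,0,0,70],[0,-115,0,0,0,0,70],[0,-150,0,0,0,0,70]]}}

```text
clock: 14.35
tcp_pos: [0.4851, 0.1378, 0.1469]
orientation: [-1.203, 1.219, -1.217]
contact_force: [0.8, 0.6, -1.1]
grip_width: 0.0703
```

{"op": "drive_tool", "data": {"series": [[20,-15,0,0,0,0,78],[60,-20,0,0,0,0,78],[105,-20,0,0,0,0,78],[150,-20,5,0,0,0,78],[195,-20,15,0,2,0,78]]}}

```text
clock: 14.85
tcp_pos: [0.4971, -0.059, 0.1677]
orientation: [-1.186, 1.244, -1.243]
contact_force: [1.1, -0.4, 0.2]
grip_width: 0.0781
```

{"op": "drive_tool", "data": {"series": [[40,0,20,0,2,0,78],[80,0,40,0,5,0,78],[110,0,70,0,5,0,78],[120,0,95,0,5,0,78],[120,0,100,0,5,0,78]]}}

```text
clock: 15.35
tcp_pos: [0.5932, -0.186, 0.168]
orientation: [-1.14, 1.308, -1.31]
contact_force: [0.3, 0.7, -0.4]
grip_width: 0.0779
```

```bash
python3 - <<'E'
from h import *
f=grab("wrist","w18"); g=grab("side","s18")
delta([.5995,-.2328,.05],yaw=np.radians(-7.3));print(pose()[2]["contact_force"],pose()[0])
E
```

```text
t 15.45 delta [ 48.4 117.5  14.5] [ 0.02 -0.37 -0.1 ] dist 127.9 grip 77.9
[-0.33226489 -0.12341266 -0.16392829] [ 0.59164013 -0.18314163  0.16757158]
```

View pics/w18.png

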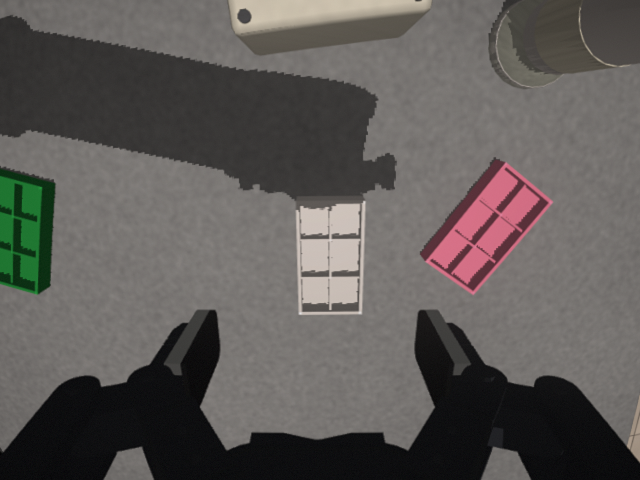

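View pics/s18.png

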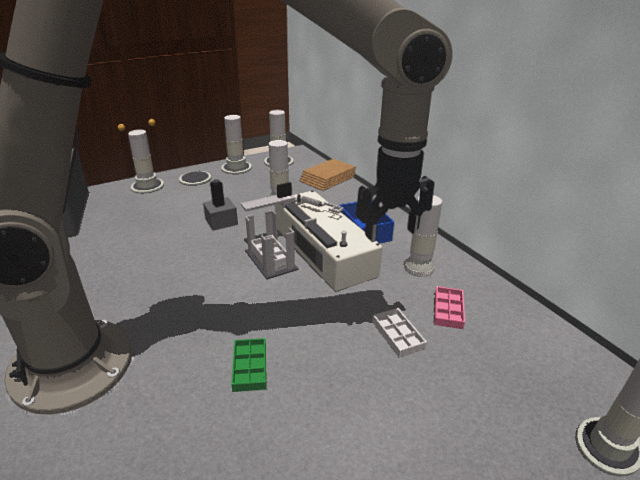

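```bash
python3 - <<'E'
from h import *
f=load("w18")
quad(f,[(297,203),(365,203),(362.5,314),(299,314)],(0,0),1,.02,"B")
a=np.radians(-7.3);u=np.array([np.cos(a),np.sin(a),0]);v=np.array([-np.sin(a),np.cos(a),0])
c=np.array([.5995,-.2328,.02]);print(w2p(f,[c-.03*u+.055*v,c+.03*u+.055*v,c+.03*u-.055*v,c-.03*u-.055*v]).round(0))
print("bottle base/pink",p2w(f,[(525,85),(425,262)],0))
E
```

```text
B c [ 0.5996 -0.2342] sides [0.0586 0.1077 0.0604 0.1075] long deg -97.3 wide deg -7.9
[[296. 200.]
 [366. 200.]
 [362. 313.]
 [299. 314.]]
bottle base/pink [[ 7.86489362e-01 -1.03943139e-01 -5.55111512e-17]
 [ 6.89494119e-01 -2.55410590e-01  0.00000000e+00]]
```

{"op": "drive_tool", "data": {"series": [[20,30,6,0,0,0,78],[40,70,14,0,0,0,78],[49,110,14.5,0,0,0,78],[49,145,14.5,0,0,0,78],[49,150,14.5,0,0,0,78]]}}

```text
clock: 15.95
tcp_pos: [0.5951, -0.2311, 0.0136]
orientation: [-1.146, 1.315, -1.299]
contact_force: [-0.9, -0.0, -0.4]
grip_width: 0.0781
```

```bash
python3 - <<'E'
from h import *
delta([.5995,-.2330,-.024],yaw=np.radians(-7.4));g=grab("side","s19",(330,230,480,380),4);f=grab("wrist","w19")
E
```

```text
t 15.95 delta [ 1.5 37.5  4.9] [ 0.51 -0.23 -0.21] dist 37.9 grip 78.1
```

View pics/w19.png

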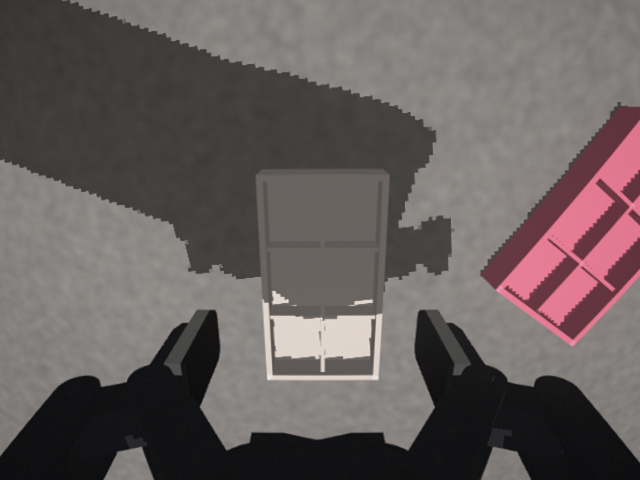

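View pics/s19.png

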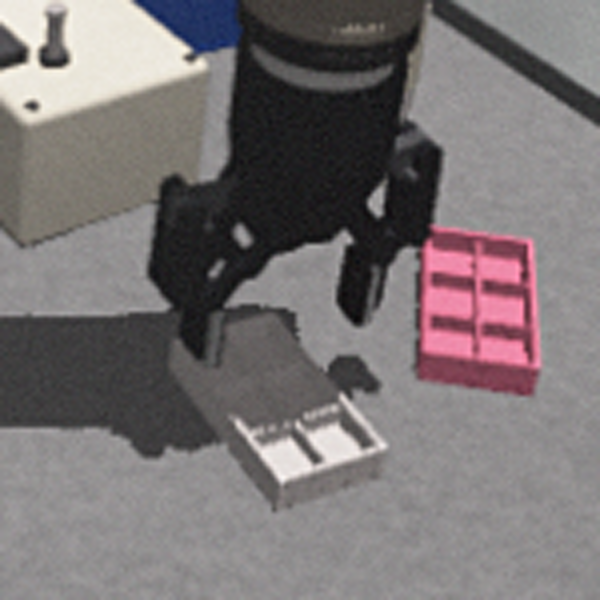

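{"op": "drive_tool", "data": {"series": [[1.5,0,4.5,0.4,0,0,78],[1.5,10,4.5,0.4,0,0,78],[1.5,20,4.5,0.4,0,0,78],[1.5,20,4.5,0.4,0,0,78]]}}

```text
clock: 16.45
tcp_pos: [0.6018, -0.2334, -0.0037]
orientation: [-1.139, 1.305, -1.305]
contact_force: [-1.0, -0.2, 0.1]
grip_width: 0.0782
```

```bash
python3 - <<'E'
from h import *
delta([.5995,-.2330,-.024],yaw=np.radians(-7.4))
E
```

```text
t 16.45 delta [-0.  20.3 -2.4] [-0.15 -0.18 -0.18] dist 20.4 grip 78.2
```

{"op": "drive_tool", "data": {"series": [[0,8,-2,0,0,0,78],[0,16,-2,0,0,0,78],[0,20,-2,0,0,0,78],[0,20,-2,0,0,0,70],[0,20,-2,0,0,0,70]]}}

```text
clock: 16.95
tcp_pos: [0.6, -0.2332, -0.0238]
orientation: [-1.139, 1.305, -1.305]
contact_force: [1.0, -0.8, 0.7]
grip_width: 0.0702
```

```bash
python3 - <<'E'
from h import *
delta([.5995,-.2330,-.024],yaw=np.radians(-7.4));print(pose()[2]["contact_force"])
E
```

```text
t 16.95 delta [-0.1  0.2 -0.5] [-0.15 -0.19 -0.18] dist 0.5 grip 70.2
[ 0.99401416 -0.8012601   0.69466733]
```

{"op": "drive_tool", "data": {"series": [[0,0,0,0,0,0,50],[0,0,0,0,0,0,50],[0,0,0,0,0,0,50],[0,0,0,0,0,0,50]], "squeeze": 40}}

```text
clock: 17.35
tcp_pos: [0.6004, -0.2333, -0.0231]
orientation: [-1.139, 1.305, -1.306]
contact_force: [-1.1, -0.3, 6.2]
grip_width: 0.0584
```

```bash
python3 - <<'E'
from h import *
f=grab("wrist","w20");crop("w20","w20a",(225,170,415,440),2.9)
delta([.5995,-.2330,-.024],yaw=np.radians(-7.4));print(pose()[0],pose()[2]["contact_force"])
E
```

```text
t 17.4 delta [-0.2  0.9 -1. ] [-0.2  -0.19 -0.17] dist 1.3 grip 58.3
[ 0.60042757 -0.23334048 -0.02308192] [-0.28976678  0.45605346  5.84390471]
```

View pics/w20a.png

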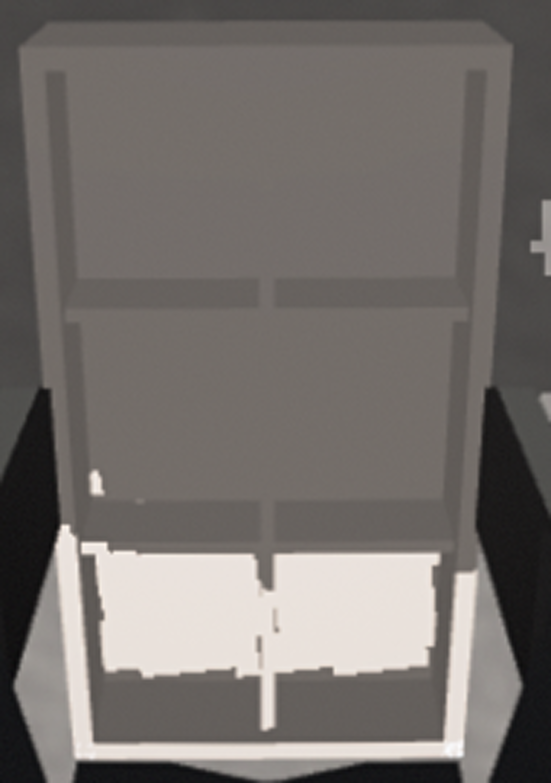

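{"op": "drive_tool", "data": {"series": [[0,-10,0,0,0,0,50],[0,-40,0,0,0,0,50],[0,-75,0,0,0,0,50],[0,-115,0,0,0,0,50],[0,-150,0,0,0,0,50]]}}

```text
clock: 17.9
tcp_pos: [0.5999, -0.2339, 0.1293]
orientation: [-1.138, 1.304, -1.307]
contact_force: [0.5, -0.9, -0.9]
grip_width: 0.0585
```

{"op": "drive_tool", "data": {"series": [[-20,-10,-20,0,0,0,50],[-55,-10,-50,0,0,0,50],[-95,-10,-75,0,-2,0,50],[-140,-10,-95,0,-4,0,50],[-180,-10,-110,0,-6.7,0,50]]}}

```text
clock: 18.4
tcp_pos: [0.5132, -0.0389, 0.1398]
orientation: [-1.197, 1.217, -1.22]
contact_force: [1.1, -0.5, -0.2]
grip_width: 0.0582
```

```bash
python3 - <<'E'
from h import *
f=grab("wrist","w21");g=grab("side","s21")
delta([.485,.138,.125],yaw=np.radians(-.7));print(pose()[0],pose()[2]["contact_force"])
E
```

```text
t 18.5 delta [-171.8   15.4  -29.2] [-0.24  0.39 -0.3 ] dist 175.0 grip 58.6
[ 0.51325532 -0.03406085  0.13967025] [ 0.0110398   0.4008627  -1.39987793]
```

View pics/s21.png

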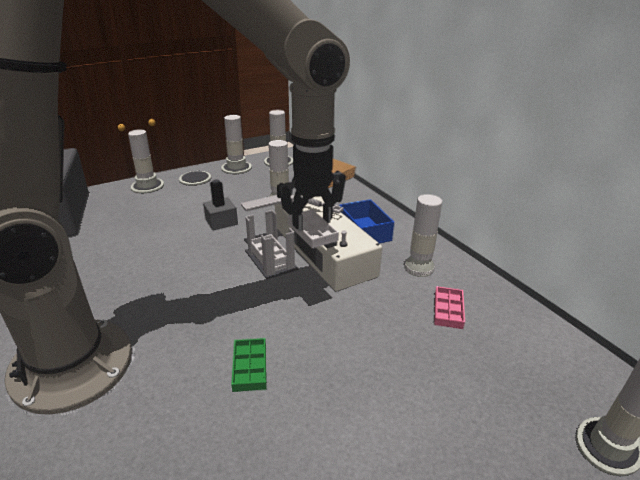

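{"op": "drive_tool", "data": {"series": [[-40,0,-12,0,0.4,0,50],[-85,0,-25,0,0.4,0,50],[-130,5,-29,0,0.4,0,50],[-160,10,-29,0,0.4,0,50],[-172,12,-29,0,0.4,0,50]]}}

```text
clock: 19.0
tcp_pos: [0.4849, 0.1416, 0.1286]
orientation: [-1.197, 1.215, -1.212]
contact_force: [0.5, -1.0, -0.6]
grip_width: 0.0582
```

```bash
python3 - <<'E'
from h import *
f=grab("wrist","w22")
delta([.485,.138,.08],yaw=np.radians(-.7));print(pose()[0],pose()[2]["contact_force"])
E
```

```text
t 19.05 delta [ 4.2 48.4 -0.2] [-0.25  0.25 -0.38] dist 48.6 grip 58.1
[0.4850051  0.14187356 0.12841216] [ 0.3217538   1.87906104 -1.31438239]
```

View pics/w22.png

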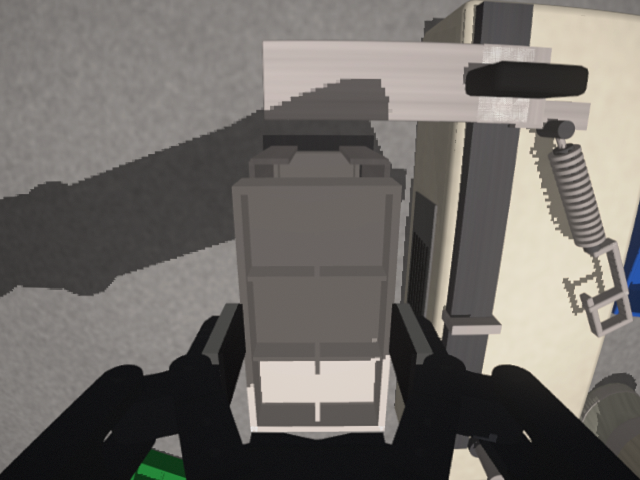

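{"op": "drive_tool", "data": {"series": [[3,10,0,0,0.2,0,50],[3,25,0,0,0.2,0,50],[3,25,0,0,0.2,0,50]]}}

```text
clock: 19.35
tcp_pos: [0.4838, 0.1359, 0.1014]
orientation: [-1.199, 1.221, -1.217]
contact_force: [-1.2, -0.2, -1.5]
grip_width: 0.0585
```

```bash
python3 - <<'E'
from h import *
delta([.485,.138,.08],yaw=np.radians(-.7));print(pose()[0],pose()[2]["contact_force"])
E
```

```text
t 19.35 delta [-2.  21.5  1.1] [-0.05 -0.13 -0.23] dist 21.6 grip 58.5
[0.48382733 0.13591063 0.10144559] [-1.19662647 -0.20042406 -1.46050555]
```

{"op": "drive_tool", "data": {"series": [[-2,5,1,0,0,0,50],[-2,12,1,0,0,0,50],[-2,20,1,0,0,0,50],[-2,28,1,0,0,0,50],[-2,35,1,0,0,0,50]]}}

```text
clock: 19.85
tcp_pos: [0.4848, 0.1379, 0.0657]
orientation: [-1.199, 1.221, -1.217]
contact_force: [0.3, 0.1, -0.8]
grip_width: 0.0582
```

```bash
python3 - <<'E'
from h import *
f=grab("wrist","w23")
delta([.485,.138,.02],yaw=np.radians(-.7));print(pose()[0],pose()[2]["contact_force"])
E
```

```text
t 19.9 delta [-0.1 44.8  1. ] [ 0.05 -0.12 -0.19] dist 44.8 grip 58.3
[0.48405618 0.1377898  0.06478884] [ 0.36516083 -0.24757646 -0.94682131]
```

View pics/w23.png

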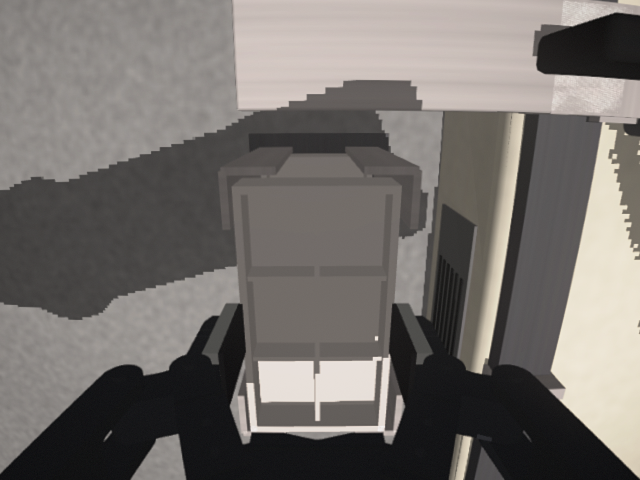

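Aligned inside the guides. Descend to TCP z ≈ 0.022, then 2 mm steps.

{"op": "drive_tool", "data": {"series": [[0,10,1,0,0,0,50],[0,20,1,0,0,0,50],[0,30,1,0,0,0,50],[0,40,1,0,0,0,50],[0,42,1,0,0,0,50]]}}

```text
clock: 20.4
tcp_pos: [0.4841, 0.1376, 0.0213]
orientation: [-1.203, 1.223, -1.216]
contact_force: [-0.5, -0.6, -1.2]
grip_width: 0.0582
```

{"op": "drive_tool", "data": {"series": [[0,1,0,0,0,0,50],[0,3,0,0,0,0,50],[0,4,0,0,0,0,50],[0,4,0,0,0,0,50]]}}

```text
clock: 20.8
tcp_pos: [0.4842, 0.1376, 0.0175]
orientation: [-1.203, 1.223, -1.217]
contact_force: [0.6, 0.6, -0.9]
grip_width: 0.0584
```

{"op": "drive_tool", "data": {"series": [[0,1,0,0,0,0,50],[0,2,0,0,0,0,50],[0,2,0,0,0,0,50]]}}

```text
clock: 21.1
tcp_pos: [0.4841, 0.1376, 0.0154]
orientation: [-1.203, 1.223, -1.216]
contact_force: [-0.2, 1.0, -0.9]
grip_width: 0.0584
```

{"op": "drive_tool", "data": {"series": [[0,0.7,0.5,0,0,0,50],[0,1.3,0.5,0,0,0,50],[0,1.3,0.5,0,0,0,50]]}}

```text
clock: 21.4
tcp_pos: [0.4846, 0.1376, 0.014]
orientation: [-1.203, 1.223, -1.217]
contact_force: [-0.3, 1.3, -1.0]
grip_width: 0.058
```

{"op": "drive_tool", "data": {"series": [[0,0.7,0,0,0,0,50],[0,1,0,0,0,0,50],[0,1,0,0,0,0,50]]}}

```text
clock: 21.7
tcp_pos: [0.4846, 0.1376, 0.0131]
orientation: [-1.203, 1.223, -1.216]
contact_force: [0.3, -0.5, -0.0]
grip_width: 0.0585
```

{"op": "drive_tool", "data": {"series": [[0,0.7,0,0,0,0,50],[0,1,0,0,0,0,50],[0,1,0,0,0,0,50]]}}

```text
clock: 22.0
tcp_pos: [0.4847, 0.1376, 0.0129]
orientation: [-1.202, 1.223, -1.217]
contact_force: [-4.3, -1.4, 10.0]
grip_width: 0.0583
```

{"op": "drive_tool", "data": {"series": [[0,-0.6,0,0,0,0,50],[0,-0.6,0,0,0,0,70],[0,-0.6,0,0,0,0,70],[0,-0.6,0,0,0,0,70]]}}

```text
clock: 22.4
tcp_pos: [0.4847, 0.1376, 0.0134]
orientation: [-1.202, 1.223, -1.217]
contact_force: [0.4, 0.8, 0.4]
grip_width: 0.0701
```

```bash
python3 - <<'E'
from h import *
f=grab("wrist","w24"); g=grab("side","s24",(230,200,310,300),7)
delta([.485,.138,.15],yaw=np.radians(-.7));print(pose()[2]["contact_force"],pose()[0])
E
```

```text
t 22.5 delta [-7.000e-01 -1.366e+02 -1.000e-01] [ 0.16 -0.12 -0.15] dist 136.6 grip 70.0
[-0.25992507  0.22690221 -0.66083594] [0.48469543 0.13762605 0.01341036]
```

View pics/s24.png

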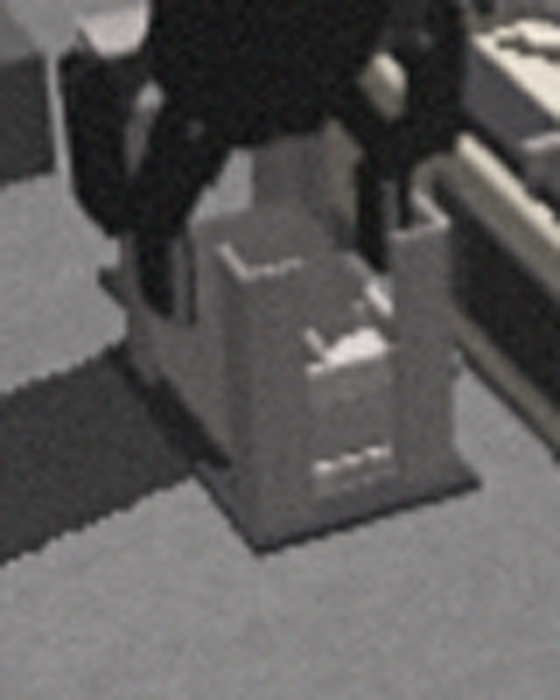

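View pics/w24.png

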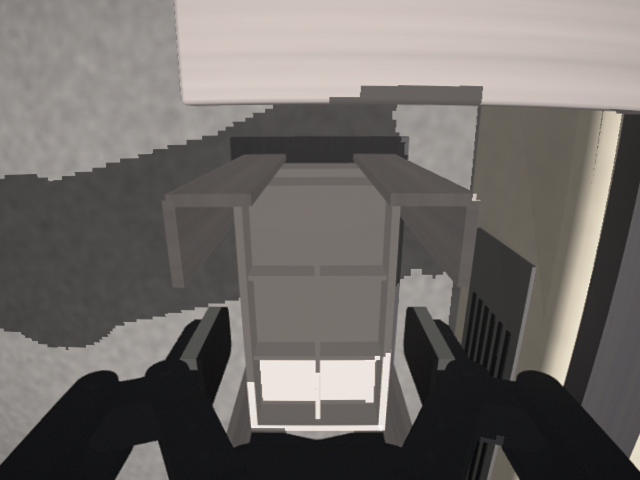

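{"op": "drive_tool", "data": {"series": [[0,-10,0,0,0,0,70],[0,-45,0,0,0,0,70],[0,-90,0,0,0,0,70],[0,-135,0,0,0,0,70],[-10,-180,0,0,0,0,70]]}}

```text
clock: 23.0
tcp_pos: [0.485, 0.1456, 0.1959]
orientation: [-1.202, 1.224, -1.219]
contact_force: [1.1, 0.4, 0.5]
grip_width: 0.07
```

{"op": "drive_tool", "data": {"series": [[-25,-20,5,0,0,0,0],[-60,-30,20,0,0,0,0],[-60,-30,20,0,0,0,0],[-60,-30,20,0,0,0,0]]}}

```text
clock: 23.4
tcp_pos: [0.5059, 0.2058, 0.2265]
orientation: [-1.202, 1.223, -1.218]
contact_force: [0.2, -0.3, -0.3]
grip_width: 0.0117
```

```bash
python3 - <<'E'
from h import *
f=grab("wrist","w25")
print(pose()[0])
E
```

```text
[0.50557089 0.20458007 0.22587974]
```

View pics/w25.png

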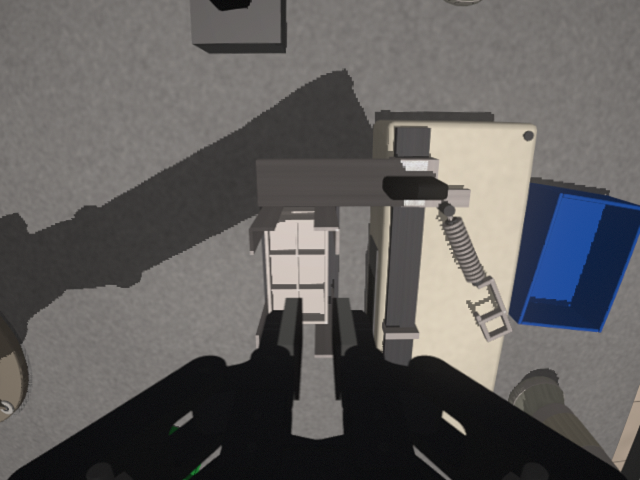

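```bash
python3 - <<'E'
from h import *
crop("w25","w25a",(245,110,545,350),2.6)
f=load("w25")
th=np.radians(-.7);c,s=np.cos(th),np.sin(th)
def m2w(x,y,z): return np.array([.485+c*x/1000-s*y/1000,.138+s*x/1000+c*y/1000,z/1000])
print("pred tab top corners",w2p(f,[m2w(68,116,150),m2w(108,116,150),m2w(108,104,150),m2w(68,104,150)]).round(0))
print("pred pivot",w2p(f,[m2w(120,90,118)]), "bar corner", w2p(f,[m2w(-27,128,114),m2w(-27,92,114)]))
delta(m2w(88,140,200),yaw=th)
E
```

```text
pred tab top corners [[390. 165.]
 [451. 166.]
 [449. 184.]
 [390. 183.]]
pred pivot [[449.12972549 195.04066002]] bar corner [[253.32455151 143.36559689]
 [255.65437958 191.60599802]]
t 23.45 delta [-73.4  25.7  68. ] [ 0.19 -0.25 -0.07] dist 103.4 grip 4.2
```

View pics/w25a.png

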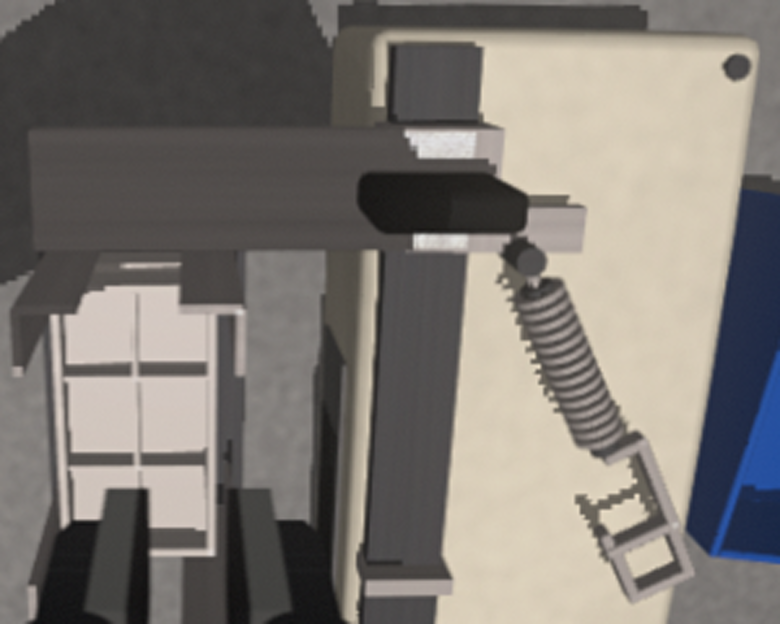

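{"op": "drive_tool", "data": {"series": [[-25,0,22,0,0,0,0],[-55,0,48,0,0,0,0],[-73,0,68,0,0,0,0],[-73,10,68,0,0,0,0],[-73,40,68,0,0,0,0]]}}

```text
clock: 23.95
tcp_pos: [0.5763, 0.2759, 0.187]
orientation: [-1.199, 1.223, -1.221]
contact_force: [1.1, -0.1, 0.0]
grip_width: 0.0005
```

```bash
cat >> h.py <<'E'
th=np.radians(-.7)
def m2w(x,y,z): 
    c,s=np.cos(th),np.sin(th)
    return np.array([.485+c*x/1000-s*y/1000,.138+s*x/1000+c*y/1000,z/1000])
def w2m(P):
    d=(np.array(P)-[.485,.138,0])*1000; c,s=np.cos(th),np.sin(th)
    return np.array([c*d[0]+s*d[1],-s*d[0]+c*d[1],d[2]])
E
python3 - <<'E'
from h import *
delta(m2w(88,140,102),yaw=th); print(w2m(pose()[0]))
E
```

```text
t 23.95 delta [-0.7 85.  -1.6] [-0.02 -0.33 -0.15] dist 85.1 grip 0.5
[ 89.59904031 139.04042252 187.03697109]
```

{"op": "drive_tool", "data": {"series": [[-1,25,-1.5,0,0,0,0],[-1,55,-1.5,0,0,0,0],[-1,80,-1.5,0,0,0,0],[-1,85,-1.5,0,0,0,0],[-1,85,-1.5,0,0,0,0]]}}

```text
clock: 24.45
tcp_pos: [0.5738, 0.2754, 0.1011]
orientation: [-1.201, 1.225, -1.222]
contact_force: [1.1, 0.8, 0.2]
grip_width: 0.0
```

```bash
python3 - <<'E'
from h import *
delta(m2w(88,17,102),yaw=th); print(w2m(pose()[0]),pose()[2]["contact_force"]); grab("wrist","w26");grab("side","s26",(220,130,360,240),5.5)
E
```

```text
t 24.45 delta [121.4  -0.9   1.7] [ 0.12 -0.4  -0.03] dist 121.4 grip 0.0
[ 87.12717782 138.42772771 101.14981372] [1.13172979 0.79782012 0.22493094]
```

View pics/s26.png

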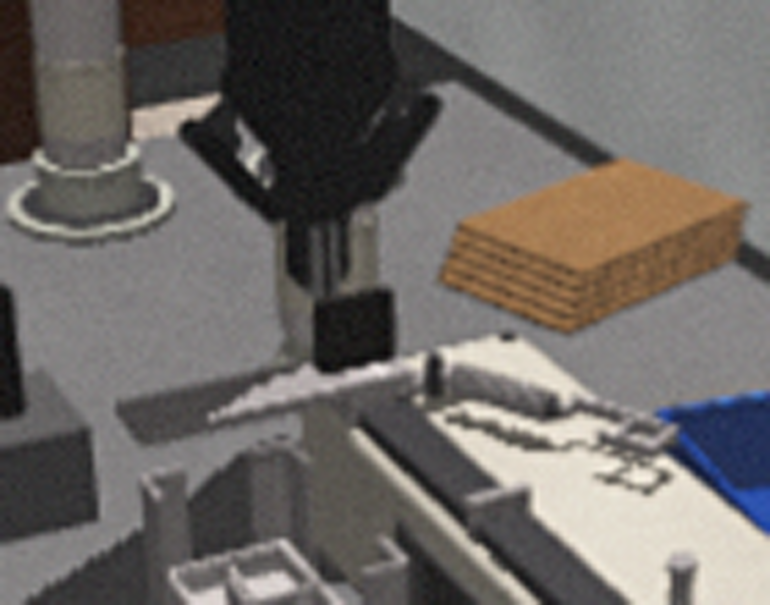

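View pics/w26.png

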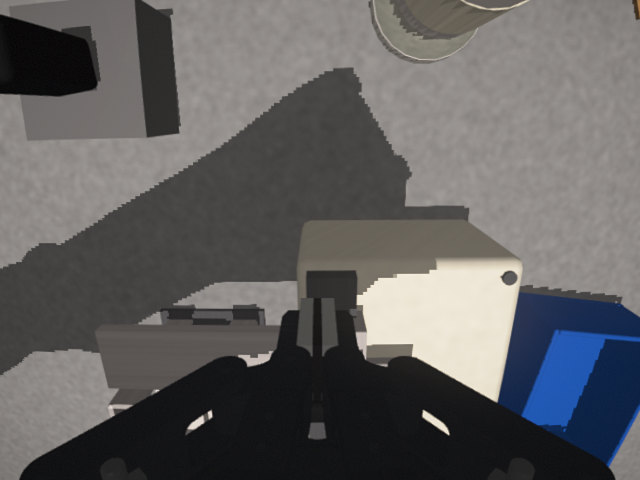

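{"op": "drive_tool", "data": {"series": [[6,0,0.5,0,0,0,0],[14,0,0.5,0,0,0,0],[22,0,0.5,0,0,0,0],[30,0,0.5,0,0,0,0],[38,0,0.5,0,0,0,0]]}}

```text
clock: 25.05
tcp_pos: [0.5759, 0.2391, 0.104]
orientation: [-1.194, 1.222, -1.221]
contact_force: [0.4, 3.4, 2.7]
grip_width: 0.0
```

```bash
python3 - <<'E'
from h import *
delta(m2w(88,17,102),yaw=th); print(w2m(pose()[0]),pose()[2]["contact_force"]); grab("wrist","w27");grab("side","s27",(220,130,360,240),5.5)
E
```

```text
t 25.05 delta [85.2  1.6 -1.1] [-0.19 -0.36 -0.28] dist 85.3 grip 0.0
[ 89.64964492 102.22514153 103.98997847] [0.39904167 3.40386129 2.70865186]
```

View pics/s27.png

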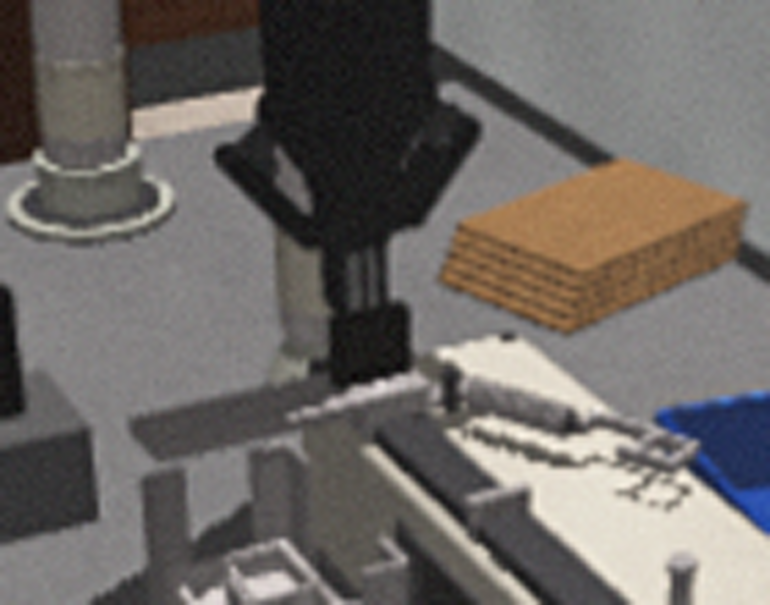

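{"op": "drive_tool", "data": {"series": [[8,1,-1,0,0,0,0],[17,1,-1,0,0,0,0],[26,1,-1,0,0,0,0],[35,1,-1,0,0,0,0],[44,1,-1,0,0,0,0]]}}

```text
clock: 25.65
tcp_pos: [0.5739, 0.1922, 0.1024]
orientation: [-1.196, 1.224, -1.224]
contact_force: [1.7, 3.2, 2.1]
grip_width: 0.0004
```

{"op": "drive_tool", "data": {"series": [[8,0,-0.5,0,0,0,0],[15,0,-0.5,0,0,0,0],[21,0,-0.5,0,0,0,0],[27,0,-0.5,0,0,0,0],[31,0,-0.5,0,0,0,0]]}}

```text
clock: 26.15
tcp_pos: [0.5728, 0.1606, 0.1023]
orientation: [-1.196, 1.224, -1.224]
contact_force: [2.2, 3.2, 1.8]
grip_width: 0.0002
```

```bash
python3 - <<'E'
from h import *
delta(m2w(88,17,102),yaw=th); print(w2m(pose()[0]),pose()[2]["contact_force"])
E
```

```text
t 26.15 delta [6.7 0.3 0.6] [-0.13 -0.5  -0.13] dist 6.7 grip 0.2
[ 87.49525892  23.70033217 102.34407907] [2.18891649 3.18352469 1.82614489]
```

{"op": "drive_tool", "data": {"series": [[1.5,0,0,0,0,0,0],[3,0,0,0,0,0,0],[4.5,0,0,0,0,0,0],[4.5,0,0,0,0,0,0]]}}

```text
clock: 26.55
tcp_pos: [0.5725, 0.156, 0.1022]
orientation: [-1.196, 1.224, -1.224]
contact_force: [1.5, 2.1, 1.0]
grip_width: 0.0001
```

{"op": "drive_tool", "data": {"series": [[1,0,0,0,0,0,0],[2,0,0,0,0,0,0],[2,0,0,0,0,0,0]]}}

```text
clock: 26.85
tcp_pos: [0.5724, 0.1548, 0.1022]
orientation: [-1.196, 1.224, -1.223]
contact_force: [1.9, 4.9, -0.1]
grip_width: -0.0003
```

{"op": "drive_tool", "data": {"series": [[1,0,0,0,0,0,0],[2,0,0,0,0,0,0],[2,0,0,0,0,0,0]]}}

```text
clock: 27.15
tcp_pos: [0.5724, 0.1549, 0.1022]
orientation: [-1.195, 1.224, -1.22]
contact_force: [2.0, 7.7, -1.4]
grip_width: 0.0002
```

{"op": "drive_tool", "data": {"series": [[-6,0,0,0,0,0,0],[-14,0,0,0,0,0,0],[-14,-20,0,0,0,0,0],[-14,-60,0,0,0,0,0],[-14,-100,0,0,0,0,0]]}}

```text
clock: 27.65
tcp_pos: [0.571, 0.1676, 0.2023]
orientation: [-1.199, 1.225, -1.221]
contact_force: [1.4, 0.9, -0.1]
grip_width: -0.0002
```

```bash
python3 - <<'E'
from h import *
print(w2m(pose()[0]),pose()[2]["contact_force"]); grab("wrist","w28");grab("side","s28",(220,130,360,280),4.5)
delta([.57,.20,.25],yaw=th)
E
```

```text
[ 85.68119236  30.65930579 202.30372433] [ 1.36269786  0.87155751 -0.06732345]
t 27.75 delta [-31.2 -41.9  -5.6] [-0.62 -0.42 -0.45] dist 52.5 grip -0.1
```

View pics/s28.png

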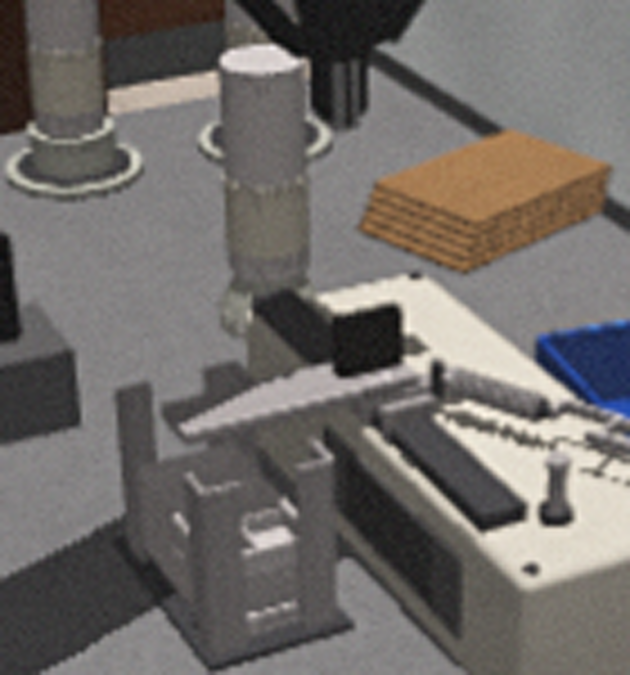

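View pics/w28.png

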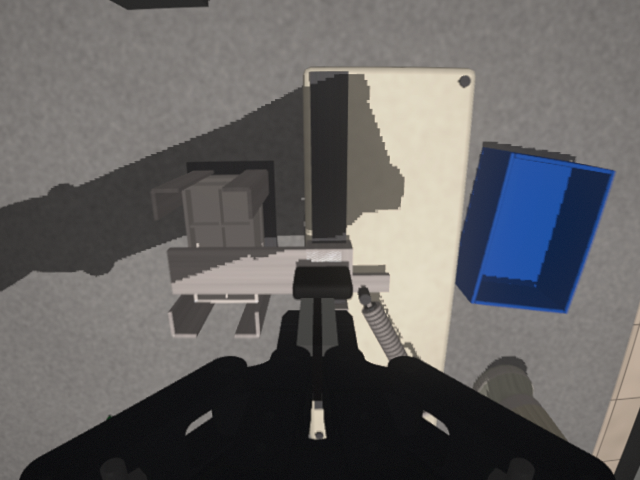

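{"op": "drive_tool", "data": {"series": [[20,-15,5,0,0,0,0],[50,-35,15,0,0,0,0],[80,-55,25,0,0,0,0],[100,-60,35,0,0,0,0],[100,-60,35,0,0,0,0]]}}

```text
clock: 28.25
tcp_pos: [0.6089, 0.0629, 0.2679]
orientation: [-1.184, 1.222, -1.23]
contact_force: [0.1, -1.0, -0.5]
grip_width: -0.0
```

```bash
python3 - <<'E'
from h import *
grab("wrist","w29");print(pose()[0],w2m(pose()[0])); crop("w29","w29a",(220,60,520,310),2.6)
E
```

```text
[0.60781764 0.06565453 0.26699052] [123.69231963 -70.83961028 266.9905152 ]
```

View pics/w29.png

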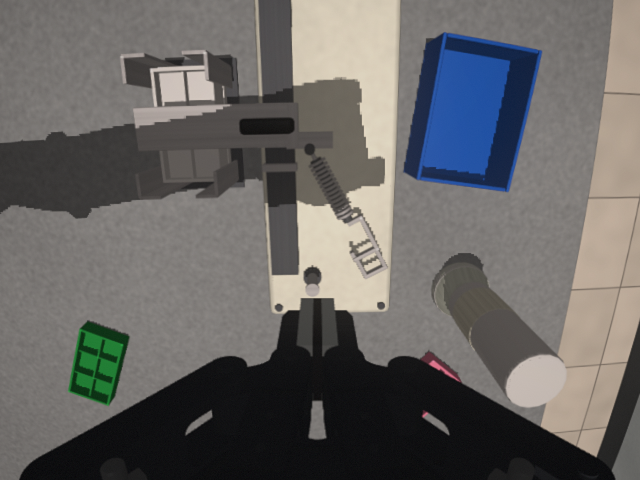

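View pics/w29a.png

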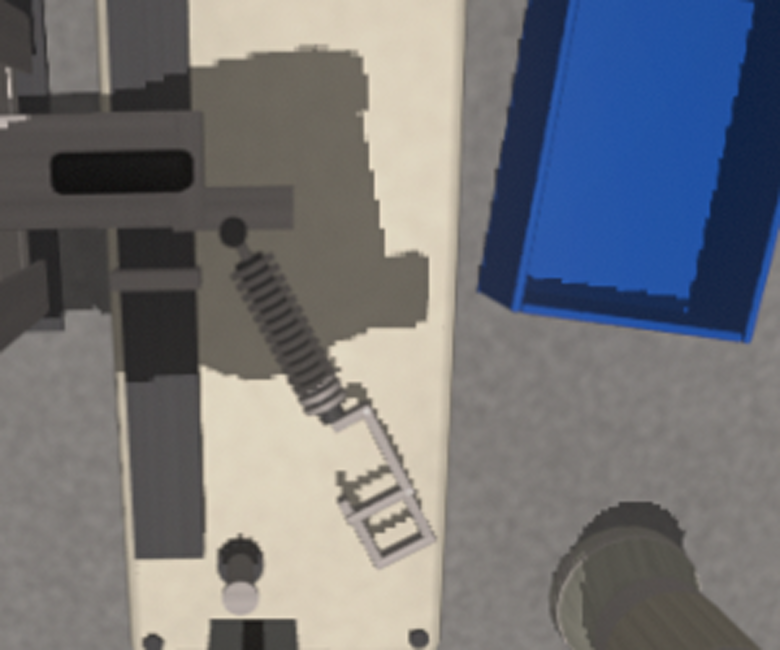

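```bash
python3 - <<'E'
from h import *
f=load("w29"); a=lambda c:np.array(c)/2.6+[220,60]
for n,c,z in (("eye corners",[(345,517),(408,489),(436,541),(381,568)],.116),("eye c",[(391,528)],.116),("pivot",[(233,232)],.122),("post",[(240,597)],.125),("deck SW/SE screws",[(153,642),(418,637)],.09),("tab top",[(52,152),(192,152),(192,192),(52,192)],.15)):
    P=p2w(f,a(c),z); print(n,P.round(4).tolist(),[w2m(p).round(1).tolist() for p in P])
print("expected post",m2w(120,-145,125),"pivot",m2w(120,-20,112))
E
```

```text
eye corners [[0.642, 0.0167, 0.116], [0.664, 0.0264, 0.116], [0.6744, 0.0065, 0.116], [0.6549, -0.0033, 0.116]] [[158.4, -119.4, 116.0], [180.3, -109.4, 116.0], [191.0, -129.2, 116.0], [171.7, -139.2, 116.0]]
eye c [[0.6583, 0.012, 0.116]] [[174.8, -123.9, 116.0]]
pivot [[0.6058, 0.1162, 0.122]] [[121.1, -20.3, 122.0]]
post [[0.6042, -0.0088, 0.125]] [[121.0, -145.3, 125.0]]
deck SW/SE screws [[0.5687, -0.0436, 0.09], [0.6738, -0.045, 0.09]] [[85.9, -180.6, 90.0], [191.0, -180.6, 90.0]]
tab top [[0.5555, 0.1423, 0.15], [0.5952, 0.141, 0.15], [0.5947, 0.1299, 0.15], [0.5546, 0.1313, 0.15]] [[70.4, 5.2, 150.0], [110.1, 4.3, 150.0], [109.8, -6.7, 150.0], [69.7, -5.9, 150.0]]
expected post [ 0.60321958 -0.00845522  0.125     ] pivot [0.6047467  0.11653545 0.112     ]
```

{"op": "drive_tool", "data": {"series": [[-40,0,-16,0,0,0,0],[-85,0,-36,0,0,0,0],[-130,0,-56,0,0,0,30],[-175,0,-78,0,0,0,60],[-215,0,-100,0,0,0,60]]}}

```text
clock: 28.8
tcp_pos: [0.5098, 0.2862, 0.2662]
orientation: [-1.19, 1.221, -1.223]
contact_force: [0.8, 1.2, 0.6]
grip_width: 0.0433
```

{"op": "drive_tool", "data": {"series": [[-35,0,-15,0,0,0,60],[-75,0,-35,0,0,0,60],[-110,0,-55,0,0,0,60],[-135,0,-68,0,0,0,60],[-135,0,-68,0,0,0,60]]}}

```text
clock: 29.3
tcp_pos: [0.4387, 0.4281, 0.265]
orientation: [-1.197, 1.217, -1.214]
contact_force: [-0.2, 0.3, -0.2]
grip_width: 0.0598
```

```bash
python3 - <<'E'
from h import *
grab("wrist","w30");print(pose()[0]);grab("scene","c30"); crop("c30","c30a",(250,160,550,360),2.6)
E
```

```text
[0.4409537  0.42525869 0.2650315 ]
```

View pics/w30.png

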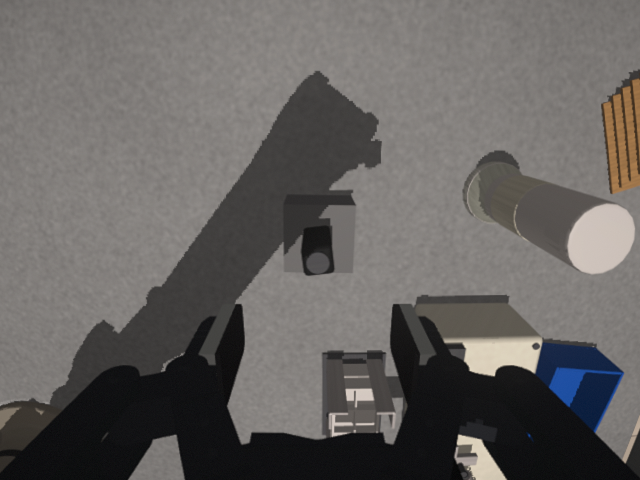

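View pics/c30a.png

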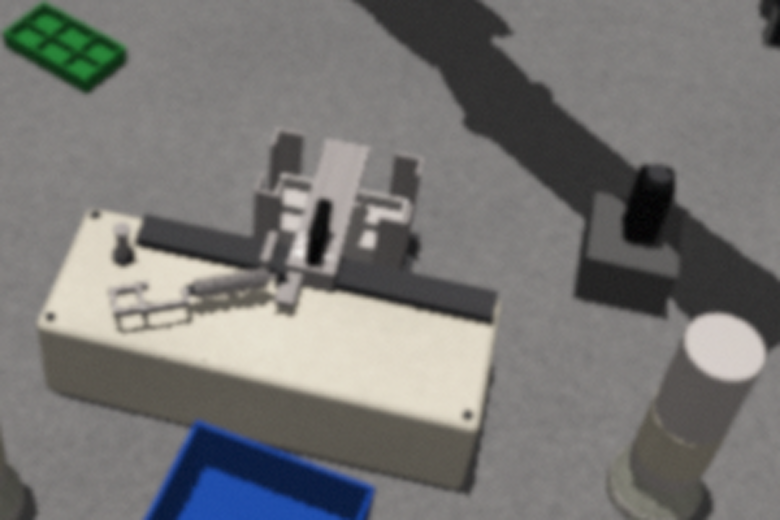

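```bash
python3 - <<'E'
from h import *
crop("w30","w30a",(270,180,370,290),6)
E
```

```text
(no output)
```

View pics/w30a.png

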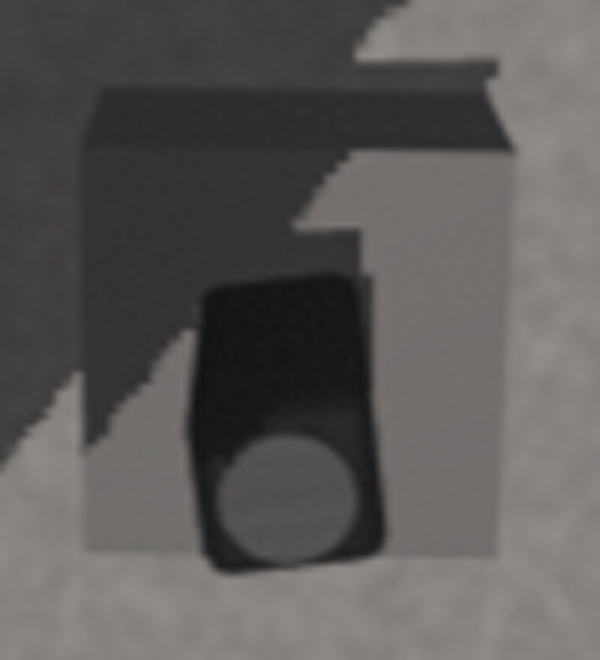

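```bash
python3 - <<'E'
from h import *
f=load("w30"); a=lambda c:np.array(c)/6+[270,180]
P=quad(f,[(82,148),(515,152),(498,555),(85,550)],(270,180),6,.055,"stand")
h=p2w(f,a([(225,573),(382,553)]),.125);d=h[1]-h[0];print("handle edge top",h.round(4),np.degrees(np.arctan2(d[1],d[0])),np.linalg.norm(d))
h=p2w(f,a([(205,292),(350,275)]),.055);d=h[1]-h[0];print("handle bottom far edge",h.round(4),np.degrees(np.arctan2(d[1],d[0])),np.linalg.norm(d))
t=p2w(f,a([(287,497)]),.127);print("top cap",t.round(4))
E
```

```text
stand c [0.4412 0.3832] sides [0.0742 0.0745 0.0748 0.0742] long deg -91.5 wide deg -1.3
handle edge top [[0.43   0.3717 0.125 ]
 [0.4534 0.3747 0.125 ]] 7.137863209993873 0.023531894973517813
handle bottom far edge [[0.4256 0.3952 0.055 ]
 [0.4509 0.398  0.055 ]] 6.268452339869838 0.025450364507557912
top cap [[0.4393 0.3845 0.127 ]]
```

```bash
python3 - <<'E'
from h import *
delta([.440,.3842,.13],yaw=np.radians(6.7))
E
```

```text
t 29.4 delta [ 39.7 135.1  -2.9] [-0.36 -7.68 -0.21] dist 140.8 grip 59.8
```

{"op": "drive_tool", "data": {"series": [[15,25,-1,0,-3,0,60],[30,60,-2,0,-7.7,0,60],[39.5,95,-3,0,-7.7,0,60],[39.5,125,-3,-0.3,-7.7,0,60],[39.5,130,-3,-0.3,-7.7,0,60]]}}

```text
clock: 29.9
tcp_pos: [0.4385, 0.3804, 0.1312]
orientation: [-1.266, 1.126, -1.124]
contact_force: [-0.8, -0.0, 0.3]
grip_width: 0.0601
```

```bash
python3 - <<'E'
from h import *
grab("wrist","w31");grab("side","s31",(150,120,300,260),5)
delta([.440,.3842,.033],yaw=np.radians(6.7))
E
```

```text
t 30.0 delta [ -0.7 101.5   0.3] [ 0.01 -0.04 -0.11] dist 101.5 grip 60.3
```

View pics/w31.png

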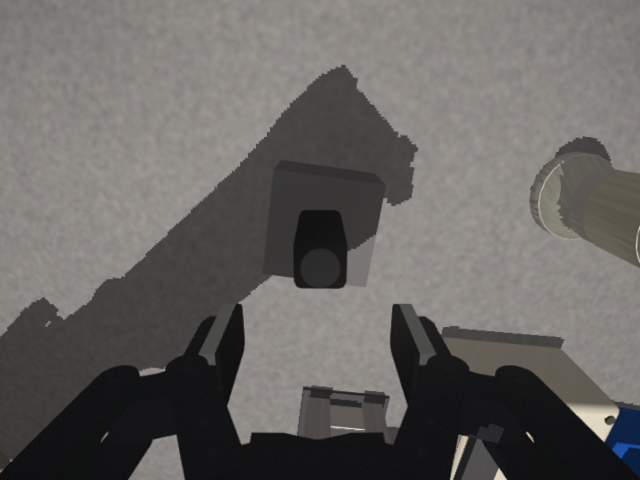

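View pics/s31.png

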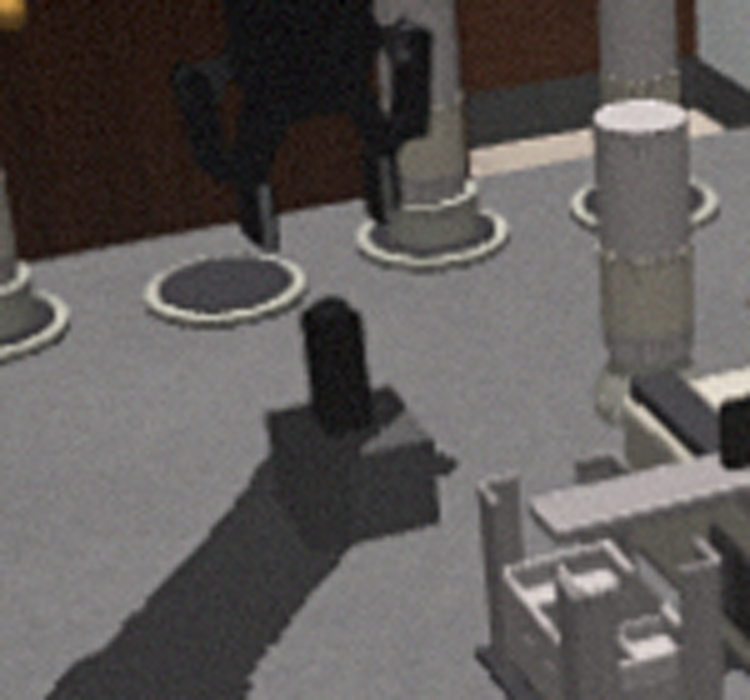

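{"op": "drive_tool", "data": {"series": [[-0.7,25,0.5,0,0,0,60],[-0.7,55,0.5,0,0,0,60],[-0.7,80,0.5,0,0,0,60],[-0.7,95,0.5,0,0,0,60],[-0.7,100,0.5,0,0,0,60]]}}

```text
clock: 30.5
tcp_pos: [0.4404, 0.3844, 0.0343]
orientation: [-1.261, 1.124, -1.122]
contact_force: [0.1, -0.5, 0.2]
grip_width: 0.06
```

```bash
python3 - <<'E'
from h import *
grab("wrist","w32");grab("side","s32",(150,120,300,260),5)
delta([.440,.3842,.033],yaw=np.radians(6.7));print(pose()[2]["contact_force"])
E
```

```text
t 30.6 delta [ 0.4  2.1 -0.7] [-0.02 -0.04 -0.14] dist 2.3 grip 59.9
[-0.95659434 -0.01103794  0.01454634]
```

View pics/w32.png

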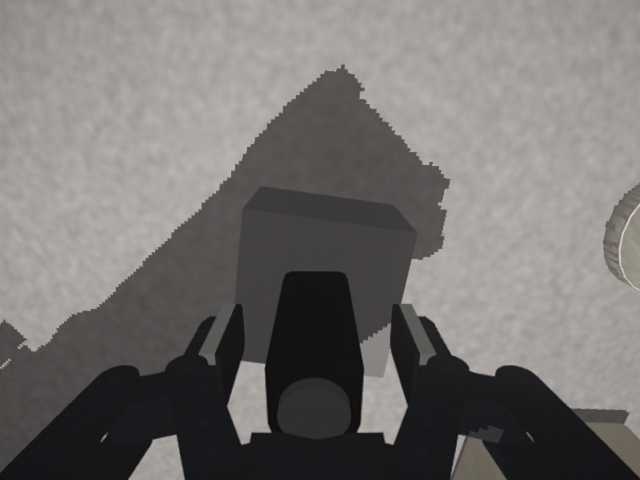

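View pics/s32.png

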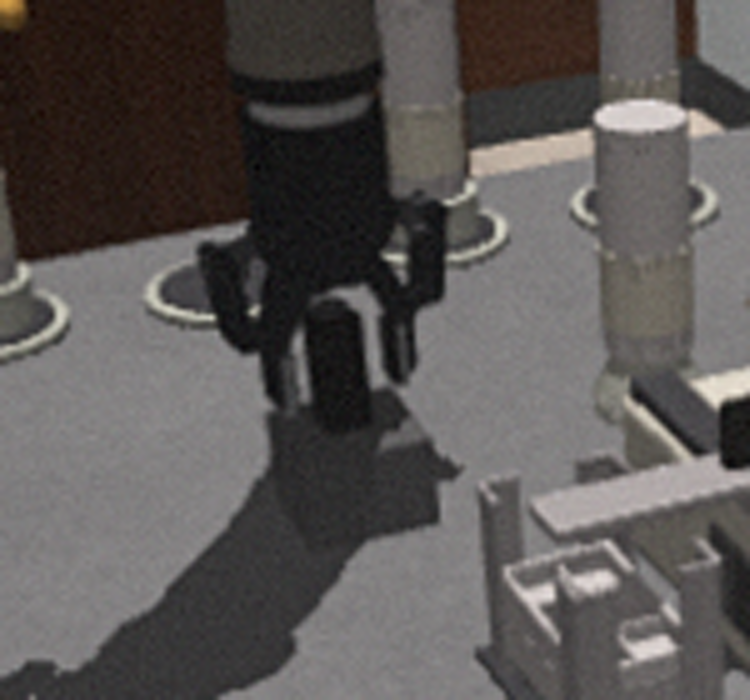

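{"op": "drive_tool", "data": {"series": [[0,0,0,0,0,0,20],[0,0,0,0,0,0,20],[0,0,0,0,0,0,20],[0,0,0,0,0,0,20],[0,0,0,0,0,0,20]], "squeeze": 70}}

```text
clock: 31.1
tcp_pos: [0.4415, 0.3856, 0.0366]
orientation: [-1.257, 1.124, -1.121]
contact_force: [-1.2, -0.6, 5.7]
grip_width: 0.0273
```

```bash
python3 - <<'E'
from h import *
grab("wrist","w33")
delta([.440,.3842,.033],yaw=np.radians(6.7));print(pose()[0],pose()[2]["contact_force"],pose()[2]["moment"])
E
```

```text
t 31.15 delta [ 1.2  3.6 -1.6] [-0.14 -0.05 -0.23] dist 4.1 grip 27.1
[0.44147991 0.38555506 0.03661007] [-2.05803382 -1.17678918  6.47758536] [-0.12940374  0.11555611  0.0171814 ]
```

{"op": "drive_tool", "data": {"series": [[0,-10,0,0,0,0,20],[0,-40,0,0,0,0,20],[0,-80,0,0,0,0,20],[0,-125,0,0,0,0,20],[0,-165,0,0,0,0,20]]}}

```text
clock: 31.65
tcp_pos: [0.4411, 0.3848, 0.2045]
orientation: [-1.256, 1.123, -1.121]
contact_force: [-0.2, 1.3, -0.2]
grip_width: 0.0271
```

```bash
python3 - <<'E'
from h import *
grab("wrist","w34");f=grab("side","s34",(150,80,300,260),4.4)
p,q,o=pose();print(p,o["contact_force"],o["grip_width"])
t=p+q.apply([0,.0196,0]);print("pred tip px",(w2p(f,[t])[0]-[150,80])*4.4)
delta([.60,.10,.22],yaw=th)
E
```

```text
[0.4438701  0.38763714 0.20886457] [ 0.11088194  0.33400324 -1.91546332] 0.02709194214925276
pred tip px [284.83838406 351.21558236]
t 31.75 delta [303.6 -13.2 122. ] [-0.62  7.34 -0.69] dist 327.5 grip 27.1
```

View pics/w34.png

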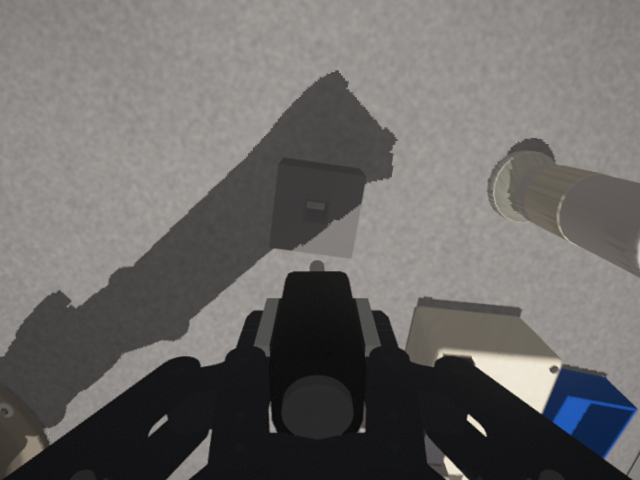

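View pics/s34.png

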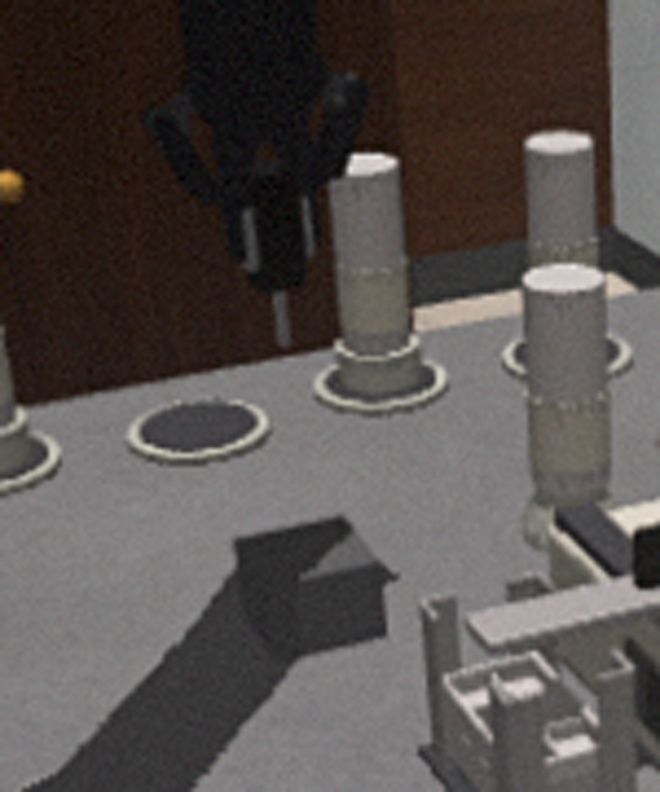

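```bash
python3 - <<'E'
from h import *
p,q,o=pose();print(np.round(o["joints"],2))
# which side camera is
for yaw in (90,-90):
    z=np.array([np.cos(np.radians(yaw)),np.sin(np.radians(yaw)),0]);x=np.cross([0,0,-1.],z)
    T=R.from_matrix(np.c_[x,[0,0,-1.],z]); print(yaw,"cam offset",-x*.079,"rot",np.degrees((q.inv()*T).as_rotvec()).round(1))
s=delta([.6583,.012,.21])
E
```

```text
[-0.71  0.32 -0.15  1.76  0.05  1.05 -0.75]
90 cam offset [-7.90000000e-02  4.83735486e-18 -0.00000000e+00] rot [ -1.  -83.4  -0. ]
-90 cam offset [7.90000000e-02 4.83735486e-18 0.00000000e+00] rot [ 0.  96.6 -1. ]
t 31.75 delta [397.9  -3.7 169.6] [0. 0. 0.] dist 432.5 grip 27.1
```

{"op": "drive_tool", "data": {"series": [[35,0,14,0,-8,0,20],[72,0,30,0,-16,0,20],[110,0,46,0,-24,0,20],[150,0,63,0,-32,0,20],[190,0,80,0,-40,0,20]], "squeeze": 100}}

```text
clock: 32.25
tcp_pos: [0.5455, 0.2064, 0.2077]
orientation: [-1.475, 0.582, -0.59]
contact_force: [1.9, 0.4, -1.4]
grip_width: 0.0269
```

```bash
python3 - <<'E'
from h import *
delta([.6583,.012,.21],yaw=np.radians(89.3));print(pose()[0],np.round(pose()[2]["joints"],2))
E
```

```text
t 32.25 delta [215.1  -3.6 -65.1] [ -0.89 -42.31   0.27] dist 224.8 grip 26.9
[0.54548028 0.20641183 0.20768441] [-0.32  0.32 -0.18  1.77  0.06  1.04  0.3 ]
```

{"op": "drive_tool", "data": {"series": [[35,0,-10,0,-8,0,20],[75,0,-22,0,-16,0,20],[115,-3,-34,0,-24,0,20],[155,-3,-47,0,-32,0,20],[195,-3,-59,-0.5,-40,0,20]]}}

```text
clock: 32.75
tcp_pos: [0.6479, 0.028, 0.2096]
orientation: [-1.566, 0.033, -0.042]
contact_force: [0.4, 0.2, -0.9]
grip_width: 0.0271
```

```bash
python3 - <<'E'
from h import *
delta([.6583,.012,.21],yaw=np.radians(89.3));print(pose()[0],np.round(pose()[2]["joints"],2))
grab("wrist","w35")
E
```

```text
t 32.75 delta [ 11.1  -0.4 -15.5] [-0.24 -2.02  0.35] dist 19.1 grip 27.1
[0.64791934 0.02800049 0.20955754] [ 0.02  0.43 -0.22  1.6   0.1   1.11  1.3 ]
```

View pics/w35.png

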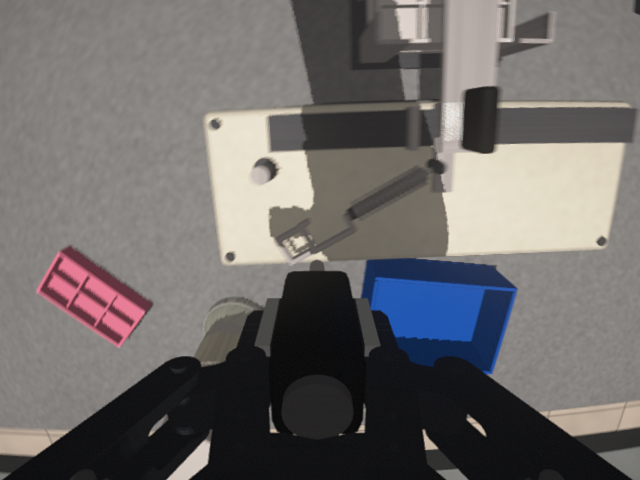

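{"op": "drive_tool", "data": {"series": [[6,8,-8,0,-2,0,20],[11,20,-15,-0.2,-2,0.3,20],[11,35,-15.5,-0.2,-2,0.3,20],[11,45,-15.5,-0.2,-2,0.3,20],[11,45,-15.5,-0.2,-2,0.3,20]]}}

```text
clock: 33.3
tcp_pos: [0.6598, 0.0043, 0.1616]
orientation: [-1.575, 0.01, -0.007]
contact_force: [-0.9, 0.1, -1.6]
grip_width: 0.027
```

```bash
python3 - <<'E'
from h import *
delta([.6583,.012,.155],yaw=np.radians(89.3));print(pose()[0])
f=grab("wrist","w36");crop("w36","w36a",(240,150,480,310),3.3)
p,q,o=pose();t=p+q.apply([0,.0196,0]);print("tip",t,(w2p(f,[t,[.6583,.012,.116]])-[240,150])*3.3)
E
```

```text
t 33.3 delta [-1.5  6.6  7.7] [ 0.26  0.09 -0.1 ] dist 10.3 grip 27.0
[0.65975098 0.00428126 0.16161388]
tip [0.66058524 0.00419857 0.14332185] [[262.94218455 400.07536813]
 [304.65034498 332.01866913]]
```

View pics/w36a.png

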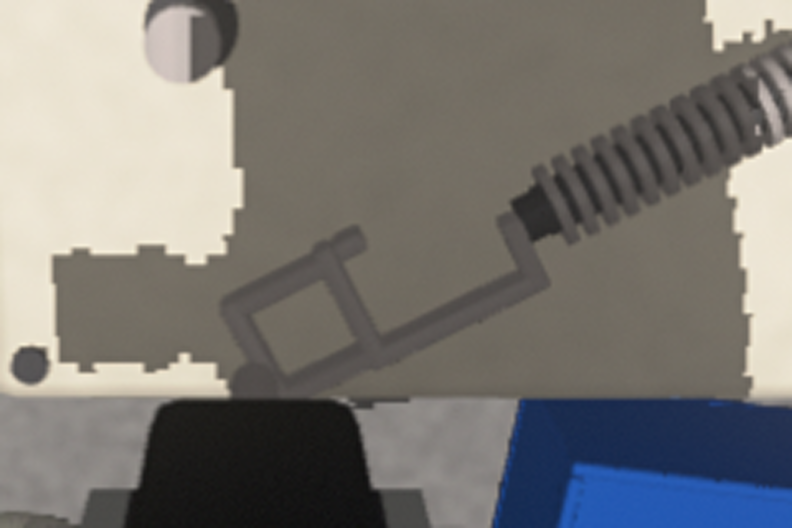

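{"op": "drive_tool", "data": {"series": [[-1.5,0,7.7,0,0,0,20],[-1.5,0,7.7,0,0,0,20],[-1.5,0,7.7,0,0,0,20],[-1.5,0,7.7,0,0,0,20],[-1.5,0,7.7,0,0,0,20]]}}

```text
clock: 33.85
tcp_pos: [0.6593, 0.0117, 0.1632]
orientation: [-1.575, 0.008, -0.009]
contact_force: [0.7, -0.6, -1.6]
grip_width: 0.0266
```

```bash
python3 - <<'E'
from h import *
delta([.6583,.012,.155],yaw=np.radians(89.3));print(pose()[0])
f=grab("wrist","w37");crop("w37","w37a",(240,150,480,310),3.3);g=grab("side","s37");crop("s37","s37a",(270,120,420,260),5)
p,q,o=pose();t=p+q.apply([0,.0196,0]);print("tip",t,(w2p(f,[t,[.6583,.012,.116]])-[240,150])*3.3,(w2p(g,[t,[.6583,.012,.116]])-[270,120])*5)
E
```

```text
t 33.85 delta [-1.1  8.2  0.3] [0.27 0.07 0.04] dist 8.3 grip 26.6
[0.65934836 0.01169057 0.16324424]
tip [0.65925543 0.01153858 0.14344754] [[262.61811443 391.22163852]
 [264.92724662 330.91316988]] [[448.49534198 478.65551659]
 [442.8330578  530.58086913]]
```

View pics/w37a.png

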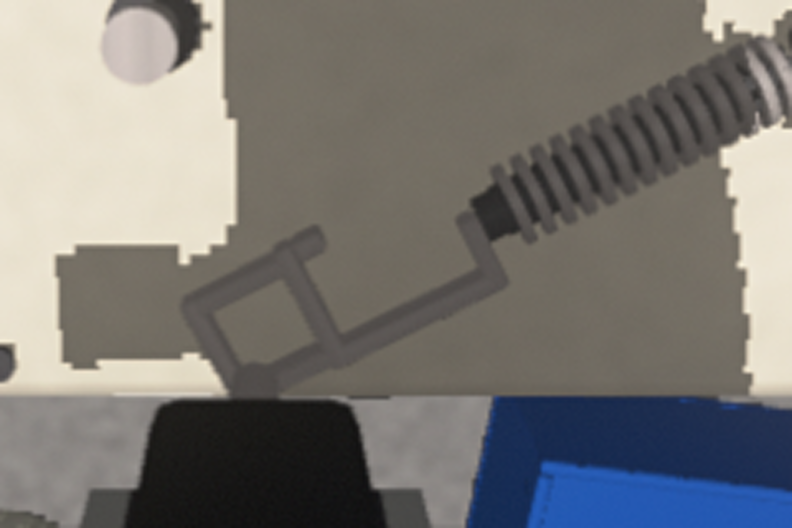

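View pics/s37a.png

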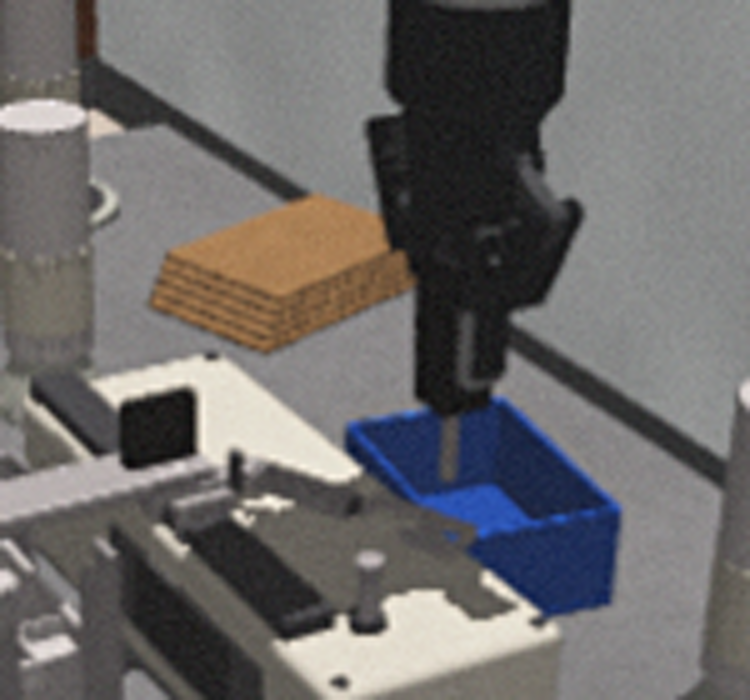

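{"op": "drive_tool", "data": {"series": [[0,0,2,0,0,0,20],[0,7,2,0,0,0,20],[0,14,2,0,0,0,20],[0,20,2,0,0,0,20],[0,20,2,0,0,0,20]]}}

```text
clock: 34.45
tcp_pos: [0.6583, 0.0133, 0.1413]
orientation: [-1.576, 0.011, -0.007]
contact_force: [-0.6, -0.2, -1.2]
grip_width: 0.0267
```

```bash
python3 - <<'E'
from h import *
delta([.6578,.0138,.155],yaw=np.radians(89.3));print(pose()[0],pose()[2]["contact_force"])
f=grab("wrist","w38");crop("w38","w38a",(220,170,420,310),4)
p,q,o=pose();t=p+q.apply([0,.0196,0]);print("tip",t,(w2p(f,[t,[.6578,.0125,.116]])-[220,170])*4)
E
```

```text
t 34.45 delta [ -0.5 -13.7   0.4] [ 0.28  0.06 -0.13] dist 13.7 grip 26.7
[0.65827805 0.0133366  0.14134584] [-0.62224922 -0.24649946 -1.2497838 ]
tip [0.65871074 0.01337195 0.12249834] [[399.35695023 400.56325638]
 [393.06327561 377.132494  ]]
```

View pics/w38a.png

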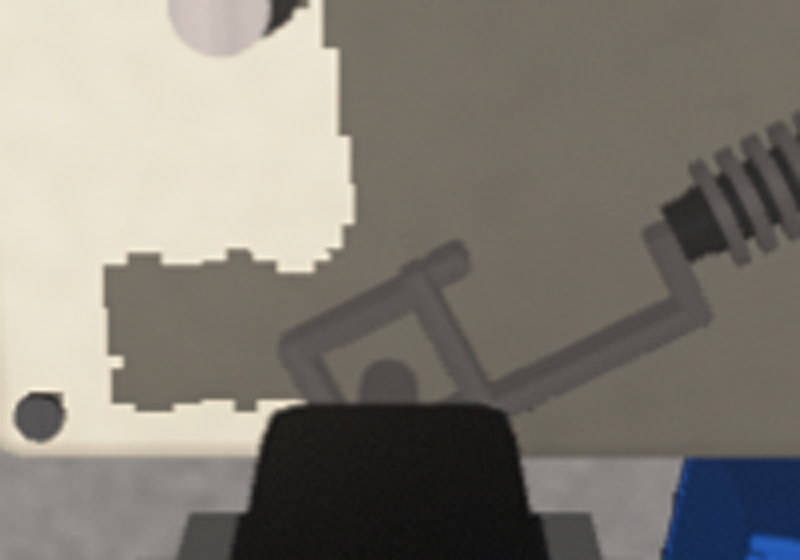

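{"op": "drive_tool", "data": {"series": [[0,4,0.5,0,0,0,20],[0,8,0.5,0,0,0,20],[0,12,0.5,0,0,0,20],[0,16,0.5,0,0,0,20]]}}

```text
clock: 34.9
tcp_pos: [0.6587, 0.0138, 0.1257]
orientation: [-1.576, 0.01, -0.008]
contact_force: [-1.0, -0.1, -0.7]
grip_width: 0.0271
```

{"op": "drive_tool", "data": {"series": [[0,3,0,0,0,0,20],[0,6,0,0,0,0,20],[0,6,0,0,0,0,20]]}}

```text
clock: 35.2
tcp_pos: [0.6583, 0.0138, 0.1191]
orientation: [-1.576, 0.01, -0.007]
contact_force: [0.7, -0.6, -1.5]
grip_width: 0.0268
```

```bash
python3 - <<'E'
from h import *
p,q,o=pose();t=p+q.apply([0,.0196,0]);print(p,"tip",t,w2m(t),o["contact_force"],o["moment"])
f=grab("wrist","w39");crop("w39","w39a",(220,170,420,310),4);crop("w39","w39b",(220,170,420,310),4)
g=grab("side","s39");crop("s39","s39a",(270,120,420,260),5)
E
```

```text
[0.65831026 0.01380467 0.11913352] tip [0.65826695 0.01370971 0.0995338 ] [ 174.77247581 -122.16421252   99.53380124] [ 0.68972718 -0.59916105 -1.52523549] [ 0.03793161 -0.04312094  0.01639673]
```

View pics/w39a.png

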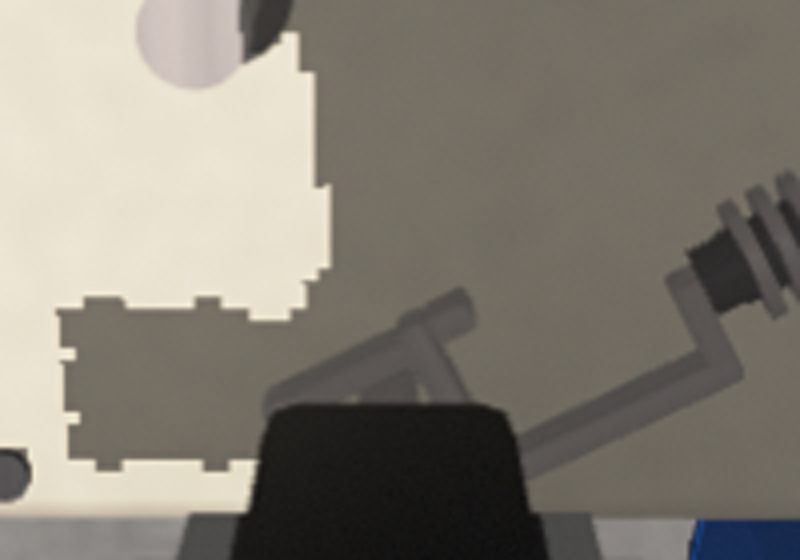

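View pics/s39a.png

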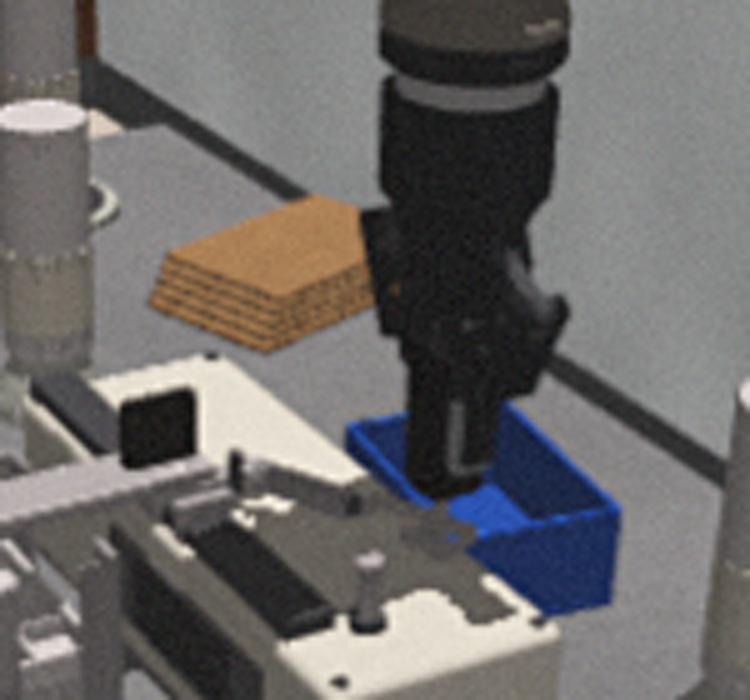

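{"op": "drive_tool", "data": {"series": [[4,0,-8,0,0,0,20],[8,0,-16,0,0,0,20],[12,0,-24,0,0,0,20],[16,0,-32,0,0,0,20],[18,0,-36,0,0,0,20]]}}

```text
clock: 35.8
tcp_pos: [0.6765, -0.0231, 0.1197]
orientation: [-1.575, 0.011, -0.008]
contact_force: [-1.6, 3.9, -0.1]
grip_width: 0.0272
```

```bash
python3 - <<'E'
from h import *
p,q,o=pose();t=p+q.apply([0,.0196,0]);print(p,"tip",t,w2m(t),o["contact_force"],o["moment"])
m=w2m(t)-[122,-18.5,0];print("rho",np.hypot(m[0],m[1]),"phi",np.arctan2(m[0],-m[1]))
f=grab("wrist","w40");crop("w40","w40a",(120,120,520,420),2);g=grab("side","s40");crop("s40","s40a",(270,120,420,260),5)
E
```

```text
[ 0.67646281 -0.02308401  0.11972724] tip [ 0.67642702 -0.02316615  0.10012744] [ 193.38170404 -158.815459    100.12744382] [-1.63894515  3.93303585 -0.06462949] [1.09753205 0.5427877  0.01889557]
rho 157.42863686511149 phi 0.4706016483492201
```

View pics/w40a.png

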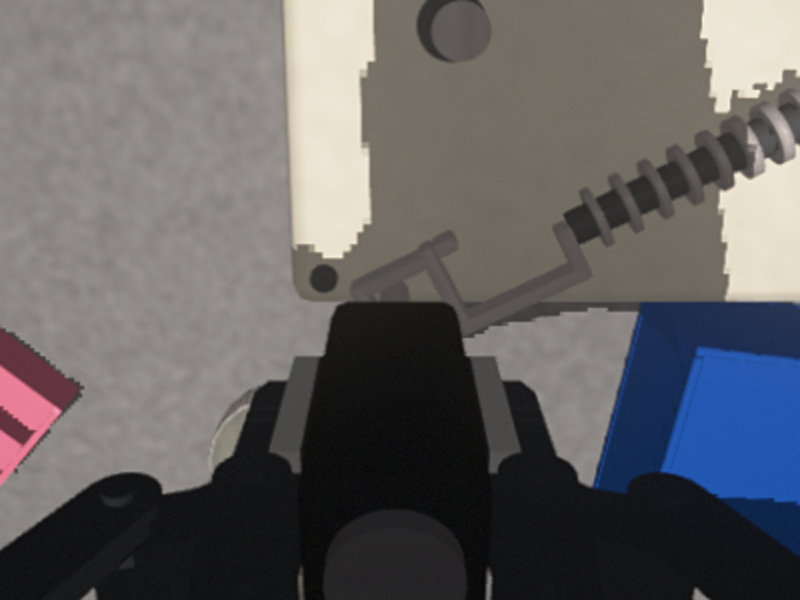

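View pics/s40a.png

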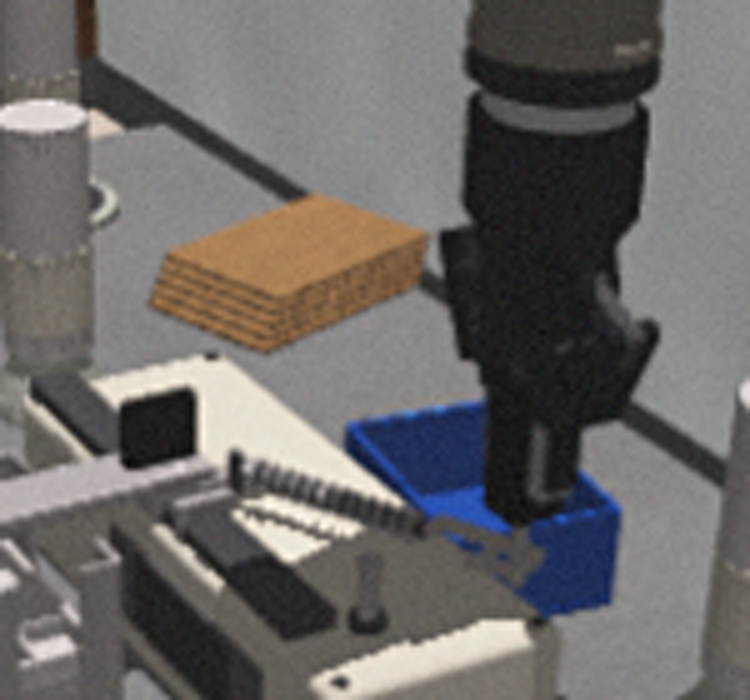

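{"op": "drive_tool", "data": {"series": [[2,0,-4,0,0,0,20],[3.6,0,-7,0,0,0,20],[3.6,0,-7,0,0,0,20]]}}

```text
clock: 36.2
tcp_pos: [0.6797, -0.0295, 0.1196]
orientation: [-1.575, 0.011, -0.008]
contact_force: [-2.1, 4.3, -0.4]
grip_width: 0.027
```

```bash
cat >> h.py <<'E'
def pin():
    p,q,o=pose();t=p+q.apply([0,.0196,0]);m=w2m(t);d=m-[122,-18.5,0]
    print("t",o["clock"],"pin m",m.round(1),"rho",np.hypot(d[0],d[1]).round(1),"phi",np.arctan2(d[0],-d[1]).round(3),"F",np.round(o["contact_force"],1),np.hypot(*o["contact_force"][:2]).round(2),"tilt",np.round(np.degrees((q.inv()*down(np.radians(89.3),q)).as_rotvec()),2))
    return m
def goto(rho,phi,z=None):
    m=pin(); x=122+rho*np.sin(phi);y=-18.5-rho*np.cos(phi)
    print("  shift tx,tz for rho,phi",rho,phi,np.round([x-m[0],y-m[1]],1))
E
python3 - <<'E'
from h import *
for ph in (.35,.24,.12,0): goto(165,ph)
E
```

```text
t 36.2 pin m [ 196.7 -165.2  100. ] rho 164.6 phi 0.471 F [-2.1  4.3 -0.4] 4.79 tilt [ 0.22  0.01 -0.13]
  shift tx,tz for rho,phi 165 0.35 [-18.1  -8.3]
t 36.2 pin m [ 196.7 -165.2  100. ] rho 164.6 phi 0.471 F [-2.1  4.3 -0.4] 4.79 tilt [ 0.22  0.01 -0.13]
  shift tx,tz for rho,phi 165 0.24 [-35.5 -13.6]
t 36.2 pin m [ 196.7 -165.2  100. ] rho 164.6 phi 0.471 F [-2.1  4.3 -0.4] 4.79 tilt [ 0.22  0.01 -0.13]
  shift tx,tz for rho,phi 165 0.12 [-54.9 -17.1]
t 36.2 pin m [ 196.7 -165.2  100. ] rho 164.6 phi 0.471 F [-2.1  4.3 -0.4] 4.79 tilt [ 0.22  0.01 -0.13]
  shift tx,tz for rho,phi 165 0 [-74.7 -18.3]
```

{"op": "drive_tool", "data": {"series": [[-9,0,-4.5,0,0,0,20],[-18,0,-8.3,0,0,0,20],[-27,0,-11.2,0,0,0,20],[-35.5,0,-13.6,0,0,0,20],[-35.5,0,-13.6,0,0,0,20]]}}

```text
clock: 36.7
tcp_pos: [0.6429, -0.0426, 0.1199]
orientation: [-1.574, 0.012, -0.007]
contact_force: [-1.2, 4.4, -0.7]
grip_width: 0.0272
```

```bash
python3 - <<'E'
from h import *
goto(165,.12);goto(165,.0)
f=grab("wrist","w41");crop("w41","w41a",(120,120,520,420),2)
E
```

```text
t 36.7 pin m [ 160.  -178.8  100.3] rho 164.7 phi 0.233 F [-1.2  4.4 -0.7] 4.57 tilt [ 0.21  0.01 -0.15]
  shift tx,tz for rho,phi 165 0.12 [-18.3  -3.5]
t 36.7 pin m [ 160.  -178.8  100.3] rho 164.7 phi 0.233 F [-1.2  4.4 -0.7] 4.57 tilt [ 0.21  0.01 -0.15]
  shift tx,tz for rho,phi 165 0.0 [-38.   -4.7]
```

View pics/w41a.png

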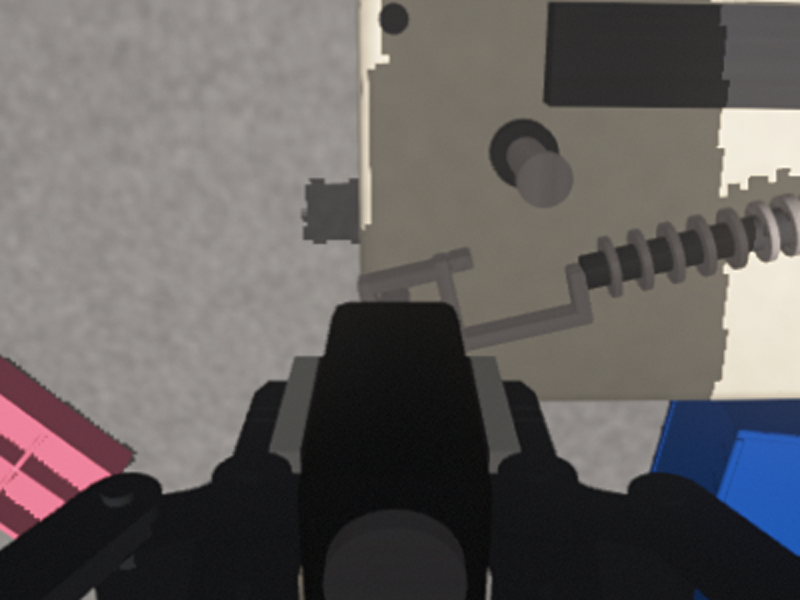

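{"op": "drive_tool", "data": {"series": [[-9,0,-2,0,0,0,20],[-18.3,0,-3.5,0,0,0,20],[-26,0,-4.3,0,0,0,20],[-30,0,-4.5,0,0,0,20],[-30,0,-4.5,0,0,0,20]]}}

```text
clock: 37.25
tcp_pos: [0.6131, -0.046, 0.1203]
orientation: [-1.574, 0.01, -0.008]
contact_force: [0.1, 4.9, -0.5]
grip_width: 0.0268
```

```bash
python3 - <<'E'
from h import *
goto(165,.0)
f=grab("wrist","w42");crop("w42","w42a",(120,120,520,420),2)
E
```

```text
t 37.25 pin m [ 130.3 -182.5  100.7] rho 164.2 phi 0.051 F [ 0.1  4.9 -0.5] 4.91 tilt [ 0.18  0.05 -0.06]
  shift tx,tz for rho,phi 165 0.0 [-8.3 -1. ]
```

View pics/w42a.png

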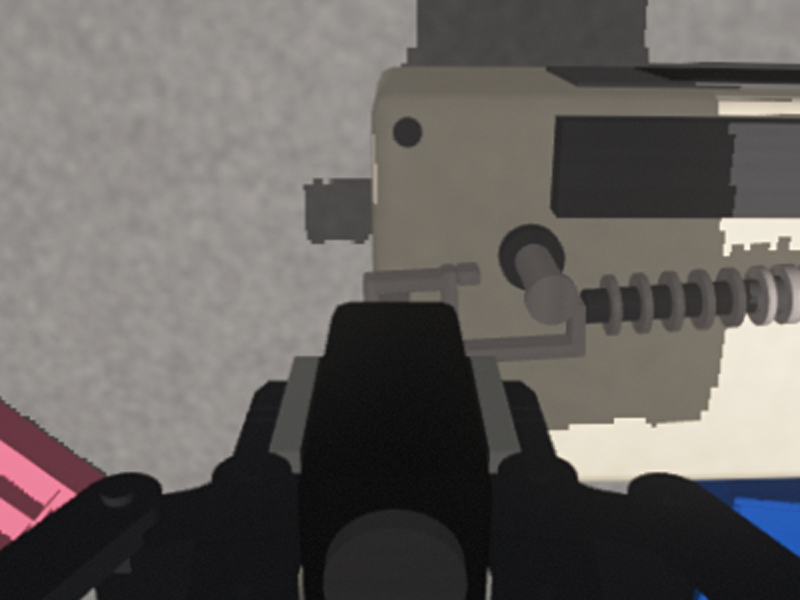

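{"op": "drive_tool", "data": {"series": [[-3,0,-0.5,0,0,0,20],[-6,0,-0.8,0,0,0,20],[-8.3,0,-1,0,0,0,20],[-8.3,0,-1,0,0,0,20]]}}

```text
clock: 37.7
tcp_pos: [0.6052, -0.0463, 0.1205]
orientation: [-1.573, 0.008, -0.009]
contact_force: [-0.3, 4.9, -2.3]
grip_width: 0.0271
```

```bash
python3 - <<'E'
from h import *
goto(143,.0)
f=grab("wrist","w43");crop("w43","w43a",(220,170,420,320),4)
E
```

```text
t 37.7 pin m [ 122.4 -182.9  100.9] rho 164.4 phi 0.003 F [-0.3  4.9 -2.3] 4.86 tilt [0.14 0.08 0.02]
  shift tx,tz for rho,phi 143 0.0 [-0.4 21.4]
```

View pics/w43a.png

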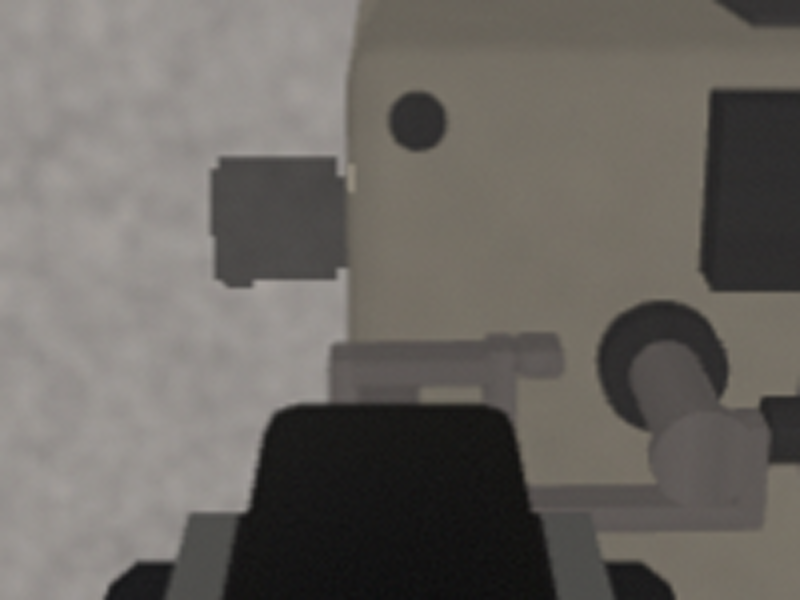

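{"op": "drive_tool", "data": {"series": [[0,0,4,0,0,0,20],[0,0,8,0,0,0,20],[0,0,12,0,0,0,20],[0,0,14,0,0,0,20],[0,0,14,0,0,0,20]]}}

```text
clock: 38.25
tcp_pos: [0.6056, -0.0319, 0.1205]
orientation: [-1.573, 0.007, -0.009]
contact_force: [0.6, 3.5, -3.1]
grip_width: 0.0273
```

```bash
python3 - <<'E'
from h import *
goto(143,.0)
f=grab("wrist","w44");crop("w44","w44a",(220,170,420,320),4)
E
```

```text
t 38.25 pin m [ 122.6 -168.5  100.9] rho 150.0 phi 0.004 F [ 0.6  3.5 -3.1] 3.6 tilt [0.14 0.12 0.04]
  shift tx,tz for rho,phi 143 0.0 [-0.6  7. ]
```

View pics/w44a.png

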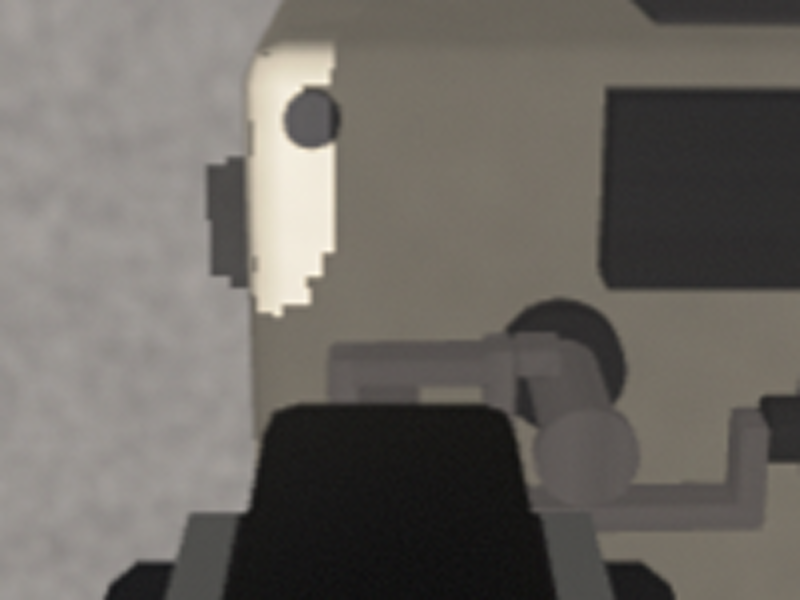

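{"op": "drive_tool", "data": {"series": [[0,0,2,0,0,0,20],[0,0,4,0,0,0,20],[0,0,6,0,0,0,20],[0,0,7,0,0,0,20],[0,0,7,0,0,0,20]]}}

```text
clock: 38.8
tcp_pos: [0.6057, -0.0262, 0.1206]
orientation: [-1.574, 0.008, -0.009]
contact_force: [-0.4, 0.0, -0.7]
grip_width: 0.0266
```

```bash
python3 - <<'E'
from h import *
goto(143,.0)
f=grab("wrist","w45");crop("w45","w45a",(220,170,420,320),4)
E
```

```text
t 38.8 pin m [ 122.7 -162.8  101. ] rho 144.3 phi 0.005 F [-0.4  0.  -0.7] 0.37 tilt [0.21 0.06 0.05]
  shift tx,tz for rho,phi 143 0.0 [-0.7  1.3]
```

View pics/w45a.png

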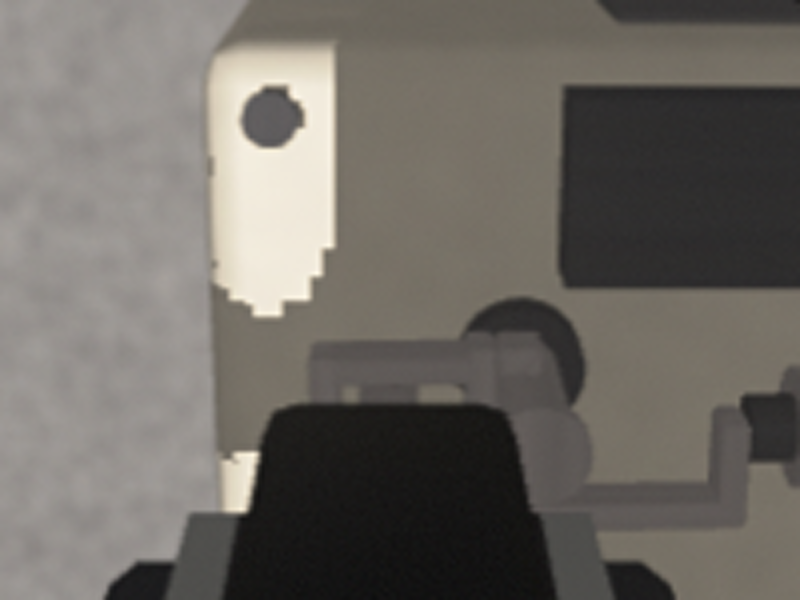

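{"op": "drive_tool", "data": {"series": [[0,0,1.5,0,0,0,20],[0,0,1.5,0,0,0,20],[0,-4,1.5,0,0,0,20],[0,-12,1.5,0,0,0,20],[0,-22,1.5,0,0,0,20]]}}

```text
clock: 39.35
tcp_pos: [0.6056, -0.0246, 0.1432]
orientation: [-1.574, 0.008, -0.009]
contact_force: [0.3, 0.3, -1.2]
grip_width: 0.0273
```

{"op": "drive_tool", "data": {"series": [[0,-20,0,0,0,0,20],[0,-45,0,0,0,0,20],[0,-70,0,0,0,0,20],[0,-75,0,0,0,0,20]]}}

```text
clock: 39.75
tcp_pos: [0.6077, -0.0241, 0.2225]
orientation: [-1.574, 0.003, -0.014]
contact_force: [0.0, 0.4, -0.7]
grip_width: 0.0275
```

```bash
python3 - <<'E'
from h import *
pin()
f=grab("wrist","w46");g=grab("side","s46");crop("s46","s46a",(250,150,420,290),4.5)
delta([.4405,.4,.21],yaw=np.radians(0));print(np.round(pose()[2]["joints"],2))
E
```

```text
t 39.75 pin m [ 124.9 -160.6  202.9] rho 142.2 phi 0.02 F [ 0.   0.4 -0.7] 0.45 tilt [0.19 0.06 0.41]
t 39.85 delta [-170.6    7.5  422.4] [2.000e-02 8.935e+01 3.000e-01] dist 455.6 grip 26.9
[ 0.11  0.35 -0.23  1.69  0.09  1.1   1.42]
```

View pics/w46.png

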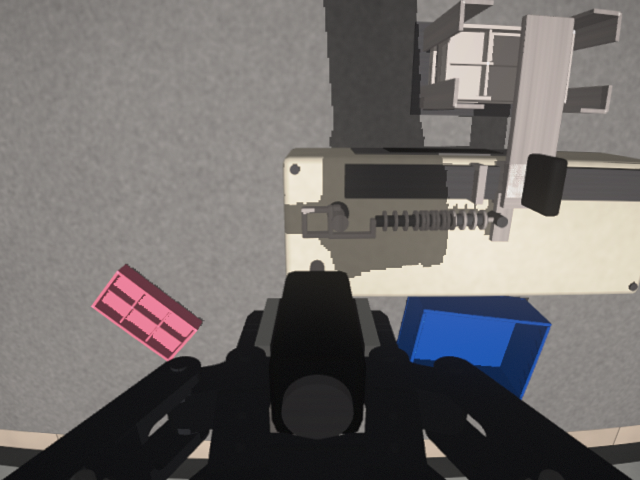

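View pics/s46a.png

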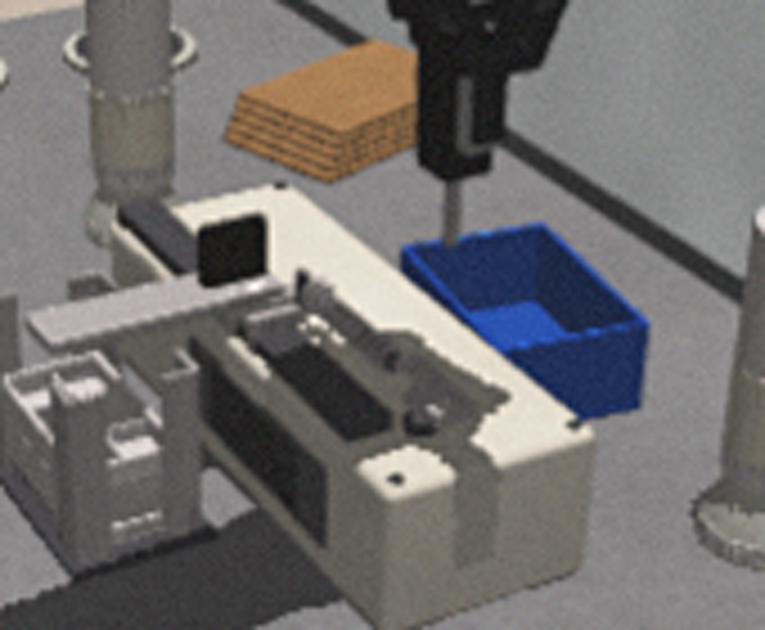

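{"op": "drive_tool", "data": {"series": [[-14,0,35,0,8,0,20],[-30,0,75,0,16,0,20],[-47,0,118,0,24,0,20],[-64,0,160,0,32,0,20],[-80,0,200,0,40,0,20]]}}

```text
clock: 40.35
tcp_pos: [0.5266, 0.178, 0.2171]
orientation: [-1.501, 0.558, -0.561]
contact_force: [0.4, -0.0, -1.5]
grip_width: 0.0271
```

```bash
python3 - <<'E'
from h import *
delta([.4427,.384,.21],yaw=np.radians(6.7));print(pose()[0])
E
```

```text
t 40.35 delta [-198.4    6.2  100.6] [ 0.07 42.35  0.25] dist 222.6 grip 27.1
[0.52664357 0.17799047 0.21712954]
```

{"op": "drive_tool", "data": {"series": [[-38,0,19,0,8.4,0,20],[-78,0,39,0,16.8,0,20],[-118,3,60,0,25.2,0,20],[-158,3,80,0,33.6,0,20],[-190,3,97,0,42,0,20]]}}

```text
clock: 40.85
tcp_pos: [0.4445, 0.3774, 0.2116]
orientation: [-1.278, 1.104, -1.108]
contact_force: [0.2, 0.1, -0.9]
grip_width: 0.0267
```

{"op": "drive_tool", "data": {"series": [[0,0,0,0,0,0,20],[0,0,0,0,0,0,20]]}}

```text
clock: 41.05
tcp_pos: [0.4428, 0.3779, 0.2098]
orientation: [-1.283, 1.101, -1.105]
contact_force: [1.0, 0.4, -0.4]
grip_width: 0.0268
```

```bash
python3 - <<'E'
from h import *
delta([.4427,.384,.115],yaw=np.radians(6.7));print(pose()[0])
E
```

```text
t 41.05 delta [-6.7 94.8  1.3] [0.26 1.59 0.41] dist 95.0 grip 26.8
[0.44275033 0.37792336 0.20981134]
```

{"op": "drive_tool", "data": {"series": [[-6.7,20,1,0,1.6,0.3,20],[-6.7,50,1,0.2,1.6,0.3,20],[-6.7,80,1,0.2,1.6,0.3,20],[-6.7,95,1,0.2,1.6,0.3,20],[-6.7,95,1,0.2,1.6,0.3,20]]}}

```text
clock: 41.55
tcp_pos: [0.4419, 0.3811, 0.1123]
orientation: [-1.269, 1.124, -1.126]
contact_force: [0.0, -1.1, -1.9]
grip_width: 0.0272
```

{"op": "drive_tool", "data": {"series": [[0,0,0,0,0,0,20],[0,0,0,0,0,0,20]]}}

```text
clock: 41.75
tcp_pos: [0.4429, 0.3811, 0.1134]
orientation: [-1.267, 1.124, -1.127]
contact_force: [0.5, -0.2, -1.0]
grip_width: 0.0271
```

```bash
python3 - <<'E'
from h import *
delta([.4427,.384,.085],yaw=np.radians(6.7));print(pose()[0],w2p(load("w30"),[.4412,.3832,.055]))
f=grab("wrist","w47");crop("w47","w47a",(220,130,440,330),3.6);g=grab("side","s47");crop("s47","s47a",(150,120,300,260),5)
p,q,o=pose();t=p+q.apply([0,.0196,0]);print((w2p(f,[t,[.4412,.3832,.055]])-[220,130])*3.6, (w2p(g,[t,[.4412,.3832,.055]])-[150,120])*5)
E
```

```text
t 41.75 delta [-3.1 28.4  0.2] [ 0.19 -0.13  0.29] dist 28.5 grip 27.1
[0.4429116  0.38105985 0.11337921] [[319.206173   239.46131933]]
[[350.7451895  486.79525505]
 [344.25578169 394.99684537]] [[343.41245928 365.2123534 ]
 [347.26189553 427.22764699]]
```

View pics/w47a.png

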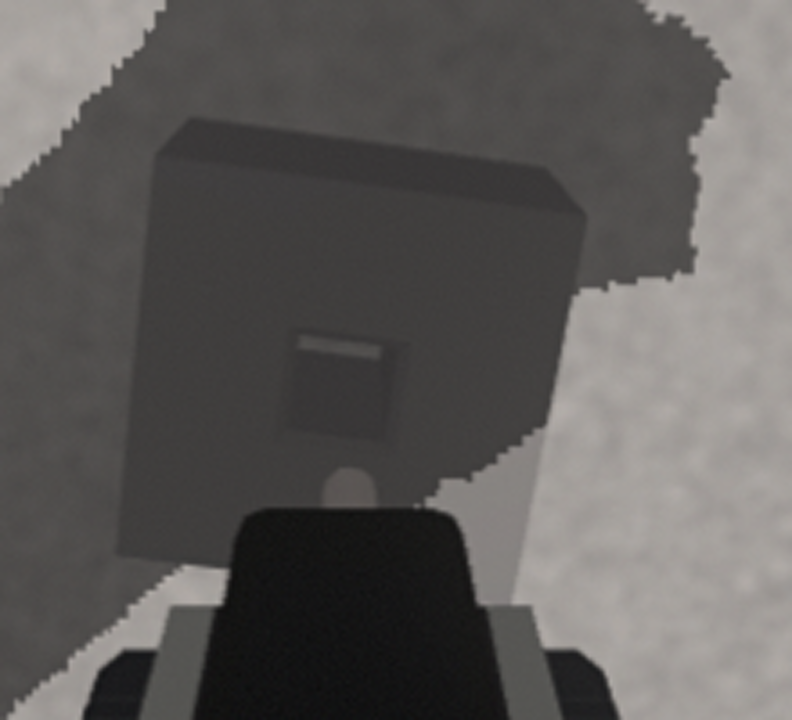

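View pics/s47a.png

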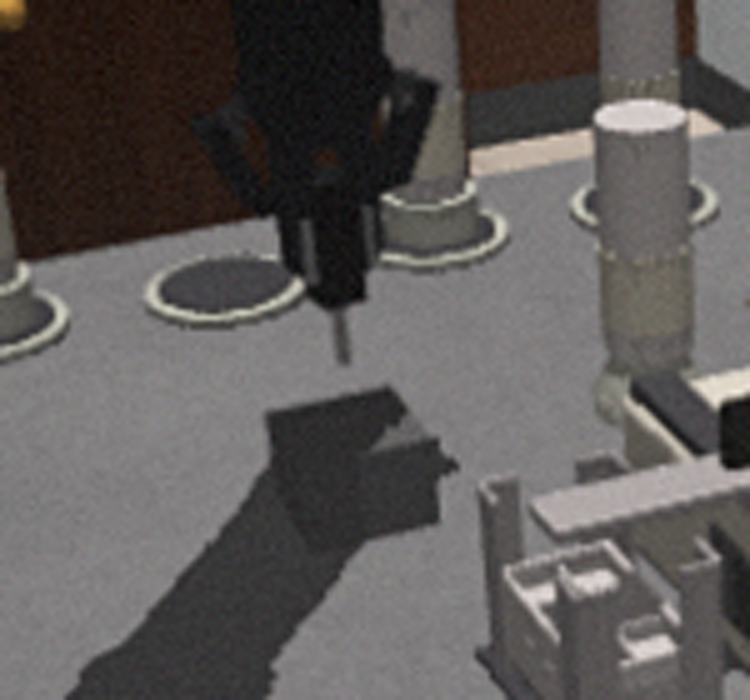

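{"op": "drive_tool", "data": {"series": [[-4.5,0,-1.5,0.2,0,0.2,20],[-4.5,8,-1.5,0.2,0,0.2,20],[-4.5,18,-1.5,0.2,0,0.2,20],[-4.5,28,-1.5,0.2,0,0.2,20],[-4.5,28,-1.5,0.2,0,0.2,20]]}}

```text
clock: 42.35
tcp_pos: [0.4395, 0.3845, 0.0833]
orientation: [-1.266, 1.124, -1.125]
contact_force: [0.3, 0.2, -1.8]
grip_width: 0.0272
```

```bash
python3 - <<'E'
from h import *
delta([.4427,.384,.085],yaw=np.radians(6.7));print(pose()[0])
f=grab("wrist","w48");crop("w48","w48a",(220,170,440,340),3.6)
p,q,o=pose();t=p+q.apply([0,.0196,0]);print(t,(w2p(f,[t,[t[0],t[1],.055],[.4414,.385,.055]])-[220,170])*3.6)
E
```

```text
t 42.35 delta [ 0.9 -1.7  3.1] [ 0.15 -0.09  0.2 ] dist 3.7 grip 27.2
[0.43947174 0.3844765  0.08328824]
[0.43987745 0.38489797 0.06452653] [[354.77018671 345.01556179]
 [354.70461598 322.41509293]
 [364.32646258 322.85537393]]
```

View pics/w48a.png

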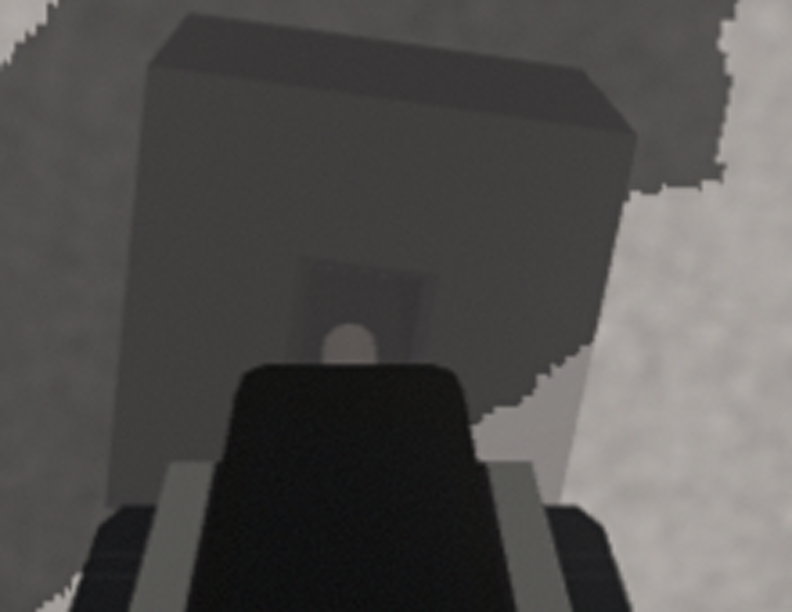

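{"op": "drive_tool", "data": {"series": [[0,0,1.8,0,0,0,20],[0,5,1.8,0,0,0,20],[0,13,1.8,0,0,0,20],[0,21,1.8,0,0,0,20],[0,28,1.8,0,0,0,20]]}}

```text
clock: 42.9
tcp_pos: [0.4414, 0.3848, 0.0552]
orientation: [-1.265, 1.124, -1.125]
contact_force: [-0.2, 0.2, -1.4]
grip_width: 0.027
```

{"op": "drive_tool", "data": {"series": [[0,4,0,0,0,0,20],[0,8,0,0,0,0,20],[0,12,0,0,0,0,20],[0,14,0,0,0,0,20],[0,14,0,0,0,0,20]]}}

```text
clock: 43.4
tcp_pos: [0.4413, 0.3847, 0.041]
orientation: [-1.266, 1.124, -1.125]
contact_force: [-0.2, 0.0, 0.2]
grip_width: 0.0264
```

```bash
python3 - <<'E'
from h import *
p,q,o=pose();print(p,o["contact_force"],o["moment"])
g=grab("side","s49");crop("s49","s49a",(150,120,300,260),5)
E
```

```text
[0.44130046 0.38470499 0.04097784] [-0.15629484  0.01696532  0.1571931 ] [ 0.01544837 -0.00941553  0.03246968]
```

View pics/s49a.png

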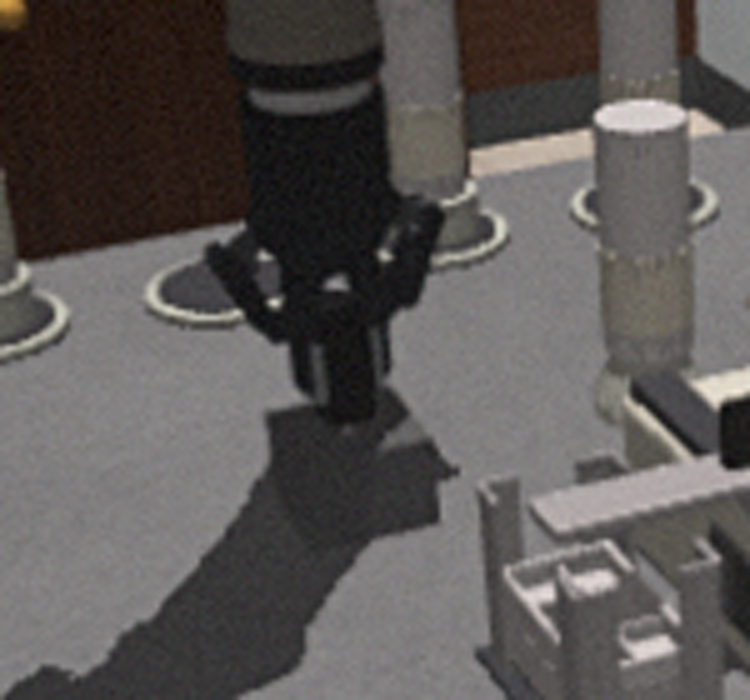

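Pin in the hole, ~4 mm to go; lower by feel.

{"op": "drive_tool", "data": {"series": [[0,1,0,0,0,0,20],[0,2,0,0,0,0,20],[0,3,0,0,0,0,20],[0,3,0,0,0,0,20]]}}

```text
clock: 43.85
tcp_pos: [0.4414, 0.3847, 0.0381]
orientation: [-1.265, 1.124, -1.125]
contact_force: [0.4, -0.1, -1.2]
grip_width: 0.0263
```

{"op": "drive_tool", "data": {"series": [[0,1,0,0,0,0,20],[0,1.5,0,0,0,0,20],[0,1.5,0,0,0,0,20]]}}

```text
clock: 44.15
tcp_pos: [0.4414, 0.3847, 0.0368]
orientation: [-1.265, 1.124, -1.125]
contact_force: [-1.0, -0.7, 1.8]
grip_width: 0.0272
```

{"op": "drive_tool", "data": {"series": [[0,0.5,0,0,0,0,20],[0,0.8,0,0,0,0,20],[0,0.8,0,0,0,0,20]]}}

```text
clock: 44.45
tcp_pos: [0.4414, 0.3847, 0.0368]
orientation: [-1.265, 1.124, -1.125]
contact_force: [-2.4, -2.6, 7.3]
grip_width: 0.027
```

{"op": "drive_tool", "data": {"series": [[0,0,0,0,0,0,32],[0,0,0,0,0,0,50],[0,0,0,0,0,0,60],[0,0,0,0,0,0,60],[0,0,0,0,0,0,60]]}}

```text
clock: 44.95
tcp_pos: [0.4414, 0.3847, 0.0367]
orientation: [-1.265, 1.124, -1.125]
contact_force: [-0.1, -0.2, 0.7]
grip_width: 0.0601
```

{"op": "drive_tool", "data": {"series": [[0,-15,0,0,0,0,60],[0,-45,0,0,0,0,60],[0,-85,0,0,0,0,60],[0,-125,0,0,0,0,60],[-20,-170,0,0,0,0,60]]}}

```text
clock: 45.45
tcp_pos: [0.4402, 0.402, 0.2087]
orientation: [-1.265, 1.125, -1.13]
contact_force: [0.6, 0.5, 0.2]
grip_width: 0.06
```

{"op": "drive_tool", "data": {"series": [[-20,-20,0,0,0,0,60],[-25,-40,0,0,0,0,60],[-25,-40,0,0,0,0,60],[-25,-40,0,0,0,0,60]]}}

```text
clock: 45.85
tcp_pos: [0.4375, 0.4268, 0.2491]
orientation: [-1.265, 1.125, -1.13]
contact_force: [0.5, -0.1, -1.1]
grip_width: 0.0606
```

```bash
python3 - <<'E'
from h import *
p,q,o=pose();print(p,o["contact_force"],o["clock"])
grab("wrist","w50");grab("side","s50");grab("scene","c50")
crop("c50","c50a",(250,160,550,360),2.6);crop("s50","s50a",(190,150,400,310),3.8)
E
```

```text
[0.43748088 0.42681687 0.2490764 ] [ 0.52753286 -0.1382325  -1.07596409] 45.85
```

View pics/w50.png

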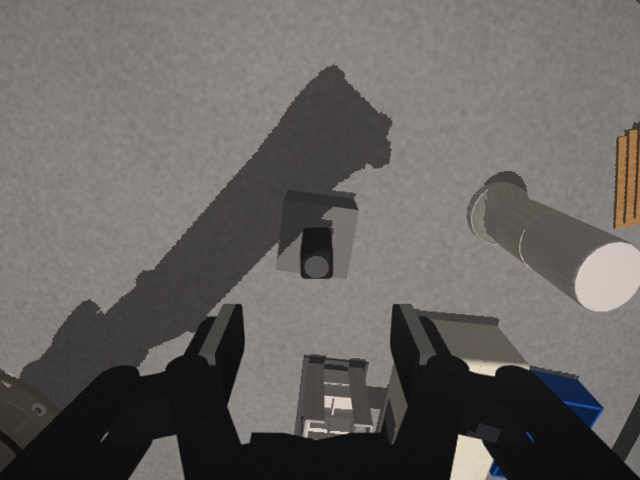

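View pics/c50a.png

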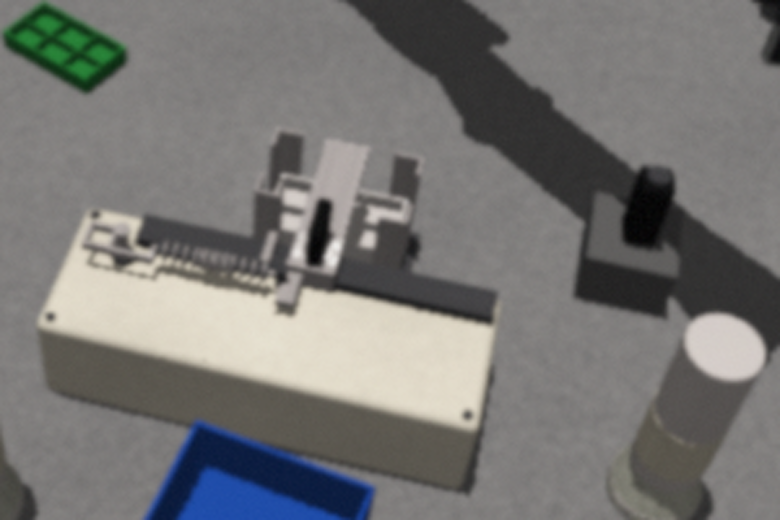

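View pics/s50a.png

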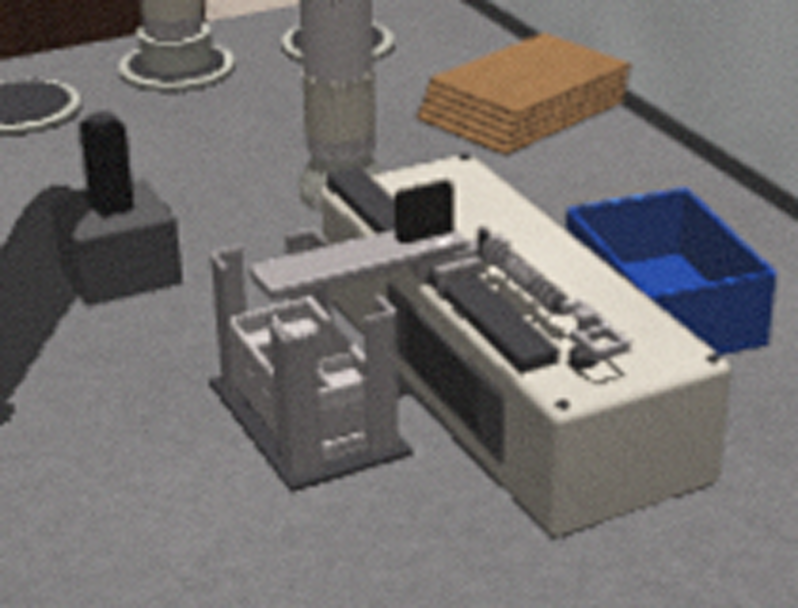

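```bash
python3 - <<'E'
from h import *
f=load("c50")
# gate tab/handle checks
g=load("s50"); print("tab pred shut, side:",(w2p(g,[m2w(68,-6,150),m2w(108,-6,150)])-[190,150])*3.8)
E
```

```text
tab pred shut, side: [[397.583411   198.70659096]
 [454.10479797 185.40596636]]
```

View pics/s50.png

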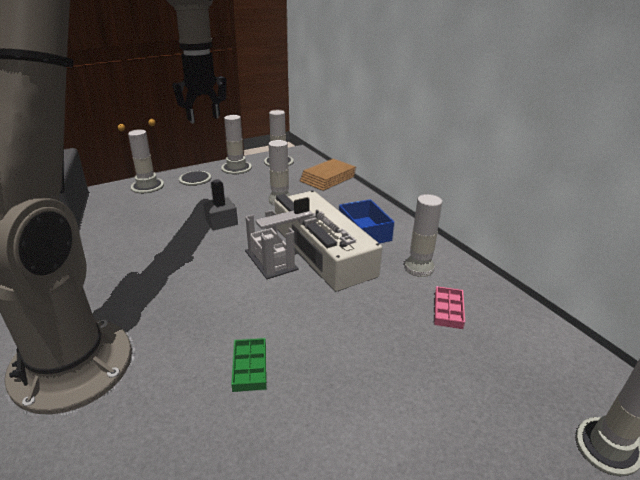

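```bash
python3 - <<'E'
from h import *
cv2.imwrite("pics/c50f.png",load("c50")["frame"]);cv2.imwrite("pics/s50f.png",load("s50")["frame"])
E
```

```text
(no output)
```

The side view shows no white tray left on the counter. The tab is where it should be with the gate shut, the spring is on the post and the puller is in its stand.

```bash
python3 -c "
from bench import r
print(r.hand_in())"
```

```text
the job is handed in; nothing more can be done
None
```

I did the whole job and handed it in at about 46 s of the 208 s; the hand-in gives no verdict.

- **Trays:** There were two loose white trays. I lowered both by feel until they touched, at 7–12 N on the first and 10 N on the second. The camera showed them flat inside the guides. The green and pink look-alikes, the bottles and the bin were not touched.
- **Gate:** I pushed it by its tab until it stopped moving and the force rose to about 8 N. The tab sits within 1–2 pixels of where it should be when shut. When I reached it, it stood about 10 mm short of its parked-open position, not at 0.
- **Spring:** I put the puller's pin in the loop and stretched the spring to about 40 mm (4.9 N at the wrist). I then swung it over the post and let it down. When I lifted the pin out, the pull had dropped to zero, and the pictures show the hook on the post with the spring straight.
- **Puller:** It is back in its stand, lowered until its handle touched the top. It stands upright, and the gripper is clear of everything.

**Readings that disagreed:** The reported tool tip was about 30 mm below the real fingertips in both cameras. I used the camera heights, and the touches on the pile and the stand agreed with them. I hit the picture limit, so I did not view the last full overview; the final check was a crop of it plus the side and wrist views.

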